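Unload the mould carousel and stack the moulds with cork between under a weight

ROBOT

A 6-joint arm with a two-finger parallel gripper is mounted at the origin on the work surface. World frame = base frame: x ahead of the robot, y to its left, z up, the work surface at z = 0. Lengths are in m, angles in rad, forces in N, time in s.
With the tool pointing down it reaches from about 0.35 to 0.875 m from the base axis. Payload 4.2 kg.
Tool frame: the origin (TCP) lies at the very end of the fingers, on their centre line; the grasp point (between the pads) lies bot.grasp_offset behind it (bot.grasp_offset is the distance from the TCP to the grasp point, in m); z points along the fingers, y is the line along which they close (so a half turn about z gives the same grasp; the last joint's range is limited). The gripper opens to 87 mm and grips with 3 to 60 N. Pads are 19 mm wide; open, the fingers measure 117 mm over their backs; the gripper's body (75 mm by 190 mm) begins 51 mm behind the grasp point.
Start: joints at [-0.933, 0.385, 0.008, 0, -1.194, -0.259], TCP at [0.231, -0.581, 0.223] pointing down, gripper open.
Joint ranges: [-3.14, 3.14], [-1.21, 2.06], [-1.07, 1.41], [-3.16, 2.05], [-2.99, -0.16], [-3.1, 3.1]. Speed limits (rad/s): [2.79, 2.79, 3.14, 3.14, 3.14, 3.14].

INTERFACE

Orientations are given as a unit quaternion [x, y, z, w].
In Python, from workcell import bot, imaging, ticket gives the robot as it stands. The module is installed in compiled form; this text tells all that it offers.
- The arm moves only by the tool drive_tool, never from a script. Its argument "steps" is a list of rows, each an object of numbers: "x", "y", "z": the shift along the tool's x, y, z scaled (see below); "ax", "ay", "az": the turn, a rotation vector about the tool's x, y, z scaled (see below). In form: [{"x": .., "y": .., "z": .., "ax": .., "ay": .., "az": ..}, ...]. A call has exactly 8 rows; each row shifts and turns the commanded pose from where the row before left it, along the tool's axes as they then stand; what a row does not reach is not made up. The controller multiplies each number of a shift by 30 mm and each number of a turn by 6 degrees. A row lasts 1/10 s, in which the tool goes at most 50 mm and 8.59 degrees, less where a joint would pass 70% of its speed; a pose out of reach is approached as far as the arm can. A call with a number of a shift or a turn outside -1 to 1 is refused whole. A call with a gripper value outside its range is refused whole. "hand" is the closure, from 0 (fully open) to 1 (shut), set as the call begins (left out, the last holds). The fingers move at their own pace and stop on an object; "force" is the grip in N (left out, the last holds). Time passes only in rows, so rows that do not move let the fingers close, or fill a call up. It gives the time, the measured TCP pose, the force, the opening and the grip force at its end, in the units of the state.
- bot.get_state(): the state, without advancing time (a new reading comes with each control period).
- imaging.get_image(name): name is "side" or "top" or "wrist"; returns the picture (420x560x3 uint8, blue, green, red); there is no depth.
- imaging.camera_info(name): a dict with "mtx" (3x3 intrinsics, pixels), "dist" ([k1, k2, p1, p2, k3] as OpenCV has them; the pictures are not rectified), "eye" and "attitude" of the camera in the world; the wrist camera has in their place "mount" (4x4, takes a point from camera to tool coordinates, whose origin is the TCP and whose axes are the flange's). Camera axes: x right, y down, z forward; pixel columns grow to the right and rows downward; lengths in m; the calibration is good to about 2 mm. A picture is of the moment at which its call begins: read the wrist's pose just before it. camera_info takes no time and is no camera call.
- ticket.finish_job(): hands the job in; it is judged then, once.
The state is a dict: "time": time; "qpos": joint angles; "qvel": joint speeds; "joint_torque": joint torques, N m; "tool_pos": TCP position; "ee_rot": TCP orientation; "contact_force": force on the tool from outside, world axes, zero at the start; "torque": the same for the moment, N m; "grip_width": opening from 0.0 (shut) to 1.0 (fully open); "finger_force": force on a finger pad.
Only numpy, scipy, OpenCV 4.12 (cv2) and the standard library are available. Lean on these libraries where they do the work, as an engineer would, in place of code of your own. Each camera call takes 0.05 s, during which the arm holds its last target. There are 200 camera calls.

TASK

Empty the round mould carousel: turn its clear slotted cover by the middle knob to bring the opening over each pocket that holds a metal mould block, lift the block out and stack the blocks squarely on the middle of the wooden board, along its length, with one flat cork sheet between one block and the next (none under the lowest or on the topmost). Set the blocks down, do not drop them, and lay the dark steel weight squarely along the top of the finished stack. Leave the carousel closed, its opening squarely over the blank quarter, leave any spare sheet off the board, and do not disturb the other things on the bench.

Things in the scene. Friction and masses are not known exactly. Their poses are not given: they have to be found in the camera images.
- drum: the carousel: a fixed round grey drum, 280 mm across and 46 mm high, its upright axis through this origin (centre of the underside, on the table). It has a solid blank quarter on its +x side and three open-topped quarter pockets on its +y (pocket1), -x (pocket2) and -y (pocket3) sides, separated by 4 mm walls 45 deg either side of each pocket's middle; pocket floors are 15 mm and rims 46 mm above the table, inner radius 135 mm
- cover (a joint): angle of the cover, rad, anticlockwise from above, no end stops: 0 = opening over the blank quarter (closed), pi/2 = over pocket1, pi = over pocket2, -pi/2 = over pocket3; it stays where it is left and takes about 0.12 N m to turn. The cover is a clear 5 mm disc, 280 mm across with dark edges, its upper face 51 mm above the table, with a pie-shaped opening 86 deg wide that runs out to the rim
- dial_knob (a point): middle of the cover's black bar knob, on the drum's axis, 68 mm above the table; the bar is 60 mm long towards and away from the opening (this frame's x points to the opening), 16 mm thick and 30 mm tall, standing from 51 to 81 mm (rounded) above the table, with a white line on the end towards the opening
- dial_window (a point): middle of the cover's opening, 83 mm from the drum's axis; turns with the cover
- blank_quarter (a point): middle of the blank quarter of the drum, 83 mm from its axis, at the drum's rim height
- pocket1 (a point): floor of the pocket on the drum's +y side, 83 mm from the axis
- pocket2 (a point): floor of the pocket on the drum's -x side, 83 mm from the axis
- pocket3 (a point): floor of the pocket on the drum's -y side, 83 mm from the axis
- board_top (a point): middle of the upper face of the fixed dark wooden stacking board, 120 mm (x) by 90 mm (y), 12 mm thick
- weight_mid (a point): centre of the loose dark steel weight, a plain bar 90 mm (its x) x 44 mm (its y) x 28 mm tall, about 0.8 kg, lying flat on the table at the start
- board: the same board, origin at the centre of its underside; x along its 120 mm length
- block1_mid (a point): centre of a loose bare aluminium mould block, 72 mm (its x) x 46 mm (its y) x 26 mm thick, about 0.22 kg; at the start it lies flat, radially, in pocket1 of the drum, its top 5 mm below the cover, its x along the pocket's middle line; may be absent (an empty pocket)
- block2_mid (a point): centre of a loose bare aluminium mould block, 72 mm (its x) x 46 mm (its y) x 26 mm thick, about 0.22 kg; at the start it lies flat, radially, in pocket2 of the drum, its top 5 mm below the cover, its x along the pocket's middle line; may be absent (an empty pocket)
- block3_mid (a point): centre of a loose bare aluminium mould block, 72 mm (its x) x 46 mm (its y) x 26 mm thick, about 0.22 kg; at the start it lies flat, radially, in pocket3 of the drum, its top 5 mm below the cover, its x along the pocket's middle line; may be absent (an empty pocket)
- sheet1_mid (a point): centre of a loose stiff cork sheet, 84 mm (its x) x 56 mm (its y) x 6 mm thick, 30 g, lying flat on the table at the start
- sheet2_mid (a point): centre of a loose stiff cork sheet, 84 mm (its x) x 56 mm (its y) x 6 mm thick, 30 g, lying flat on the table at the start
- bur_block: leave alone: blue plastic block (75 x 150 x 35 mm) with four abrasive points standing in it, 84 mm tall over all
- mandrel: leave alone: tapered steel ring mandrel lying down, 250 mm long
- hammer: leave alone: small hammer lying down
- oilstone: leave alone: grey oilstone slab, 110 x 50 x 22 mm
- stone_bowl: leave alone: dark steel bowl, 100 mm across, 35 mm high
- jar: leave alone: amber glass jar, 64 mm across, 85 mm high
- graver: leave alone: screwdriver-like hand tool lying down, about 140 mm long
There are look-alikes about, which are no part of the job. What is shaped like the part that bears sheet1_mid but pink or red is not meant.

How it is judged:
By the outcome, as a careful person would: the job done as asked, in the order asked, and still so for the second after the job is handed in, with the robot touching nothing.
Of block1, block2, block3 only 2 to 3 are there at a start; the rules pass over those that are not, and their reading is None.
At some moment in a run one of weight may be knocked a few centimetres aside while the robot is not near it.
It also fails if it takes over 210 s, if anything falls off the work surface, if the arm or the gripper's body presses on something with over 40 N, if the wrist force passes 120 N, or if a joint passes its speed limit or range.

## Working session

There is one attempt and no reset: what is moved stays moved. The work goes in short steps, Python scripts to look and compute and a tool call to move; the robot and the scene stay as the last step left them, time stands still between calls to the robot, and variables do not carry over. Pictures are saved under pics/ and viewed, at most 14 in all, crops included, and the job is handed in when it is done.

Besides the shell and the picture viewer there is one more tool, called as name([rows], argument=value, ...), one row to a line, values as JSON. drive_tool: Moves the arm, as the interface text tells. Its arguments: {"type":"object","properties":{"steps":{"type":"array","items":{"type":"object","properties":{"x":{"type":"number","minimum":-1,"maximum":1},"y":{"type":"number","minimum":-1,"maximum":1},"z":{"type":"number","minimum":-1,"maximum":1},"ax":{"type":"number","minimum":-1,"maximum":1},"ay":{"type":"number","minimum":-1,"maximum":1},"az":{"type":"number","minimum":-1,"maximum":1}}}},"hand":{"type":"number"},"force":{"type":"number"}},"required":["steps"]}

```bash
mkdir -p pics; python3 - <<'E'
from workcell import bot, imaging, ticket
import cv2,numpy as np
np.set_printoptions(precision=4,suppress=True)
print(bot.get_state(), bot.grasp_offset)
for n in ["side","top","wrist"]:
    print(n, imaging.camera_info(n))
for n in ["side","top"]:
    cv2.imwrite(f"pics/{n}0.png",imaging.get_image(n))
E
```

```text
{'time': 0.0, 'qpos': array([-0.9334,  0.3856,  0.0066, -0.0005, -1.194 , -0.2586]), 'qvel': array([-0.0002, -0.0001,  0.0009, -0.0004, -0.0002,  0.0003]), 'joint_torque': array([  0.0002, -39.0668,  18.7408,   4.2196,   0.0111,  -0.0002]), 'tool_pos': array([ 0.2309, -0.5801,  0.2214]), 'ee_rot': array([-0.1882,  0.9821,  0.0011, -0.0003]), 'contact_force': array([-0.1969, -0.8704,  0.4609]), 'torque': array([ 0.0632, -0.04  ,  0.0073]), 'finger_force': 0.0, 'grip_width': 1.004211072498346} 0.0187
side {'mtx': array([[403.465 ,   0.    , 280.8671],
       [  0.    , 403.465 , 208.9711],
       [  0.    ,   0.    ,   1.    ]]), 'dist': array([-0.0415,  0.    ,  0.    ,  0.    ,  0.    ]), 'eye': array([0.4013, 1.0912, 0.7117]), 'attitude': array([-0.0523,  0.8652, -0.4976,  0.033 ])}
top {'mtx': array([[400.9091,   0.    , 280.2068],
       [  0.    , 400.9091, 210.1314],
       [  0.    ,   0.    ,   1.    ]]), 'dist': array([0.0335, 0.    , 0.    , 0.    , 0.    ]), 'eye': array([0.3491, 0.0444, 1.0826]), 'attitude': array([ 0.712 , -0.6963,  0.0699, -0.0572])}
wrist {'mtx': array([[305.8975,   0.    , 278.4427],
       [  0.    , 305.8975, 212.5843],
       [  0.    ,   0.    ,   1.    ]]), 'dist': array([0.0078, 0.    , 0.    , 0.    , 0.    ]), 'mount': array([[ 0.0009, -0.9649, -0.2625,  0.072 ],
       [ 1.    ,  0.0009, -0.0001, -0.0006],
       [ 0.0003, -0.2625,  0.9649, -0.1625],
       [ 0.    ,  0.    ,  0.    ,  1.    ]])}
```

View pics/side0.png

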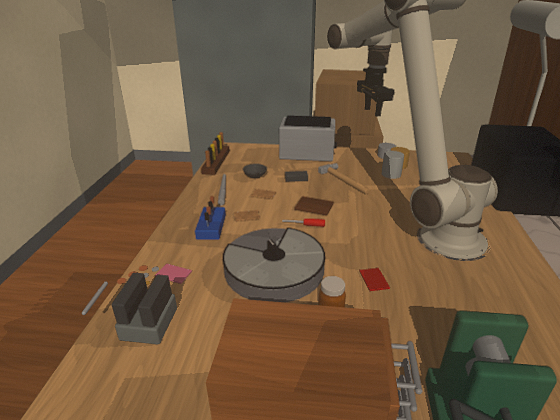

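View pics/top0.png

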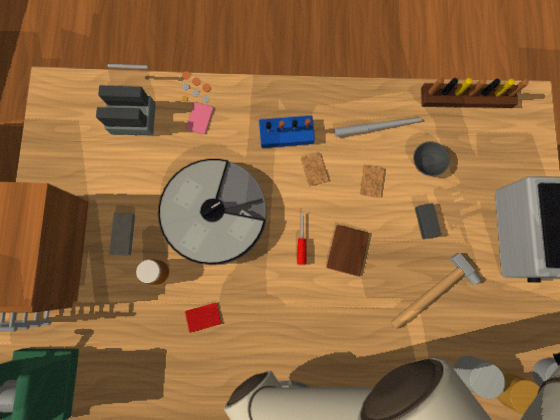

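```bash
cat > h.py <<'E'
from workcell import bot, imaging, ticket
import cv2, numpy as np
from scipy.spatial.transform import Rotation as R
np.set_printoptions(precision=4,suppress=True)
def cam(n, st=None):
    i=imaging.camera_info(n)
    if n=="wrist":
        M=np.array(i["mount"]); st=st or bot.get_state(); Rt=R.from_quat(st["ee_rot"]).as_matrix()
        return i["mtx"],i["dist"],Rt@M[:3,:3],Rt@M[:3,3]+st["tool_pos"]
    return i["mtx"],i["dist"],R.from_quat(i["attitude"]).as_matrix(),np.array(i["eye"])
def rays(c,px):
    u=cv2.undistortPoints(np.array(px,float).reshape(-1,1,2),c[0],c[1])[:,0]
    d=np.c_[u,np.ones(len(u))]@c[2].T
    return d
def plane(c,px,z):
    d=rays(c,px); return c[3]+d*((z-c[3][2])/d[:,2])[:,None]
def proj(c,P):
    P=(np.array(P,float).reshape(-1,3)-c[3])@c[2]
    return cv2.projectPoints(P,np.zeros(3),np.zeros(3),c[0],c[1])[0][:,0]
def tri(c1,p1,c2,p2):
    out=[]
    for a,b in zip(rays(c1,p1),rays(c2,p2)):
        a/=np.linalg.norm(a); b/=np.linalg.norm(b)
        A=np.eye(3)-np.outer(a,a); B=np.eye(3)-np.outer(b,b)
        out.append(np.linalg.solve(A+B,A@c1[3]+B@c2[3]))
    return np.array(out)
def state():
    s=bot.get_state(); r=R.from_quat(s["ee_rot"]).as_matrix()
    print("t",round(s["time"],2),"tcp",s["tool_pos"],"yaw(tool x) deg",np.degrees(np.arctan2(r[1,0],r[0,0])).round(2),"z",r[:,2],"q6",s["qpos"][5].round(2),"w",s["grip_width"],"F",s["contact_force"]); return s
E
python3 - <<'E'
from h import *
im=cv2.imread("pics/top0.png")
a=cv2.resize(im[140:290,145:405],None,fx=3,fy=3,interpolation=cv2.INTER_CUBIC)
cv2.imwrite("pics/topz.png",a)
t=cam("top");s=cam("side")
names=["knob","sheetA","sheetB","board","weight"]
tp=[(212,210),(315,169),(373,181),(349,250),(429,221)]; sp=[(274,252),(262,194),(247,215),(314,205),(296,176)]
print(tri(t,tp,s,sp)); print(plane(t,[(122,233),(202,118),(204,318)],0.02))
print(proj(s,plane(t,tp,0.01)))
E
```

```text
[[ 0.5332  0.2048  0.0546]
 [ 0.6233 -0.0582  0.0945]
 [ 0.689  -0.2607 -0.1214]
 [ 0.4415 -0.1608  0.0023]
 [ 0.5253 -0.3779  0.0087]]
[[0.4715 0.4424 0.02  ]
 [0.7989 0.2509 0.02  ]
 [0.2585 0.2158 0.02  ]]
[[271.4909 266.2984]
 [247.6553 212.8745]
 [263.9422 191.5586]
 [314.393  203.3469]
 [296.3879 175.816 ]]
```

View pics/topz.png

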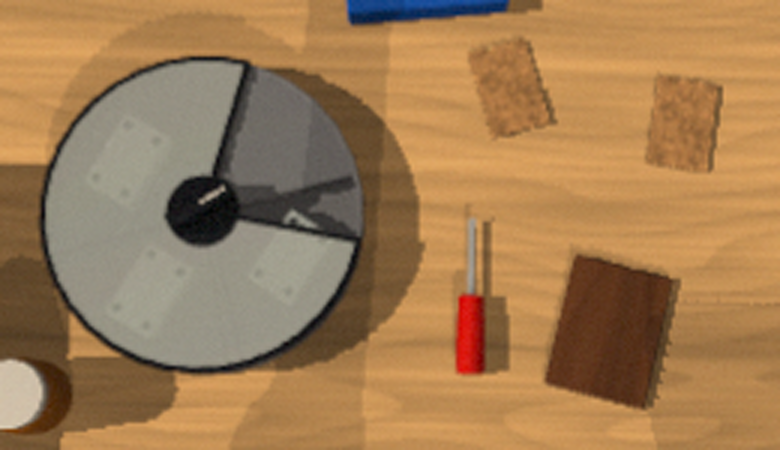

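```bash
cat >> h.py <<'E'
def rect(c,mask,z,near=None):
    """pose of the blob nearest a pixel: centre, yaw of long side (deg), long, short (mm), contour on plane z"""
    cs=[k for k in cv2.findContours(mask.astype(np.uint8),cv2.RETR_EXTERNAL,cv2.CHAIN_APPROX_NONE)[0] if cv2.contourArea(k)>150]
    k=min(cs,key=lambda k:abs(cv2.pointPolygonTest(k,near,True)) if cv2.pointPolygonTest(k,near,True)<0 else 0)
    P=plane(c,k[:,0],z)[:,:2]*1000
    (x,y),(w,h),a=cv2.minAreaRect(P.astype(np.float32))
    if w<h: w,h,a=h,w,a+90
    return np.array([x,y,(a+90)%180-90,w,h]), k
E
python3 - <<'E'
from h import *
im=cv2.GaussianBlur(cv2.imread("pics/top0.png"),(0,0),.7); t=cam("top")
hsv=cv2.cvtColor(im,cv2.COLOR_BGR2HSV)
for p in [(315,169),(373,181),(349,250),(429,221),(122,233),(340,200)]: print(p,im[p[1],p[0]],hsv[p[1],p[0]])
for p,z in [((315,169),.006),((373,181),.006),((349,250),.012),((429,221),.028),((122,233),.022)]:
    ref=np.median(im[p[1]-4:p[1]+5,p[0]-4:p[0]+5].reshape(-1,3),0)
    d=np.linalg.norm(im[p[1]-40:p[1]+40,p[0]-40:p[0]+40].astype(float)-ref,axis=2)
    m=np.zeros(im.shape[:2],np.uint8); m[p[1]-40:p[1]+40,p[0]-40:p[0]+40]=d<38
    m=cv2.morphologyEx(m,cv2.MORPH_OPEN,np.ones((3,3))); m=cv2.morphologyEx(m,cv2.MORPH_CLOSE,np.ones((5,5)))
    print(p,rect(t,m,z,p)[0])
# cover rim points & opening edges from the zoomed crop (3x, offset 145,140)
f=lambda L:[((x+.5)/3+145-.5,(y+.5)/3+140-.5) for x,y in L]
rim=plane(t,f([(43,213),(85,105),(130,75),(205,57),(247,62),(358,240),(320,315),(270,355),(200,371),(130,352),(75,300)]),.051)[:,:2]
A=np.c_[2*rim,np.ones(len(rim))]; s=np.linalg.lstsq(A,(rim**2).sum(1),rcond=None)[0]; c=s[:2]; print("centre",c,"r",np.sqrt(s[2]+c@c))
ang=lambda P:np.degrees(np.arctan2(*(P[:,:2]-c).T[::-1]))
print("open edges",ang(plane(t,f([(247,64),(357,240)]),.049)))
print("wall",ang(plane(t,f([(355,182)]),.046)))
B=plane(t,f([(128,160),(150,290),(288,255)]),.041); print("blocks",B,ang(B),np.linalg.norm(B[:,:2]-c,axis=1))
K=plane(t,f([(203,210)]),.081);print("knob",K)
E
```

```text
(315, 169) [ 62 111 162] [ 15 157 162]
(373, 181) [ 62 110 160] [ 15 156 160]
(349, 250) [24 48 85] [ 12 183  85]
(429, 221) [64 67 68] [23 15 68]
(122, 233) [64 72 78] [17 46 78]
(340, 200) [ 88 149 203] [ 16 144 203]
(315, 169) [677.3533 -62.763    9.2777 119.7504  87.3909]
(373, 181) [ 635.4056 -227.062    -9.2607   90.8593   65.4541]
(349, 250) [ 441.0594 -158.5943  -13.8761  118.337    94.7101]
(429, 221) [ 522.6331 -367.7257   10.5976   89.5072   52.8421]
(122, 233) [476.6962 442.8175   6.2208 205.5353 203.0536]
centre [0.5354 0.2038] r 0.13778574929364537
open edges [ -13.3388 -100.2752]
wall [-77.9425]
blocks [[0.5791 0.2741 0.041 ]
 [0.4645 0.2481 0.041 ]
 [0.4978 0.1303 0.041 ]] [  58.1503  148.0014 -117.086 ] [0.0828 0.0836 0.0826]
knob [[0.5287 0.1999 0.081 ]]
```

drive_tool([
  {"x": -0.8,"y": 0.65,"z": -0.12},
  {"x": -0.8,"y": 0.65,"z": -0.12},
  {"x": -0.8,"y": 0.65,"z": -0.12},
  {"x": -0.8,"y": 0.65,"z": -0.12},
  {"x": -0.8,"y": 0.65,"z": -0.12},
  {"x": -0.8,"y": 0.65,"z": -0.12},
  {"x": -0.8,"y": 0.65,"z": -0.12},
  {"x": -0.8,"y": 0.65,"z": -0.12},
], hand=0)

```text
$.steps[0]: bad value
```

drive_tool([
  {"x": -0.8,"y": 0.65,"z": -0.12},
  {"x": -0.8,"y": 0.65,"z": -0.12},
  {"x": -0.8,"y": 0.65,"z": -0.12},
  {"x": -0.8,"y": 0.65,"z": -0.12},
  {"x": -0.8,"y": 0.65,"z": -0.12},
  {"x": -0.8,"y": 0.65,"z": -0.12},
  {"x": -0.8,"y": 0.65,"z": -0.12},
  {"x": -0.8,"y": 0.65,"z": -0.12},
])

```text
$.steps[0]: bad value
```

drive_tool([
  {},
  {},
  {},
  {},
  {},
  {},
  {},
  {},
])

```text
$.steps[0]: bad value
```

```bash
python3 - <<'E'
from h import *
s=state(); im=imaging.get_image("wrist"); cv2.imwrite("pics/w1.png",im)
np.savez("w1.npz",tool_pos=s["tool_pos"],ee_rot=s["ee_rot"])
E
```

```text
t 0.1 tcp [ 0.231  -0.5802  0.2216] yaw(tool x) deg -158.3 z [-0.0008  0.0018 -1.    ] q6 -0.26 w 1.00157726369225 F [0.3947 0.6324 0.9607]
```

View pics/w1.png

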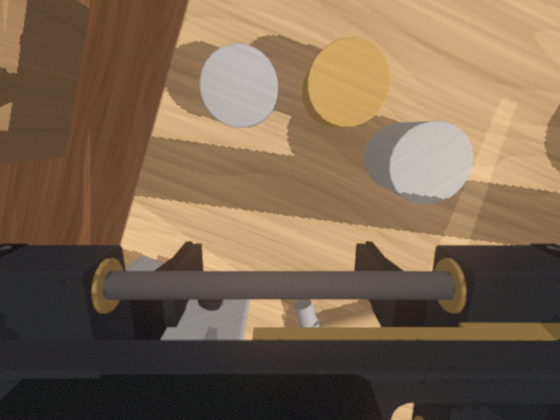

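drive_tool([
  {"x": -0.75,"y": 0.66,"z": -0.3,"ax": 0,"ay": 0,"az": 0},
  {"x": -0.75,"y": 0.66,"z": -0.3,"ax": 0,"ay": 0,"az": 0},
  {"x": -0.75,"y": 0.66,"z": -0.3,"ax": 0,"ay": 0,"az": 0},
  {"x": -0.75,"y": 0.66,"z": -0.3,"ax": 0,"ay": 0,"az": 0},
  {"x": -0.75,"y": 0.66,"z": -0.3,"ax": 0,"ay": 0,"az": 0},
  {"x": -0.75,"y": 0.66,"z": -0.3,"ax": 0,"ay": 0,"az": 0},
  {"x": -0.75,"y": 0.66,"z": -0.3,"ax": 0,"ay": 0,"az": 0},
  {"x": -0.75,"y": 0.66,"z": -0.3,"ax": 0,"ay": 0,"az": 0},
], hand=0)

```text
time: 0.95
tool_pos: [0.34, -0.3656, 0.2947]
ee_rot: [-0.188, 0.982, 0.0, -0.0]
contact_force: [0.6, 0.0, 0.2]
grip_width: 0.997
finger_force: 0.0
```

drive_tool([
  {"x": -0.75,"y": 0.66,"z": -0.3,"ax": 0,"ay": 0,"az": 0},
  {"x": -0.75,"y": 0.66,"z": -0.3,"ax": 0,"ay": 0,"az": 0},
  {"x": -0.75,"y": 0.66,"z": -0.3,"ax": 0,"ay": 0,"az": 0},
  {"x": -0.75,"y": 0.66,"z": -0.3,"ax": 0,"ay": 0,"az": 0},
  {"x": -0.75,"y": 0.66,"z": -0.3,"ax": 0,"ay": 0,"az": 0},
  {"x": -0.75,"y": 0.66,"z": -0.3,"ax": 0,"ay": 0,"az": 0},
  {"x": -0.75,"y": 0.66,"z": -0.3,"ax": 0,"ay": 0,"az": 0},
  {"x": -0.75,"y": 0.66,"z": -0.3,"ax": 0,"ay": 0,"az": 0},
])

```text
time: 1.75
tool_pos: [0.4486, -0.1519, 0.3668]
ee_rot: [-0.188, 0.982, 0.0, -0.0]
contact_force: [0.5, -0.1, 0.6]
grip_width: 1.0
finger_force: 0.0
```

drive_tool([
  {"x": 0,"y": 0,"z": 0,"ax": 0,"ay": 0,"az": -1},
  {"x": 0,"y": 0,"z": 0,"ax": 0,"ay": 0,"az": -1},
  {"x": 0,"y": 0,"z": 0,"ax": 0,"ay": 0,"az": -1},
  {"x": 0,"y": 0,"z": 0,"ax": 0,"ay": 0,"az": -1},
  {"x": 0,"y": 0,"z": 0,"ax": 0,"ay": 0,"az": -1},
  {"x": 0,"y": 0,"z": 0,"ax": 0,"ay": 0,"az": -1},
  {"x": 0,"y": 0,"z": 0,"ax": 0,"ay": 0,"az": -1},
  {"x": 0,"y": 0,"z": 0,"ax": 0,"ay": 0,"az": -1},
])

```text
time: 2.55
tool_pos: [0.4482, -0.1531, 0.3662]
ee_rot: [-0.573, 0.819, 0.0, -0.0]
contact_force: [0.3, 0.8, -0.1]
grip_width: 1.003
finger_force: 0.0
```

```bash
python3 - <<'E'
from h import *
s=state();print(s["qpos"])
E
```

```text
t 2.55 tcp [ 0.4482 -0.1531  0.3662] yaw(tool x) deg -110.05 z [-0.0007  0.0003 -1.    ] q6 -0.36 w 1.002998325840652 F [ 0.3285  0.8124 -0.126 ]
[ 0.0147  0.0488 -0.075  -0.0003 -1.4477 -0.3647]
```

drive_tool([
  {"x": 0,"y": 0,"z": 0,"ax": 0,"ay": 0,"az": -1},
  {"x": 0,"y": 0,"z": 0,"ax": 0,"ay": 0,"az": -1},
  {"x": 0,"y": 0,"z": 0,"ax": 0,"ay": 0,"az": -1},
  {"x": 0,"y": 0,"z": 0,"ax": 0,"ay": 0,"az": -1},
  {"x": 0,"y": 0,"z": 0,"ax": 0,"ay": 0,"az": -1},
  {"x": 0,"y": 0,"z": 0,"ax": 0,"ay": 0,"az": -1},
  {"x": 0,"y": 0,"z": 0,"ax": 0,"ay": 0,"az": -1},
  {"x": 0,"y": 0,"z": 0,"ax": 0,"ay": 0,"az": -1},
])

```text
time: 3.35
tool_pos: [0.4482, -0.1531, 0.3662]
ee_rot: [0.857, -0.515, -0.0, 0.0]
contact_force: [-0.6, -0.4, -0.6]
grip_width: 0.999
finger_force: 0.0
```

drive_tool([
  {"x": 0,"y": 0,"z": 0,"ax": 0,"ay": 0,"az": -1},
  {"x": 0,"y": 0,"z": 0,"ax": 0,"ay": 0,"az": -1},
  {"x": 0,"y": 0,"z": 0,"ax": 0,"ay": 0,"az": -1},
  {"x": 0,"y": 0,"z": 0,"ax": 0,"ay": 0,"az": -1},
  {"x": 0,"y": 0,"z": 0,"ax": 0,"ay": 0,"az": -1},
  {"x": 0,"y": 0,"z": 0,"ax": 0,"ay": 0,"az": -1},
  {"x": 0,"y": 0,"z": 0,"ax": 0,"ay": 0,"az": -1},
  {"x": 0,"y": 0,"z": 0,"ax": 0,"ay": 0,"az": -1},
])

```text
time: 4.15
tool_pos: [0.4482, -0.1531, 0.3662]
ee_rot: [0.992, -0.122, -0.0, -0.0]
contact_force: [-0.2, 0.2, 0.4]
grip_width: 1.001
finger_force: 0.0
```

```bash
cat >> h.py <<'E'
def snap(name):
    s=state(); im=imaging.get_image("wrist"); cv2.imwrite(f"pics/{name}.png",im)
    c=cam("wrist",s); np.savez(f"{name}.npz",a=c[0],b=c[1],c=c[2],d=c[3]); return im,c
def load(name):
    z=np.load(f"{name}.npz"); return cv2.imread(f"pics/{name}.png"),(z["a"],z["b"],z["c"],z["d"])
E
python3 -c "
from h import *
snap('w2')"
```

```text
t 4.15 tcp [ 0.4482 -0.1531  0.3662] yaw(tool x) deg -14.05 z [-0.0008  0.0002 -1.    ] q6 1.31 w 1.000595211376749 F [-0.2112  0.1963  0.3571]
```

View pics/w2.png

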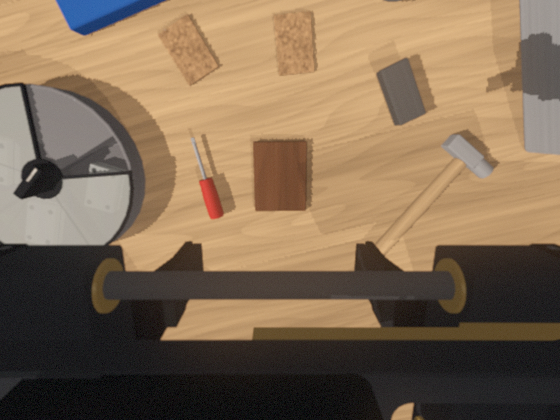

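```bash
cat >> h.py <<'E'
def fit(im,c,p,z,thr=35,win=60):
    """rectangle of uniform colour round pixel p, as seen on the plane z"""
    b=cv2.GaussianBlur(im,(0,0),1.0).astype(float)
    ref=np.median(b[p[1]-5:p[1]+6,p[0]-5:p[0]+6].reshape(-1,3),0)
    m=np.zeros(im.shape[:2],np.uint8); y0,x0=max(0,p[1]-win),max(0,p[0]-win)
    m[y0:p[1]+win,x0:p[0]+win]=np.linalg.norm(b[y0:p[1]+win,x0:p[0]+win]-ref,axis=2)<thr
    m=cv2.morphologyEx(cv2.morphologyEx(m,cv2.MORPH_CLOSE,np.ones((5,5))),cv2.MORPH_OPEN,np.ones((5,5)))
    return rect(c,m,z,p)
def pix(k): return np.array(cv2.minAreaRect(k)[0])
E
python3 - <<'E'
from h import *
im,c=load("w2"); t=cam("top"); ti=cv2.imread("pics/top0.png"); s=cam("side"); si=cv2.imread("pics/side0.png")
for n,p,tp,z in [("A",(188,50),(315,169),.006),("B",(294,42),(373,181),.006),("board",(280,175),(349,250),.012),("weight",(401,92),(429,221),.028)]:
  for thr in (25,32,40,46):
    r,k=fit(im,c,p,z,thr); r2,k2=fit(ti,t,tp,z,thr,30)
    print(n,thr,r,"|top",r2, "tri z", tri(c,[pix(k)],t,[pix(k2)])[0])
E
```

```text
A 25 [666.2891 -67.9523  16.6797  89.6302  63.1764] |top [664.539  -69.3122  14.4708  90.0841  63.7747] tri z [ 0.6639 -0.0693  0.0132]
A 32 [666.6923 -67.6884  16.8268  91.4604  64.3913] |top [664.9977 -68.0833  17.6837  91.9519  66.4754] tri z [ 0.6651 -0.0686  0.0109]
A 40 [676.2292 -53.2452  14.0538 131.6035  95.1892] |top [680.7581 -71.5136  -0.0507 125.8499  81.3337] tri z [ 0.6608 -0.0653  0.0645]
A 46 [677.3428 -52.4226  82.3461 140.5413 120.3028] |top [685.1046 -91.1608   5.6844 134.4504 125.0218] tri z [ 0.6477 -0.0768  0.1165]
B 25 [ 636.2714 -227.4552   -8.9143   89.0275   63.2054] |top [ 635.1899 -228.2574   -8.4579   86.5935   63.5496] tri z [ 0.6367 -0.2286  0.0035]
B 32 [ 636.4704 -227.2676   -9.3304   90.8675   65.5729] |top [ 634.6944 -227.6397   -7.0538   88.222    67.7886] tri z [ 0.637  -0.2284  0.0021]
B 40 [ 637.5581 -222.7906   -8.9428   92.5441   75.8084] |top [ 635.2203 -228.2183   -9.279    91.9003   67.7873] tri z [ 0.6313 -0.2218  0.0293]
B 46 [ 645.1193 -210.3387   75.9203  153.8106  103.9522] |top [ 635.1561 -228.3131   -7.6961   92.2334   69.4127] tri 
[... 531 characters left out ...]
6.3553] |top [ 441.2717 -159.0324  -14.1428  118.9045   95.175 ] tri z [ 0.4425 -0.1609 -0.0029]
weight 25 [ 524.7454 -366.5562   11.4805   86.3763   50.2788] |top [ 522.267  -367.3454   10.3419   86.4531   49.5069] tri z [ 0.5269 -0.3796 -0.0041]
weight 32 [ 524.9373 -366.9502   11.1758   87.5467   51.7331] |top [ 522.6458 -367.8102   10.5799   88.6572   51.3954] tri z [ 0.5267 -0.379  -0.0012]
weight 40 [ 524.9883 -367.7534   11.3706   87.7179   53.8746] |top [ 522.6284 -367.8282   11.1262   89.4599   52.9936] tri z [ 0.5268 -0.3791 -0.0005]
weight 46 [ 526.0075 -372.4368   11.1602   88.8483   63.8993] |top [ 523.029  -368.6719   10.5976   89.9375   54.8479] tri z [ 0.5267 -0.3804  0.0038]
```

drive_tool([
  {"x": 0,"y": 0,"z": 0,"ax": 0,"ay": 0,"az": 0.9},
  {"x": 0,"y": 0,"z": 0,"ax": 0,"ay": 0,"az": 0.9},
  {"x": 0,"y": 0,"z": 0,"ax": 0,"ay": 0,"az": 0.9},
  {"x": 0,"y": 0,"z": 0,"ax": 0,"ay": 0,"az": 0.9},
  {"x": 0,"y": 0,"z": 0,"ax": 0,"ay": 0,"az": 0.9},
  {"x": 0,"y": 0,"z": 0,"ax": 0,"ay": 0,"az": 0.9},
  {"x": 0,"y": 0,"z": 0,"ax": 0,"ay": 0,"az": 0.9},
  {"x": 0,"y": 0,"z": 0,"ax": 0,"ay": 0,"az": 0.9},
])

```text
time: 5.0
tool_pos: [0.4483, -0.1531, 0.3663]
ee_rot: [0.875, -0.484, -0.0, 0.0]
contact_force: [0.1, -0.4, 0.1]
grip_width: 0.995
finger_force: 0.0
```

drive_tool([
  {"x": -0.7,"y": -0.55,"z": 0.14,"ax": 0,"ay": 0,"az": 0},
  {"x": -0.7,"y": -0.55,"z": 0.14,"ax": 0,"ay": 0,"az": 0},
  {"x": -0.7,"y": -0.55,"z": 0.14,"ax": 0,"ay": 0,"az": 0},
  {"x": -0.7,"y": -0.55,"z": 0.14,"ax": 0,"ay": 0,"az": 0},
  {"x": -0.7,"y": -0.55,"z": 0.14,"ax": 0,"ay": 0,"az": 0},
  {"x": -0.7,"y": -0.55,"z": 0.14,"ax": 0,"ay": 0,"az": 0},
  {"x": -0.7,"y": -0.55,"z": 0.14,"ax": 0,"ay": 0,"az": 0},
  {"x": -0.7,"y": -0.55,"z": 0.14,"ax": 0,"ay": 0,"az": 0},
])

```text
time: 5.8
tool_pos: [0.4693, 0.0605, 0.3327]
ee_rot: [0.876, -0.482, -0.0, 0.0]
contact_force: [-0.1, 0.0, -0.3]
grip_width: 1.003
finger_force: 0.0
```

drive_tool([
  {"x": -0.7,"y": -0.55,"z": 0.14,"ax": 0,"ay": 0,"az": 0},
  {"x": -0.7,"y": -0.55,"z": 0.14,"ax": 0,"ay": 0,"az": 0},
  {"x": -0.7,"y": -0.55,"z": 0.14,"ax": 0,"ay": 0,"az": 0},
  {"x": -0.7,"y": -0.55,"z": 0.14,"ax": 0,"ay": 0,"az": 0},
  {"x": -0.7,"y": -0.55,"z": 0.14,"ax": 0,"ay": 0,"az": 0},
  {"x": -0.7,"y": -0.55,"z": 0.14,"ax": 0,"ay": 0,"az": 0},
  {"x": -0.7,"y": -0.55,"z": 0.14,"ax": 0,"ay": 0,"az": 0},
  {"x": 0,"y": 0,"z": 0,"ax": 0,"ay": 0,"az": 0},
])

```text
time: 6.6
tool_pos: [0.4877, 0.2477, 0.3018]
ee_rot: [0.877, -0.481, -0.001, 0.001]
contact_force: [-0.0, -0.6, -0.3]
grip_width: 1.002
finger_force: 0.0
```

```bash
python3 -c "
from h import *
snap('w3')"
```

```text
t 6.6 tcp [0.4877 0.2477 0.3018] yaw(tool x) deg -57.45 z [-0.0022 -0.0012 -1.    ] q6 -0.2 w 1.0015966551394764 F [-0.048  -0.5514 -0.346 ]
```

View pics/w3.png

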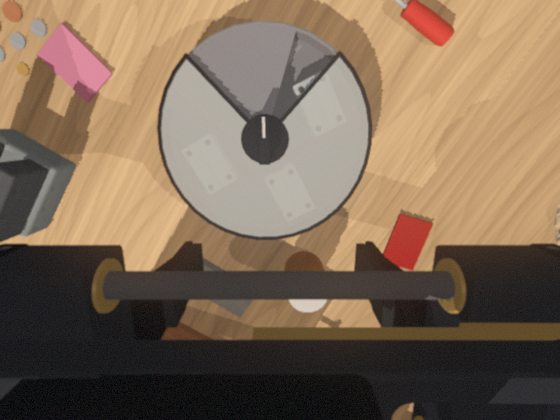

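```bash
python3 - <<'E'
from h import *
im,c=load("w3"); t=cam("top")
rim=plane(c,[(159,130),(371,130),(264,238),(341,57),(186,56),(190,206),(338,206),(362,86),(167,88)],.051)[:,:2]
A=np.c_[2*rim,np.ones(len(rim))]; s=np.linalg.lstsq(A,(rim**2).sum(1),rcond=None)[0]; o=s[:2]
print("centre",o,"r",np.sqrt(s[2]+o@o),"res",(np.linalg.norm(rim-o,axis=1)*1000).round(1))
ang=lambda P:np.degrees(np.arctan2(*(P[:,:2]-o).T[::-1]))
print("edges",ang(plane(c,[(187,56),(340,56)],.051)), "wall",ang(plane(c,[(297,33)],.046)))
B=plane(c,[(208,163),(290,192),(320,105)],.041);print("blocks",B,ang(B),np.linalg.norm(B[:,:2]-o,axis=1))
# block x axis from screw-dot corners
for q in [[(183,151),(209,134),(232,177),(204,192)],[(264,180),(291,167),(314,211),(287,219)]]: print(ang(plane(c,[np.mean(q,0)],.041)))
# knob from two views
f=lambda x,y:((x+.5)/3+144.5,(y+.5)/3+139.5)
print("knob tri",tri(c,[(265,138)],t,[f(203,210)]), "line tri",tri(c,[(263,118),(264,136)],t,[f(222,188),f(202,202)]))
E
```

```text
centre [0.5343 0.2062] r 0.13765044708704527 res [137.9 139.1 137.8 136.3 137.3 138.6 135.6 139.  137.1]
edges [ -13.8147 -100.7682] wall [-75.3358]
blocks [[0.5832 0.2758 0.041 ]
 [0.4663 0.249  0.041 ]
 [0.4965 0.131  0.041 ]] [  54.8826  147.84   -116.6711] [0.085  0.0804 0.0842]
[54.9455]
[146.0234]
knob tri [[0.5348 0.2051 0.047 ]] line tri [[0.5486 0.1852 0.0782]
 [0.5367 0.2024 0.0738]]
```

```bash
python3 - <<'E'
from h import *
im,c=load("w3")
cv2.imwrite("pics/k.png",cv2.resize(im[15:245,150:380],(690,690)[:2],interpolation=cv2.INTER_CUBIC)[:600])
E
```

```text
(no output)
```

View pics/k.png

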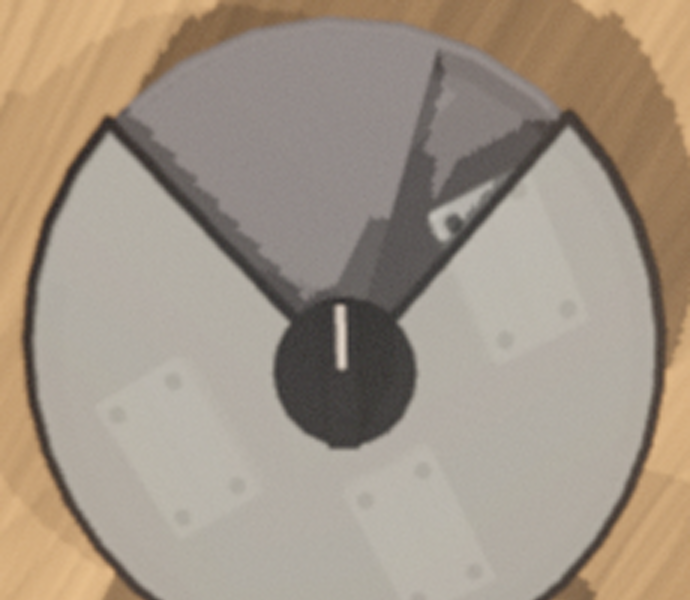

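```bash
python3 - <<'E'
from h import *
im,c=load("w3"); t=cam("top"); o=np.array([.5345,.2055])
g=lambda L:[((x+.5)/3+149.5,(y+.5)/3+14.5) for x,y in L]
f=lambda L:[((x+.5)/3+144.5,(y+.5)/3+139.5) for x,y in L]
def rep(P,z=None):
    P=P[:,:2]; m=P.mean(0); (x,y),wh,a=cv2.minAreaRect((P*1000).astype(np.float32)); d=m-o
    print(m,"size",wh,"yaw",a,a+90,"polar",np.degrees(np.arctan2(d[1],d[0])),np.linalg.norm(d))
# hole patterns, wrist then top
b1=g([(117,415),(173,381),(237,486),(183,518)]); b2=g([(365,500),(423,470),(474,572),(418,598)]); b3=g([(454,224),(518,188),(568,308),(505,341)])
for b in (b1,b2,b3): rep(plane(c,b,.041))
t1=f([(132,123),(161,141),(127,203),(96,184)]);t2=f([(153,253),(186,270),(145,326),(112,308)])
for b in (t1,t2): rep(plane(t,b,.041))
# wall line
w=plane(c,g([(438,60),(378,280)]),.046)[:,:2]; d=w[0]-w[1]; print("wall dir",np.degrees(np.arctan2(d[1],d[0])), "offset", np.cross(d/np.linalg.norm(d),o-w[1]))
for e in ([(110,120),(292,318)],[(570,112),(395,316)]):
    w=plane(c,g(e),.051)[:,:2]; d=w[0]-w[1]; print("edge dir",np.degrees(np.arctan2(d[1],d[0])))
w=plane(c,g([(340,305),(342,368)]),.081)[:,:2]; d=w[0]-w[1]; print("line dir",np.degrees(np.arctan2(d[1],d[0])),w)
E
```

```text
[0.5808 0.2774] size (30.274051666259766, 54.52986526489258) yaw 62.42678451538086 152.42678451538086 polar 57.207341911565656 0.08551632198452044
[0.4656 0.2507] size (30.226804733276367, 54.370487213134766) yaw 59.657379150390625 149.65737915039062 polar 146.7207762556652 0.08246138602515377
[0.4975 0.1293] size (30.633907318115234, 54.90240478515625) yaw 58.688209533691406 148.6882095336914 polar -115.93010998538492 0.08471477838461335
[0.5767 0.273 ] size (32.34285354614258, 64.53929138183594) yaw 63.40255355834961 153.4025535583496 polar 57.953152767026324 0.0796139931287589
[0.4653 0.2489] size (32.535953521728516, 62.567989349365234) yaw 56.642723083496094 146.6427230834961 polar 147.92334684293175 0.0817227345726024
wall dir -73.60882034314996 offset 0.002897593469058442
edge dir -14.34975348819271
edge dir -99.23856884434323
line dir -56.259035548065306 [[0.5495 0.1835]
 [0.5359 0.2038]]<stdin>:14: DeprecationWarning: Arrays of 2-dimensional vectors are deprecated. Use arrays of 3-dimensional vectors instead. (deprecated in NumPy 2.0)
```

drive_tool([
  {"x": 0.29,"y": -0.08,"z": 0.95,"ax": 0,"ay": 0,"az": -0.02},
  {"x": 0.29,"y": -0.08,"z": 0.95,"ax": 0,"ay": 0,"az": -0.02},
  {"x": 0.29,"y": -0.08,"z": 0.95,"ax": 0,"ay": 0,"az": -0.02},
  {"x": 0.29,"y": -0.08,"z": 0.95,"ax": 0,"ay": 0,"az": -0.02},
  {"x": 0.29,"y": -0.08,"z": 0.95,"ax": 0,"ay": 0,"az": -0.02},
  {"x": 0.29,"y": -0.08,"z": 0.95,"ax": 0,"ay": 0,"az": -0.02},
  {"x": 0.29,"y": -0.08,"z": 0.95,"ax": 0,"ay": 0,"az": -0.02},
  {"x": 0,"y": 0,"z": 0,"ax": 0,"ay": 0,"az": 0},
])

```text
time: 7.45
tool_pos: [0.533, 0.2004, 0.1004]
ee_rot: [0.879, -0.476, -0.002, 0.004]
contact_force: [-0.6, -1.0, -0.0]
grip_width: 0.998
finger_force: 0.0
```

```bash
python3 -c "
from h import *
state()
im=imaging.get_image('side'); cv2.imwrite('pics/s1.png',cv2.resize(im[170:310,180:370],None,fx=4,fy=4,interpolation=cv2.INTER_CUBIC))"
```

```text
t 7.45 tcp [0.533  0.2004 0.1004] yaw(tool x) deg -56.88 z [-0.0076 -0.0046 -1.    ] q6 -0.06 w 0.9981321187503661 F [-0.6058 -1.0274 -0.0402]
```

View pics/s1.png

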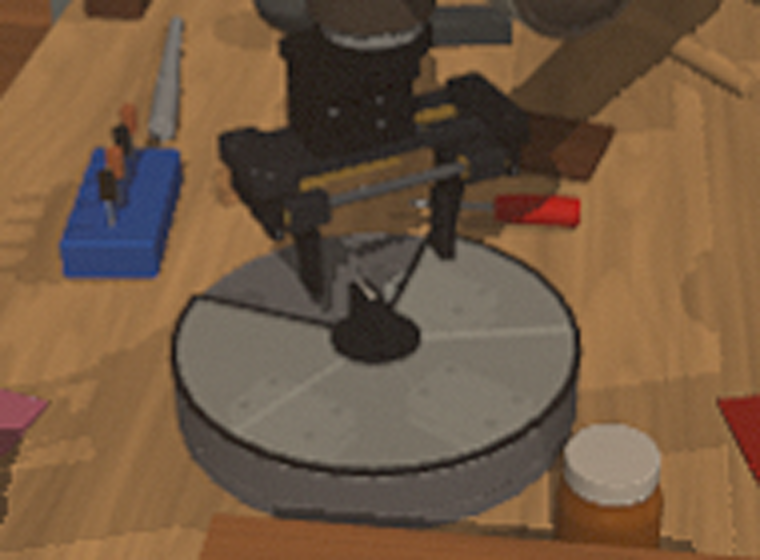

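drive_tool([
  {"x": -0.03,"y": -0.03,"z": 0.2,"ax": 0,"ay": 0,"az": 0},
  {"x": -0.03,"y": -0.03,"z": 0.2,"ax": 0,"ay": 0,"az": 0},
  {"x": -0.03,"y": -0.03,"z": 0.2,"ax": 0,"ay": 0,"az": 0},
  {"x": -0.03,"y": -0.03,"z": 0.2,"ax": 0,"ay": 0,"az": 0},
  {"x": 0,"y": 0,"z": 0.2,"ax": 0,"ay": 0,"az": 0},
  {"x": 0,"y": 0,"z": 0.2,"ax": 0,"ay": 0,"az": 0},
  {"x": 0,"y": 0,"z": 0.1,"ax": 0,"ay": 0,"az": 0},
  {"x": 0,"y": 0,"z": 0,"ax": 0,"ay": 0,"az": 0},
])

```text
time: 8.3
tool_pos: [0.5358, 0.2082, 0.0644]
ee_rot: [0.88, -0.475, -0.0, 0.001]
contact_force: [-0.3, -0.5, -0.3]
grip_width: 0.999
finger_force: 0.0
```

drive_tool([
  {"x": 0,"y": 0,"z": 0,"ax": 0,"ay": 0,"az": 0},
  {"x": 0,"y": 0,"z": 0,"ax": 0,"ay": 0,"az": 0},
  {"x": 0,"y": 0,"z": 0,"ax": 0,"ay": 0,"az": 0},
  {"x": 0,"y": 0,"z": 0,"ax": 0,"ay": 0,"az": 0},
  {"x": 0,"y": 0,"z": 0,"ax": 0,"ay": 0,"az": 0},
  {"x": 0,"y": 0,"z": 0,"ax": 0,"ay": 0,"az": 0},
  {"x": 0,"y": 0,"z": 0,"ax": 0,"ay": 0,"az": 0},
  {"x": 0,"y": 0,"z": 0,"ax": 0,"ay": 0,"az": 0},
], hand=1, force=25)

```text
time: 9.1
tool_pos: [0.5361, 0.2084, 0.0651]
ee_rot: [0.88, -0.475, 0.0, -0.0]
contact_force: [-0.9, 0.1, 0.6]
grip_width: 0.357
finger_force: 0.0
```

```bash
python3 -c "
from h import *
s=state();print(s['finger_force'],s['torque'])"
```

```text
t 9.1 tcp [0.5361 0.2084 0.0651] yaw(tool x) deg -56.66 z [ 0. -0. -1.] q6 -0.07 w 0.3569524117879716 F [-0.8987  0.1442  0.6   ]
0.0 [-0.0043  0.1047  0.0247]
```

drive_tool([
  {"x": 0.05,"y": 0.1,"z": 0.2,"ax": 0,"ay": 0,"az": 0},
  {"x": 0,"y": 0,"z": 0,"ax": 0,"ay": 0,"az": 0},
  {"x": 0,"y": 0,"z": 0,"ax": 0,"ay": 0,"az": 0},
  {"x": 0,"y": 0,"z": 0,"ax": 0,"ay": 0,"az": 0},
  {"x": 0,"y": 0,"z": 0,"ax": 0,"ay": 0,"az": 0},
  {"x": 0,"y": 0,"z": 0,"ax": 0,"ay": 0,"az": 0},
  {"x": 0,"y": 0,"z": 0,"ax": 0,"ay": 0,"az": 0},
  {"x": 0,"y": 0,"z": 0,"ax": 0,"ay": 0,"az": 0},
])

```text
time: 9.9
tool_pos: [0.5353, 0.206, 0.0585]
ee_rot: [0.88, -0.475, 0.0, -0.001]
contact_force: [4.2, 2.7, -6.5]
grip_width: 0.187
finger_force: 25.0
```

```bash
python3 -c "
from h import *
s=state();print(s['finger_force'],s['torque'])"
```

```text
t 9.9 tcp [0.5353 0.206  0.0585] yaw(tool x) deg -56.66 z [ 0.0015  0.001  -1.    ] q6 -0.07 w 0.18650912966499253 F [ 4.2199  2.6503 -6.4956]
24.9982133845333 [ 0.3892 -1.2276 -0.0322]
```

drive_tool([
  {"x": 0,"y": -0.03,"z": 0,"ax": 0,"ay": 0,"az": 0.67},
  {"x": 0,"y": 0,"z": 0,"ax": 0,"ay": 0,"az": 0.67},
  {"x": 0,"y": 0,"z": 0,"ax": 0,"ay": 0,"az": 0.67},
  {"x": 0,"y": 0,"z": 0,"ax": 0,"ay": 0,"az": 0.67},
  {"x": 0,"y": 0,"z": 0,"ax": 0,"ay": 0,"az": 0.67},
  {"x": 0,"y": 0,"z": 0,"ax": 0,"ay": 0,"az": 0.67},
  {"x": 0,"y": 0,"z": 0,"ax": 0,"ay": 0,"az": 0.67},
  {"x": 0,"y": 0,"z": 0,"ax": 0,"ay": 0,"az": 0.67},
])

```text
time: 10.7
tool_pos: [0.5346, 0.2058, 0.0585]
ee_rot: [0.714, -0.701, -0.0, 0.001]
contact_force: [0.1, 1.0, -3.0]
grip_width: 0.18
finger_force: 25.0
```

drive_tool([
  {"x": 0,"y": 0,"z": 0,"ax": 0,"ay": 0,"az": 0.67},
  {"x": 0,"y": 0,"z": 0,"ax": 0,"ay": 0,"az": 0.67},
  {"x": 0,"y": 0,"z": 0,"ax": 0,"ay": 0,"az": 0.67},
  {"x": 0,"y": 0,"z": 0,"ax": 0,"ay": 0,"az": 0.67},
  {"x": 0,"y": 0,"z": 0,"ax": 0,"ay": 0,"az": 0.67},
  {"x": 0,"y": 0,"z": 0,"ax": 0,"ay": 0,"az": 0.67},
  {"x": 0,"y": 0,"z": 0,"ax": 0,"ay": 0,"az": 0.67},
  {"x": 0,"y": 0,"z": 0,"ax": 0,"ay": 0,"az": 0.67},
])

```text
time: 11.5
tool_pos: [0.5339, 0.206, 0.0584]
ee_rot: [-0.492, 0.871, 0.0, -0.001]
contact_force: [-1.7, 2.5, -2.2]
grip_width: 0.181
finger_force: 25.0
```

```bash
python3 -c "
from h import *
s=state();print(s['finger_force'],s['torque'])"
```

```text
t 11.5 tcp [0.5339 0.206  0.0584] yaw(tool x) deg -121.12 z [-0.0025 -0.0007 -1.    ] q6 -1.19 w 0.1810260039552314 F [-1.7158  2.4896 -2.2004]
25.02990255597979 [0.744  0.3306 0.1671]
```

drive_tool([
  {"x": 0,"y": 0,"z": 0,"ax": 0,"ay": 0,"az": 0},
  {"x": 0,"y": 0,"z": 0,"ax": 0,"ay": 0,"az": 0},
  {"x": 0,"y": 0,"z": 0,"ax": 0,"ay": 0,"az": 0},
  {"x": 0,"y": 0,"z": 0,"ax": 0,"ay": 0,"az": 0},
  {"x": 0,"y": 0,"z": -0.5,"ax": 0,"ay": 0,"az": 0},
  {"x": 0,"y": 0,"z": -1,"ax": 0,"ay": 0,"az": 0},
  {"x": 0,"y": 0,"z": -1,"ax": 0,"ay": 0,"az": 0},
  {"x": 0,"y": 0,"z": -1,"ax": 0,"ay": 0,"az": 0},
], hand=0)

```text
time: 12.3
tool_pos: [0.535, 0.2057, 0.1652]
ee_rot: [-0.493, 0.87, -0.0, -0.0]
contact_force: [-0.4, 0.3, 0.2]
grip_width: 0.823
finger_force: 0.0
```

drive_tool([
  {"x": 0,"y": 0,"z": -1,"ax": 0,"ay": 0,"az": 0},
  {"x": 0,"y": 0,"z": -1,"ax": 0,"ay": 0,"az": 0},
  {"x": 0,"y": 0,"z": -0.5,"ax": 0,"ay": 0,"az": 0},
  {"x": 0,"y": 0,"z": 0,"ax": 0,"ay": 0,"az": 0},
  {"x": 0,"y": 0,"z": 0,"ax": 0,"ay": 0,"az": 0},
  {"x": 0,"y": 0,"z": 0,"ax": 0,"ay": 0,"az": 0},
  {"x": 0,"y": 0,"z": 0,"ax": 0,"ay": 0,"az": 0},
  {"x": 0,"y": 0,"z": 0,"ax": 0,"ay": 0,"az": 0},
])

```text
time: 13.1
tool_pos: [0.5349, 0.2058, 0.238]
ee_rot: [-0.493, 0.87, -0.0, -0.001]
contact_force: [-0.1, -0.3, 0.2]
grip_width: 0.999
finger_force: 0.0
```

```bash
python3 -c "
from h import *
im,c=snap('w4'); cv2.imwrite('pics/w4c.png',cv2.resize(im[:300,130:430],(600,600),interpolation=cv2.INTER_CUBIC))"
```

```text
t 13.1 tcp [0.5349 0.2058 0.238 ] yaw(tool x) deg -120.97 z [-0.0016 -0.0011 -1.    ] q6 -1.19 w 0.9986490512176134 F [-0.0731 -0.335   0.1883]
```

View pics/w4c.png

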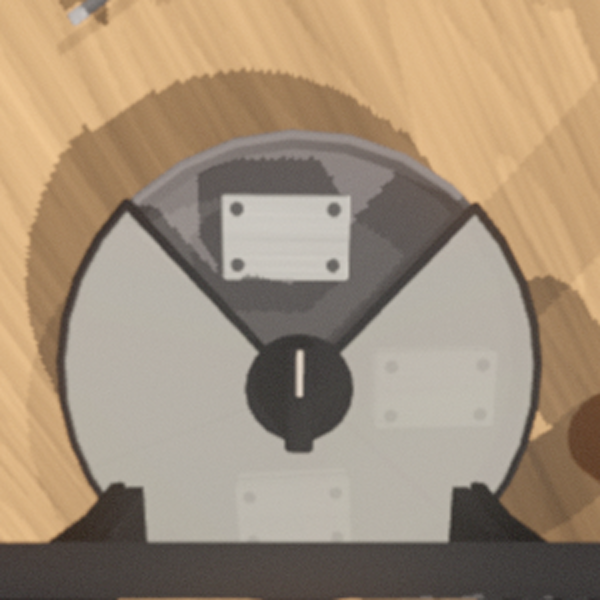

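```bash
python3 - <<'E'
from h import *
im,c=load("w4"); o=np.array([.5342,.206])
g=lambda L:[((x+.5)/2+129.5,(y+.5)/2-.5) for x,y in L]
s=np.array([.5349,.2058]); a=np.radians(-120.97); X=np.array([np.cos(a),np.sin(a)]);Y=np.array([X[1],-X[0]])
for L in ([(222,196),(350,196),(349,279),(222,281)],[(237,209),(333,209),(333,265),(237,265)]):
    P=plane(c,g(L),.041)[:,:2]; m=P.mean(0); r,sz,ang=cv2.minAreaRect((P*1000).astype(np.float32)); d=m-o
    print(m,sz,ang,ang+90,"polar",np.degrees(np.arctan2(d[1],d[0])),np.linalg.norm(d),"tool xy",(m-s)@X,(m-s)@Y)
    e=(P-o); print((e@X).round(4),(e@Y).round(4))
for n,L,z in (("cover edges",[(128,204),(476,207)],.051),("walls",[(147,200)],.046)):
    P=plane(c,g(L),z)[:,:2]-o; print(n,np.degrees(np.arctan2(P[:,1],P[:,0])),np.linalg.norm(P,axis=1))
c3=load("w3")[1]
g3=lambda L:[((x+.5)/3+149.5,(y+.5)/3+14.5) for x,y in L]
print(tri(c,g([(237,209)]),c3,g3([(505,341)])),tri(c,g([(237,209),(333,209),(333,265),(237,265)]),c3,g3([(505,341),(454,224),(518,188),(568,308)])))
E
```

```text
[0.4977 0.1305] (45.6426887512207, 72.64376068115234) 59.651031494140625 149.65103149414062 polar -115.82280077819196 0.08390702308924948 tool xy 0.08375739290997442 -0.006824577077741275
[0.1061 0.1062 0.0616 0.0604] [-0.0426  0.0281  0.0285 -0.0441]
[0.4976 0.1296] (30.042081832885742, 54.559757232666016) 59.08366775512695 149.08366775512695 polar -115.5933853143012 0.08470155317987023 tool xy 0.08451761614690305 -0.007233578430629152
[0.0993 0.0994 0.0693 0.0693] [-0.0345  0.0188  0.0193 -0.0353]
cover edges [ -78.5734 -164.7014] [0.1368 0.1379]
walls [-82.2357] [0.1327]
[[0.5066 0.1571 0.3354]] [[0.5066 0.1571 0.3354]
 [0.5106 0.157  0.3557]
 [0.5066 0.1489 0.2798]
 [0.5041 0.15   0.2755]]
```

drive_tool([
  {"x": 0.47,"y": -0.04,"z": 0.9,"ax": 0,"ay": 0,"az": 0},
  {"x": 0.47,"y": -0.04,"z": 0.9,"ax": 0,"ay": 0,"az": 0},
  {"x": 0.47,"y": -0.04,"z": 0.9,"ax": 0,"ay": 0,"az": 0},
  {"x": 0.47,"y": -0.04,"z": 0.9,"ax": 0,"ay": 0,"az": 0},
  {"x": 0.47,"y": -0.04,"z": 0.9,"ax": 0,"ay": 0,"az": 0},
  {"x": 0.47,"y": -0.04,"z": 0.9,"ax": 0,"ay": 0,"az": 0},
  {"x": 0,"y": 0,"z": 0,"ax": 0,"ay": 0,"az": 0},
  {"x": 0,"y": 0,"z": 0,"ax": 0,"ay": 0,"az": 0},
])

```text
time: 13.95
tool_pos: [0.4986, 0.13, 0.0775]
ee_rot: [-0.493, 0.87, -0.0, 0.0]
contact_force: [0.5, 0.7, 0.6]
grip_width: 0.996
finger_force: 0.0
```

```bash
python3 -c "
from h import *
s=state()
a=np.radians(-120.97); X=np.array([np.cos(a),np.sin(a)]);Y=np.array([X[1],-X[0]]); d=np.array([.4977,.1303])-s['tool_pos'][:2]; print(d@X,d@Y)"
```

```text
t 13.95 tcp [0.4986 0.13   0.0775] yaw(tool x) deg -120.95 z [ 0.0007 -0.0004 -1.    ] q6 -1.11 w 0.995998010515226 F [0.4883 0.6736 0.6297]
0.00022950881878548352 0.0009148844394636489
```

Good alignment. Descend to about 19 mm and grip.

drive_tool([
  {"x": 0,"y": 0.03,"z": 0.3,"ax": 0,"ay": 0,"az": 0},
  {"x": 0,"y": 0,"z": 0.3,"ax": 0,"ay": 0,"az": 0},
  {"x": 0,"y": 0,"z": 0.3,"ax": 0,"ay": 0,"az": 0},
  {"x": 0,"y": 0,"z": 0.3,"ax": 0,"ay": 0,"az": 0},
  {"x": 0,"y": 0,"z": 0.3,"ax": 0,"ay": 0,"az": 0},
  {"x": 0,"y": 0,"z": 0.3,"ax": 0,"ay": 0,"az": 0},
  {"x": 0,"y": 0,"z": 0.12,"ax": 0,"ay": 0,"az": 0},
  {"x": 0,"y": 0,"z": 0,"ax": 0,"ay": 0,"az": 0},
])

```text
time: 14.75
tool_pos: [0.4967, 0.1299, 0.0187]
ee_rot: [-0.493, 0.87, -0.0, -0.001]
contact_force: [-0.2, -0.1, 0.4]
grip_width: 0.997
finger_force: 0.0
```

drive_tool([
  {"x": 0,"y": 0,"z": 0,"ax": 0,"ay": 0,"az": 0},
  {"x": 0,"y": 0,"z": 0,"ax": 0,"ay": 0,"az": 0},
  {"x": 0,"y": 0,"z": 0,"ax": 0,"ay": 0,"az": 0},
  {"x": 0,"y": 0,"z": 0,"ax": 0,"ay": 0,"az": 0},
  {"x": 0,"y": 0,"z": 0,"ax": 0,"ay": 0,"az": 0},
  {"x": 0,"y": 0,"z": 0,"ax": 0,"ay": 0,"az": 0},
  {"x": 0,"y": 0,"z": 0,"ax": 0,"ay": 0,"az": 0},
  {"x": 0,"y": 0,"z": 0,"ax": 0,"ay": 0,"az": 0},
], hand=1, force=30)

```text
time: 15.55
tool_pos: [0.4974, 0.1304, 0.0199]
ee_rot: [-0.493, 0.87, -0.0, 0.0]
contact_force: [-1.6, 0.6, 4.6]
grip_width: 0.827
finger_force: 30.0
```

```bash
python3 -c "
from h import *
s=state();print(s['finger_force'],s['torque'])"
```

```text
t 15.55 tcp [0.4974 0.1304 0.0199] yaw(tool x) deg -120.97 z [ 0.0008  0.0003 -1.    ] q6 -1.11 w 0.826601413132713 F [-1.6325  0.5651  4.641 ]
29.991471469402313 [ 0.1382  0.2305 -0.0322]
```

drive_tool([
  {"x": 0,"y": 0,"z": -0.5,"ax": 0,"ay": 0,"az": 0},
  {"x": 0,"y": 0,"z": -0.8,"ax": 0,"ay": 0,"az": 0},
  {"x": 0,"y": 0,"z": -1,"ax": 0,"ay": 0,"az": 0},
  {"x": 0,"y": 0,"z": -1,"ax": 0,"ay": 0,"az": 0},
  {"x": 0,"y": 0,"z": -1,"ax": 0,"ay": 0,"az": -0.7},
  {"x": 0,"y": 0,"z": 0,"ax": 0,"ay": 0,"az": -0.7},
  {"x": 0,"y": 0,"z": 0,"ax": 0,"ay": 0,"az": -0.7},
  {"x": 0,"y": 0,"z": 0,"ax": 0,"ay": 0,"az": -0.7},
])

```text
time: 16.35
tool_pos: [0.4958, 0.1298, 0.1474]
ee_rot: [-0.615, 0.788, 0.001, -0.001]
contact_force: [-0.0, 0.2, -3.1]
grip_width: 0.825
finger_force: 30.0
```

drive_tool([
  {"x": 0.8,"y": -0.04,"z": 0,"ax": 0,"ay": 0,"az": 0},
  {"x": 0.8,"y": -0.04,"z": 0,"ax": 0,"ay": 0,"az": 0},
  {"x": 0.8,"y": -0.04,"z": 0,"ax": 0,"ay": 0,"az": 0},
  {"x": 0.8,"y": -0.04,"z": 0,"ax": 0,"ay": 0,"az": 0},
  {"x": 0.8,"y": -0.04,"z": 0,"ax": 0,"ay": 0,"az": 0},
  {"x": 0.8,"y": -0.04,"z": 0,"ax": 0,"ay": 0,"az": 0},
  {"x": 0.8,"y": -0.04,"z": 0,"ax": 0,"ay": 0,"az": 0},
  {"x": 0.8,"y": -0.04,"z": 0,"ax": 0,"ay": 0,"az": 0},
])

```text
time: 17.15
tool_pos: [0.4577, -0.0592, 0.1472]
ee_rot: [-0.614, 0.789, 0.001, -0.001]
contact_force: [0.0, 0.5, -3.5]
grip_width: 0.826
finger_force: 30.0
```

drive_tool([
  {"x": 0.8,"y": -0.05,"z": 0,"ax": 0,"ay": 0,"az": 0},
  {"x": 0.8,"y": -0.05,"z": 0,"ax": 0,"ay": 0,"az": 0},
  {"x": 0.8,"y": -0.05,"z": 0.5,"ax": 0,"ay": 0,"az": 0},
  {"x": 0.8,"y": -0.05,"z": 0.8,"ax": 0,"ay": 0,"az": 0},
  {"x": 0,"y": 0,"z": 0.8,"ax": 0,"ay": 0,"az": 0},
  {"x": 0,"y": 0,"z": 0.4,"ax": 0,"ay": 0,"az": 0},
  {"x": 0,"y": 0,"z": 0,"ax": 0,"ay": 0,"az": 0},
  {"x": 0,"y": 0,"z": 0,"ax": 0,"ay": 0,"az": 0},
])

```text
time: 17.95
tool_pos: [0.4412, -0.1528, 0.0731]
ee_rot: [-0.614, 0.789, 0.0, -0.001]
contact_force: [-0.3, -0.5, -1.6]
grip_width: 0.823
finger_force: 30.0
```

```bash
cat >> h.py <<'E'
def to(x,y,z,yaw):
    """tool-frame units still to go (shift at the present yaw), and turn units"""
    s=state(); r=R.from_quat(s["ee_rot"]).as_matrix(); cy=np.degrees(np.arctan2(r[1,0],r[0,0]))
    a=np.radians(cy); X=np.array([np.cos(a),np.sin(a)]);Y=np.array([X[1],-X[0]]); d=np.array([x,y])-s["tool_pos"][:2]
    dy=(yaw-cy+180)%360-180; a=np.radians(cy+dy); X2=np.array([np.cos(a),np.sin(a)]);Y2=np.array([X2[1],-X2[0]])
    print("now: x %.2f y %.2f | after turn: x %.2f y %.2f | z %.2f az %.2f"%(d@X/.03,d@Y/.03,d@X2/.03,d@Y2/.03,(s["tool_pos"][2]-z)/.03,-dy/6))
E
python3 -c "
from h import *
to(.4415,-.1595,.018,-104)
snap('w5')"
```

```text
t 17.95 tcp [ 0.4412 -0.1528  0.0731] yaw(tool x) deg -104.18 z [-0.0015  0.     -1.    ] q6 -0.26 w 0.8231421428469702 F [-0.2775 -0.5347 -1.5948]
now: x 0.21 y -0.06 | after turn: x 0.21 y -0.06 | z 1.84 az -0.03
t 17.95 tcp [ 0.4412 -0.1528  0.0731] yaw(tool x) deg -104.18 z [-0.0015  0.     -1.    ] q6 -0.26 w 0.8231421428469702 F [-0.2775 -0.5347 -1.5948]
```

View pics/w5.png

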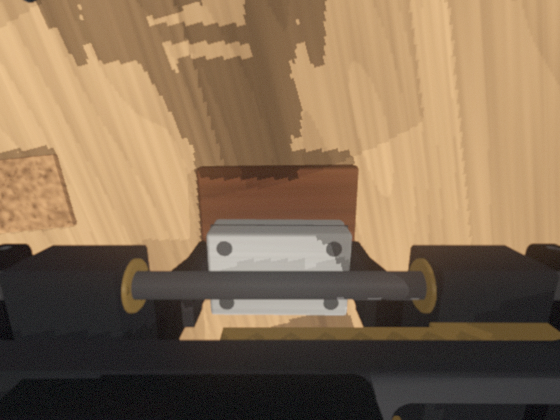

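```bash
python3 - <<'E'
from h import *
im,c=load("w5")
P=plane(c,[(198,167.5),(357,166.5)],.012)[:,:2]; d=P[1]-P[0]; L=np.linalg.norm(d); u=d/L
print(P,L,np.degrees(np.arctan2(u[1],u[0])))
n=np.array([-u[1],u[0]]); n=n if n[1]>0 else -n
print("board centre",P.mean(0)+.045*n)
b=plane(c,[(224,248),(335,248),(332,303),(226,303)],.094)[:,:2]; print("block",b.mean(0), b)
E
```

```text
[[ 0.4868 -0.2113]
 [ 0.3745 -0.1838]] 0.11567379535198541 166.22749602702802
board centre [ 0.4414 -0.1539]
block [ 0.4408 -0.1531] [[ 0.4636 -0.1746]
 [ 0.4103 -0.1612]
 [ 0.4179 -0.1315]
 [ 0.4714 -0.145 ]]
```

```bash
python3 - <<'E'
from h import *
im,c=load("w5")
print(im[156:184,240:320].mean(1).round(0).astype(int).tolist())
print(im[200,185:215].astype(int).sum(1).tolist()); print(im[200,345:375].astype(int).sum(1).tolist())
for z in (0,.012):
  print(z,plane(c,[(198,166),(357,166),(198,170),(357,170)],z)[:,:2].tolist(), c[3])
E
```

```text
[[68, 96, 125], [68, 96, 124], [68, 96, 124], [68, 96, 124], [68, 96, 124], [68, 96, 124], [68, 96, 124], [68, 96, 124], [63, 90, 117], [47, 67, 92], [35, 50, 74], [35, 49, 74], [36, 52, 79], [38, 54, 83], [39, 56, 86], [40, 57, 88], [40, 58, 88], [40, 57, 88], [40, 57, 87], [41, 57, 87], [40, 57, 87], [42, 60, 92], [45, 64, 99], [47, 69, 107], [49, 72, 113], [51, 74, 116], [51, 74, 115], [51, 73, 114]]
[523, 527, 532, 527, 502, 501, 491, 481, 457, 450, 455, 453, 414, 298, 218, 232, 256, 263, 265, 258, 265, 268, 258, 265, 259, 262, 263, 269, 265, 260]
[257, 262, 262, 259, 256, 266, 263, 269, 252, 258, 267, 358, 499, 522, 523, 522, 520, 525, 522, 512, 506, 499, 488, 491, 489, 494, 505, 515, 522, 521]
0 [[0.4898688522027306, -0.21180595655236115], [0.3717799781635188, -0.18207589777691718], [0.49082061634113966, -0.208892981939634], [0.3723255370704309, -0.17905952263749345]] [ 0.4237 -0.2229  0.2356]
0.012 [[0.4864996548315787, -0.2123706667186614], [0.37442514143081795, -0.1841547835735015], [0.48740294486251823, -0.20960605222871576], [0.37494291458701995, -0.18129203482824027]] [ 0.4237 -0.2229  0.2356]
```

```bash
python3 - <<'E'
from h import *
im,c=load("w5")
g=cv2.GaussianBlur(im,(0,0),.8).astype(float).sum(2)
for row in (175,185,195,205,212):
    l=np.interp(340,-0+g[row,190:206][::-1],np.arange(205,189,-1)) if 0 else 190+np.argmax(np.abs(np.diff(g[row,190:210])))+.5
    r=345+np.argmax(np.abs(np.diff(g[row,345:365])))+.5
    for z in (0,.012):
        P=plane(c,[(l,row),(r,row)],z)[:,:2]; print(row,l,r,z,np.linalg.norm(P[1]-P[0]),P.mean(0), end=' | ')
    print()
im,c=load("w2")
g=cv2.GaussianBlur(im,(0,0),.6).astype(float).sum(2)
print(g[175,245:262].astype(int).tolist(),g[175,298:318].astype(int).tolist()); print(g[132:148,280].astype(int).tolist(),g[204:222,280].astype(int).tolist())
E
```

```text
175 195.5 357.5 0 0.12503297363723484 [ 0.4333 -0.1904] | 175 195.5 357.5 0.012 0.11866494446200052 [ 0.4328 -0.1921] | 
185 196.5 357.5 0 0.12534311374734425 [ 0.4348 -0.1828] | 185 196.5 357.5 0.012 0.11895928888868235 [ 0.4342 -0.1848] | 
195 197.5 356.5 0 0.12487177807838347 [ 0.4368 -0.1751] | 195 197.5 356.5 0.012 0.11851195872166212 [ 0.4361 -0.1775] | 
205 197.5 355.5 0 0.12518117297926523 [ 0.4391 -0.1673] | 205 197.5 355.5 0.012 0.11880559589321713 [ 0.4383 -0.1702] | 
212 198.5 355.5 0 0.12516141213996437 [ 0.4401 -0.1617] | 212 198.5 355.5 0.012 0.11878684148923914 [ 0.4393 -0.1648] | 
[514, 511, 511, 508, 508, 500, 479, 461, 422, 338, 284, 274, 271, 264, 260, 259, 256] [239, 241, 240, 236, 224, 223, 226, 223, 228, 255, 269, 268, 276, 314, 369, 395, 401, 401, 404, 402]
[500, 491, 470, 458, 456, 447, 413, 337, 268, 233, 236, 250, 255, 255, 256, 254] [243, 244, 248, 246, 245, 256, 337, 456, 500, 497, 492, 493, 485, 475, 472, 481, 489, 489]
```

```bash
python3 - <<'E'
from h import *
im,c=load("w2")
for r in (306.5,308,311.5):
    P=plane(c,[(253.8,175),(r,175),(280,138.8),(280,210.5)],.012)[:,:2]; print(r,np.linalg.norm(P[0]-P[1]),P[:2].mean(0),np.linalg.norm(P[2]-P[3]),P[2:].mean(0))
t=cam("top"); im=cv2.imread("pics/top0.png")
g=cv2.GaussianBlur(im,(0,0),.5).astype(float).sum(2)
print(g[250,325:340].astype(int).tolist(),g[250,360:376].astype(int).tolist())
E
```

```text
306.5 0.08924106518113592 [ 0.4447 -0.156 ] 0.12175440000410023 [ 0.4435 -0.1555]
308 0.09178066233226422 [ 0.4444 -0.1573] 0.12175440000410023 [ 0.4435 -0.1555]
311.5 0.09770614949164719 [ 0.4437 -0.1601] 0.12175440000410023 [ 0.4435 -0.1555]
[413, 417, 414, 386, 344, 265, 203, 186, 174, 172, 166, 170, 175, 174, 178] [145, 145, 145, 149, 149, 147, 202, 239, 341, 364, 371, 370, 367, 360, 363, 367]
```

drive_tool([
  {"x": 0.07,"y": -0.02,"z": 0.35,"ax": 0,"ay": 0,"az": 0},
  {"x": 0,"y": 0,"z": 0.35,"ax": 0,"ay": 0,"az": 0},
  {"x": 0,"y": 0,"z": 0.35,"ax": 0,"ay": 0,"az": 0},
  {"x": 0,"y": 0,"z": 0.3,"ax": 0,"ay": 0,"az": 0},
  {"x": 0,"y": 0,"z": 0.2,"ax": 0,"ay": 0,"az": 0},
  {"x": 0,"y": 0,"z": 0.1,"ax": 0,"ay": 0,"az": 0},
  {"x": 0,"y": 0,"z": 0,"ax": 0,"ay": 0,"az": 0},
  {"x": 0,"y": 0,"z": 0,"ax": 0,"ay": 0,"az": 0},
])

```text
time: 18.8
tool_pos: [0.442, -0.155, 0.0241]
ee_rot: [-0.615, 0.789, -0.0, 0.0]
contact_force: [0.2, 0.2, -2.6]
grip_width: 0.823
finger_force: 30.0
```

```bash
python3 -c "
from h import *
to(.4415,-.155,.017,-104)"
```

```text
t 18.8 tcp [ 0.442  -0.155   0.0241] yaw(tool x) deg -104.17 z [ 0.0005 -0.0001 -1.    ] q6 -0.26 w 0.8231575354444692 F [ 0.2291  0.1572 -2.5796]
now: x 0.00 y 0.02 | after turn: x 0.00 y 0.02 | z 0.24 az -0.03
```

drive_tool([
  {"x": 0,"y": 0,"z": 0.05,"ax": 0,"ay": 0,"az": 0},
  {"x": 0,"y": 0,"z": 0.05,"ax": 0,"ay": 0,"az": 0},
  {"x": 0,"y": 0,"z": 0.05,"ax": 0,"ay": 0,"az": 0},
  {"x": 0,"y": 0,"z": 0.04,"ax": 0,"ay": 0,"az": 0},
  {"x": 0,"y": 0,"z": 0.04,"ax": 0,"ay": 0,"az": 0},
  {"x": 0,"y": 0,"z": 0,"ax": 0,"ay": 0,"az": 0},
  {"x": 0,"y": 0,"z": 0,"ax": 0,"ay": 0,"az": 0},
  {"x": 0,"y": 0,"z": 0,"ax": 0,"ay": 0,"az": 0},
])

```text
time: 19.6
tool_pos: [0.4417, -0.155, 0.0171]
ee_rot: [-0.614, 0.789, 0.0, 0.0]
contact_force: [0.1, 0.4, -1.8]
grip_width: 0.824
finger_force: 30.0
```

drive_tool([
  {"x": 0,"y": 0,"z": 0.03,"ax": 0,"ay": 0,"az": 0},
  {"x": 0,"y": 0,"z": 0,"ax": 0,"ay": 0,"az": 0},
  {"x": 0,"y": 0,"z": 0,"ax": 0,"ay": 0,"az": 0},
  {"x": 0,"y": 0,"z": 0,"ax": 0,"ay": 0,"az": 0},
  {"x": 0,"y": 0,"z": 0,"ax": 0,"ay": 0,"az": 0},
  {"x": 0,"y": 0,"z": 0,"ax": 0,"ay": 0,"az": 0},
  {"x": 0,"y": 0,"z": 0,"ax": 0,"ay": 0,"az": 0},
  {"x": 0,"y": 0,"z": 0,"ax": 0,"ay": 0,"az": 0},
])

```text
time: 20.4
tool_pos: [0.4418, -0.155, 0.0169]
ee_rot: [-0.615, 0.789, -0.0, 0.0]
contact_force: [-2.9, -0.0, 5.4]
grip_width: 0.823
finger_force: 30.0
```

drive_tool([
  {"x": 0,"y": 0,"z": 0,"ax": 0,"ay": 0,"az": 0},
  {"x": 0,"y": 0,"z": 0,"ax": 0,"ay": 0,"az": 0},
  {"x": 0,"y": 0,"z": 0,"ax": 0,"ay": 0,"az": 0},
  {"x": 0,"y": 0,"z": -0.5,"ax": 0,"ay": 0,"az": 0},
  {"x": 0,"y": 0,"z": -1,"ax": 0,"ay": 0,"az": 0},
  {"x": 0,"y": 0,"z": -1,"ax": 0,"ay": 0,"az": 0},
  {"x": 0,"y": 0,"z": -1,"ax": 0,"ay": 0,"az": 0},
  {"x": 0,"y": 0,"z": -1,"ax": 0,"ay": 0,"az": -1},
], hand=0)

```text
time: 21.2
tool_pos: [0.4416, -0.155, 0.1523]
ee_rot: [-0.656, 0.755, -0.0, 0.0]
contact_force: [0.8, 0.0, -0.3]
grip_width: 1.003
finger_force: 0.0
```

drive_tool([
  {"x": 0,"y": 0,"z": -1,"ax": 0,"ay": 0,"az": -1},
  {"x": 0,"y": 0,"z": 0,"ax": 0,"ay": 0,"az": -1},
  {"x": 0,"y": 0,"z": 0,"ax": 0,"ay": 0,"az": -1},
  {"x": 0,"y": 0,"z": 0,"ax": 0,"ay": 0,"az": -1},
  {"x": 0,"y": 0,"z": 0,"ax": 0,"ay": 0,"az": -1},
  {"x": 0,"y": 0,"z": 0,"ax": 0,"ay": 0,"az": -1},
  {"x": 0,"y": 0,"z": 0,"ax": 0,"ay": 0,"az": -1},
  {"x": 0,"y": 0,"z": 0,"ax": 0,"ay": 0,"az": -1},
])

```text
time: 22.0
tool_pos: [0.4416, -0.155, 0.1809]
ee_rot: [0.907, -0.422, -0.0, 0.0]
contact_force: [-0.7, 0.9, 0.6]
grip_width: 1.002
finger_force: 0.0
```

drive_tool([
  {"x": 0,"y": 0,"z": 0,"ax": 0,"ay": 0,"az": -1},
  {"x": 0,"y": 0,"z": 0,"ax": 0,"ay": 0,"az": -1},
  {"x": 0,"y": 0,"z": 0,"ax": 0,"ay": 0,"az": -1},
  {"x": 0,"y": 0,"z": 0,"ax": 0,"ay": 0,"az": -1},
  {"x": 0,"y": 0,"z": 0,"ax": 0,"ay": 0,"az": -1},
  {"x": 0,"y": 0,"z": 0,"ax": 0,"ay": 0,"az": -1},
  {"x": 0,"y": 0,"z": 0,"ax": 0,"ay": 0,"az": -0.85},
  {"x": 0,"y": 0,"z": 0,"ax": 0,"ay": 0,"az": 0},
])

```text
time: 22.8
tool_pos: [0.4416, -0.155, 0.181]
ee_rot: [0.997, -0.079, -0.0, -0.0]
contact_force: [-1.4, 0.2, -0.3]
grip_width: 1.002
finger_force: 0.0
```

drive_tool([
  {"x": 0.9,"y": 0.22,"z": 0,"ax": 0,"ay": 0,"az": 0},
  {"x": 0.9,"y": 0.22,"z": 0,"ax": 0,"ay": 0,"az": 0},
  {"x": 0.9,"y": 0.22,"z": 0,"ax": 0,"ay": 0,"az": 0},
  {"x": 0.9,"y": 0.22,"z": 0,"ax": 0,"ay": 0,"az": 0},
  {"x": 0.9,"y": 0.22,"z": 0,"ax": 0,"ay": 0,"az": 0},
  {"x": 0.9,"y": 0.22,"z": 0,"ax": 0,"ay": 0,"az": 0},
  {"x": 0,"y": 0,"z": 0,"ax": 0,"ay": 0,"az": 0},
  {"x": 0,"y": 0,"z": 0,"ax": 0,"ay": 0,"az": 0},
])

```text
time: 23.6
tool_pos: [0.5952, -0.2197, 0.1801]
ee_rot: [0.997, -0.08, -0.001, -0.0]
contact_force: [0.0, 0.9, -0.8]
grip_width: 0.999
finger_force: 0.0
```

```bash
python3 - <<'E'
from h import *
im,c=snap("w6"); p=proj(c,[[.636,-.2275,.006]])[0].astype(int); print(p)
for thr in (20,26,32,38): print(fit(im,c,tuple(map(int,p)),.006,thr,120)[0])
t=imaging.get_image("top"); cv2.imwrite("pics/top1.png",t)
E
```

```text
t 23.6 tcp [ 0.5952 -0.2197  0.1801] yaw(tool x) deg -9.19 z [-0.0018  0.0005 -1.    ] q6 1.51 w 0.9987841336619787 F [ 0.012   0.8696 -0.8011]
[278 157]
[ 637.1922 -227.9673   -7.666    88.2763   62.7943]
[ 637.7313 -227.4842   -7.6662   89.2734   63.8959]
[ 637.5298 -227.5956   -9.0783   89.8451   65.4581]
[ 638.8368 -225.3616   -7.6165   92.4151   70.5646]
```

View pics/w6.png

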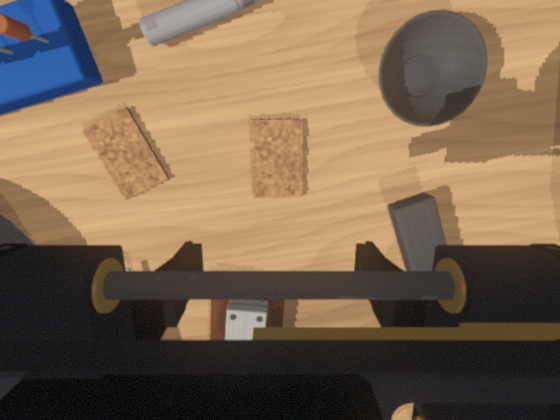

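```bash
python3 - <<'E'
from h import *
im,c=load("w6"); g=cv2.GaussianBlur(im,(0,0),.8).astype(float)[:,:,0]
for row in (130,157,185):
    print(row,"L",g[row,244:258].astype(int).tolist(),"R",g[row,298:312].astype(int).tolist())
for col in (265,290): print(col,"T",g[110:124,col].astype(int).tolist(),"B",g[190:203,col].astype(int).tolist())
P=plane(c,[(251,116),(304,117),(303.5,197),(252,196)],.006)[:,:2]; print(P,P.mean(0),cv2.minAreaRect((P*1000).astype(np.float32)))
E
```

```text
130 L [121, 120, 120, 120, 118, 113, 107, 104, 102, 101, 101, 101, 101, 100] R [109, 105, 102, 99, 93, 85, 83, 84, 85, 88, 99, 114, 122, 123]
157 L [118, 118, 118, 119, 119, 119, 115, 109, 106, 104, 101, 100, 101, 103] R [99, 98, 96, 93, 89, 84, 83, 87, 97, 112, 121, 122, 121, 121]
185 L [121, 122, 122, 122, 122, 120, 117, 111, 103, 97, 95, 94, 92, 92] R [96, 100, 103, 102, 95, 89, 86, 86, 89, 100, 116, 124, 126, 126]
265 T [125, 125, 122, 116, 110, 106, 104, 101, 95, 86, 85, 85, 82, 80] B [90, 93, 95, 95, 96, 98, 103, 112, 120, 123, 123, 122, 124]
290 T [122, 118, 112, 108, 104, 102, 98, 90, 85, 88, 96, 102, 104, 104] B [86, 87, 90, 92, 94, 99, 107, 115, 122, 125, 126, 125, 123]
[[ 0.6835 -0.2056]
 [ 0.6737 -0.2603]
 [ 0.5888 -0.248 ]
 [ 0.5991 -0.1911]] [ 0.6363 -0.2262] ((636.1452026367188, -226.79531860351562), (57.8892707824707, 86.2283935546875), 80.25081634521484)
```

drive_tool([
  {"x": 0.28,"y": 0,"z": 1,"ax": 0,"ay": 0,"az": 0},
  {"x": 0.28,"y": 0,"z": 1,"ax": 0,"ay": 0,"az": 0},
  {"x": 0.28,"y": 0,"z": 1,"ax": 0,"ay": 0,"az": 0},
  {"x": 0.28,"y": 0,"z": 1,"ax": 0,"ay": 0,"az": 0},
  {"x": 0.28,"y": 0,"z": 0.8,"ax": 0,"ay": 0,"az": 0},
  {"x": 0,"y": 0,"z": 0.2,"ax": 0,"ay": 0,"az": 0},
  {"x": 0,"y": 0,"z": 0,"ax": 0,"ay": 0,"az": 0},
  {"x": 0,"y": 0,"z": 0,"ax": 0,"ay": 0,"az": 0},
])

```text
time: 24.5
tool_pos: [0.6374, -0.2263, 0.0329]
ee_rot: [0.997, -0.079, 0.001, 0.0]
contact_force: [-0.2, 1.0, 0.5]
grip_width: 1.001
finger_force: 0.0
```

```bash
python3 -c "
from h import *
to(.6365,-.2262,.002,-9)"
```

```text
t 24.5 tcp [ 0.6374 -0.2263  0.0329] yaw(tool x) deg -9.06 z [ 0.0023 -0.0006 -1.    ] q6 1.51 w 1.0005312897109457 F [-0.2306  0.9622  0.5467]
now: x -0.03 y -0.00 | after turn: x -0.03 y -0.00 | z 1.03 az -0.01
```

drive_tool([
  {"x": -0.03,"y": 0,"z": 0.25,"ax": 0,"ay": 0,"az": 0},
  {"x": 0,"y": 0,"z": 0.25,"ax": 0,"ay": 0,"az": 0},
  {"x": 0,"y": 0,"z": 0.2,"ax": 0,"ay": 0,"az": 0},
  {"x": 0,"y": 0,"z": 0.15,"ax": 0,"ay": 0,"az": 0},
  {"x": 0,"y": 0,"z": 0.1,"ax": 0,"ay": 0,"az": 0},
  {"x": 0,"y": 0,"z": 0.05,"ax": 0,"ay": 0,"az": 0},
  {"x": 0,"y": 0,"z": 0,"ax": 0,"ay": 0,"az": 0},
  {"x": 0,"y": 0,"z": 0,"ax": 0,"ay": 0,"az": 0},
])

```text
time: 25.3
tool_pos: [0.6362, -0.2262, 0.0013]
ee_rot: [0.997, -0.079, 0.0, 0.0]
contact_force: [0.3, -0.4, 0.3]
grip_width: 0.998
finger_force: 0.0
```

drive_tool([
  {"x": 0,"y": 0,"z": 0,"ax": 0,"ay": 0,"az": 0},
  {"x": 0,"y": 0,"z": 0,"ax": 0,"ay": 0,"az": 0},
  {"x": 0,"y": 0,"z": 0,"ax": 0,"ay": 0,"az": 0},
  {"x": 0,"y": 0,"z": 0,"ax": 0,"ay": 0,"az": 0},
  {"x": 0,"y": 0,"z": 0,"ax": 0,"ay": 0,"az": 0},
  {"x": 0,"y": 0,"z": 0,"ax": 0,"ay": 0,"az": 0},
  {"x": 0,"y": 0,"z": 0,"ax": 0,"ay": 0,"az": 0},
  {"x": 0,"y": 0,"z": 0,"ax": 0,"ay": 0,"az": 0},
], hand=1, force=12)

```text
time: 26.1
tool_pos: [0.636, -0.2262, 0.0012]
ee_rot: [0.997, -0.079, 0.0, -0.0]
contact_force: [1.1, -0.2, 0.2]
grip_width: 0.638
finger_force: 12.0
```

```bash
python3 -c "
from h import *
to(.4415,-.155,.1,-14)"
```

```text
t 26.1 tcp [ 0.636  -0.2262  0.0012] yaw(tool x) deg -9.08 z [ 0.0001  0.     -1.    ] q6 1.52 w 0.6379038597881399 F [ 1.1248 -0.1648  0.196 ]
now: x -6.78 y -1.32 | after turn: x -6.87 y -0.73 | z -3.29 az 0.82
```

drive_tool([
  {"x": 0,"y": 0,"z": -0.5,"ax": 0,"ay": 0,"az": 0},
  {"x": 0,"y": 0,"z": -0.8,"ax": 0,"ay": 0,"az": 0},
  {"x": 0,"y": 0,"z": -1,"ax": 0,"ay": 0,"az": 0},
  {"x": 0,"y": 0,"z": -1,"ax": 0,"ay": 0,"az": 0},
  {"x": 0,"y": 0,"z": 0,"ax": 0,"ay": 0,"az": 0.82},
  {"x": -0.5,"y": -0.04,"z": 0,"ax": 0,"ay": 0,"az": 0},
  {"x": -0.7,"y": -0.08,"z": 0,"ax": 0,"ay": 0,"az": 0},
  {"x": -0.8,"y": -0.09,"z": 0,"ax": 0,"ay": 0,"az": 0},
])

```text
time: 26.9
tool_pos: [0.5792, -0.2055, 0.1012]
ee_rot: [0.993, -0.122, 0.001, 0.0]
contact_force: [-1.0, -0.6, -1.0]
grip_width: 0.641
finger_force: 12.0
```

drive_tool([
  {"x": -0.9,"y": -0.09,"z": 0,"ax": 0,"ay": 0,"az": 0},
  {"x": -0.9,"y": -0.09,"z": 0,"ax": 0,"ay": 0,"az": 0},
  {"x": -0.9,"y": -0.09,"z": 0,"ax": 0,"ay": 0,"az": 0},
  {"x": -0.9,"y": -0.09,"z": 0,"ax": 0,"ay": 0,"az": 0},
  {"x": -0.8,"y": -0.09,"z": 0,"ax": 0,"ay": 0,"az": 0},
  {"x": -0.47,"y": -0.07,"z": 0,"ax": 0,"ay": 0,"az": 0},
  {"x": 0,"y": 0,"z": 0,"ax": 0,"ay": 0,"az": 0},
  {"x": 0,"y": 0,"z": 0,"ax": 0,"ay": 0,"az": 0},
])

```text
time: 27.7
tool_pos: [0.4425, -0.1552, 0.1013]
ee_rot: [0.993, -0.122, 0.001, 0.0]
contact_force: [0.4, 0.7, -0.6]
grip_width: 0.641
finger_force: 12.0
```

```bash
python3 -c "
from h import *
to(.4415,-.155,.0405,-14)
im,c=snap('w7')
print(im.shape)"
```

```text
t 27.7 tcp [ 0.4425 -0.1552  0.1013] yaw(tool x) deg -13.96 z [ 0.0027 -0.0004 -1.    ] q6 1.32 w 0.6412095967068526 F [ 0.3905  0.661  -0.5749]
now: x -0.03 y 0.00 | after turn: x -0.03 y 0.00 | z 2.03 az 0.01
t 27.7 tcp [ 0.4425 -0.1552  0.1013] yaw(tool x) deg -13.96 z [ 0.0027 -0.0004 -1.    ] q6 1.32 w 0.6412095967068526 F [ 0.3905  0.661  -0.5749]
(420, 560, 3)
```

View pics/w7.png

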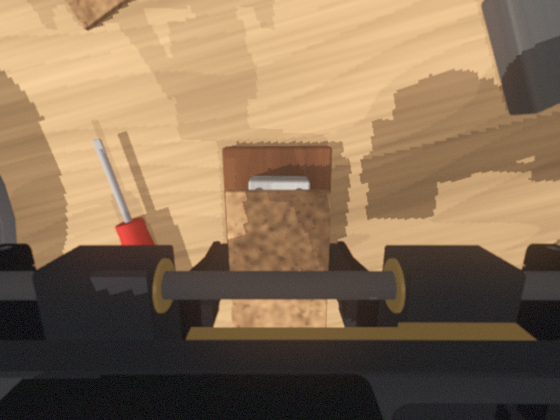

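```bash
python3 - <<'E'
from h import *
im,c=load("w7")
a=np.radians(-14); X=np.array([np.cos(a),np.sin(a)]);Y=np.array([X[1],-X[0]]); o=np.array([.4415,-.155])
g=im.astype(float)[:,262:296].sum(2).mean(1); print(g[140:195].astype(int).tolist())
r=im[185].astype(int).sum(1); print("blk row185",r[240:256].tolist(),r[302:316].tolist())
r=im[165].astype(int).sum(1); print("brd row165",r[216:230].tolist(),r[326:340].tolist())
for n,p,z in (("board end",[(277.5,147)],.012),("board sides",[(223,160),(332,160)],.012),("block end",[(279,177.5)],.038),("block sides",[(248,183),(309.5,183)],.036),("sheet end",[(278,190)],.106),("sheet sides",[(226.5,200),(330,200)],.106)):
    P=plane(c,p,z)[:,:2]-o; print(n,(P@X).round(4),(P@Y).round(4))
E
```

```text
[486, 453, 402, 354, 341, 326, 255, 232, 248, 262, 272, 274, 272, 274, 271, 272, 270, 272, 269, 269, 268, 268, 266, 267, 263, 254, 244, 237, 224, 219, 212, 208, 204, 197, 197, 226, 297, 317, 313, 334, 370, 453, 531, 584, 598, 599, 599, 599, 582, 485, 350, 300, 307, 315, 313]
blk row185 [293, 286, 277, 276, 265, 276, 275, 306, 457, 600, 597, 569, 557, 556, 566, 572] [608, 606, 606, 614, 611, 592, 518, 391, 246, 187, 192, 203, 194, 206]
brd row165 [576, 568, 552, 538, 535, 526, 493, 378, 313, 323, 318, 329, 325, 320] [258, 253, 255, 232, 238, 284, 373, 390, 378, 361, 331, 343, 347, 346]
board end [0.0593] [-0.0001]
board sides [0.0488 0.049 ] [-0.0445  0.0443]
block end [0.0384] [0.0011]
block sides [0.034 0.034] [-0.0222  0.0241]
sheet end [0.0419] [0.0005]
sheet sides [0.0365 0.0366] [-0.0267  0.028 ]
```

drive_tool([
  {"x": -0.03,"y": 0,"z": 0.5,"ax": 0,"ay": 0,"az": 0},
  {"x": 0,"y": 0,"z": 0.5,"ax": 0,"ay": 0,"az": 0},
  {"x": 0,"y": 0,"z": 0.4,"ax": 0,"ay": 0,"az": 0},
  {"x": 0,"y": 0,"z": 0.3,"ax": 0,"ay": 0,"az": 0},
  {"x": 0,"y": 0,"z": 0.2,"ax": 0,"ay": 0,"az": 0},
  {"x": 0,"y": 0,"z": 0.1,"ax": 0,"ay": 0,"az": 0},
  {"x": 0,"y": 0,"z": 0.04,"ax": 0,"ay": 0,"az": 0},
  {"x": 0,"y": 0,"z": 0,"ax": 0,"ay": 0,"az": 0},
])

```text
time: 28.55
tool_pos: [0.4409, -0.1549, 0.0393]
ee_rot: [0.993, -0.122, 0.0, -0.0]
contact_force: [-0.6, 0.3, -0.8]
grip_width: 0.641
finger_force: 12.0
```

drive_tool([
  {"x": 0,"y": 0,"z": 0,"ax": 0,"ay": 0,"az": 0},
  {"x": 0,"y": 0,"z": 0,"ax": 0,"ay": 0,"az": 0},
  {"x": 0,"y": 0,"z": 0,"ax": 0,"ay": 0,"az": 0},
  {"x": 0,"y": 0,"z": 0,"ax": 0,"ay": 0,"az": 0},
  {"x": 0,"y": 0,"z": 0,"ax": 0,"ay": 0,"az": 0},
  {"x": 0,"y": 0,"z": 0,"ax": 0,"ay": 0,"az": 0},
  {"x": 0,"y": 0,"z": 0,"ax": 0,"ay": 0,"az": 0},
  {"x": 0,"y": 0,"z": 0,"ax": 0,"ay": 0,"az": 0},
])

```text
time: 29.35
tool_pos: [0.4406, -0.1548, 0.0391]
ee_rot: [0.993, -0.122, 0.0, -0.0]
contact_force: [-1.6, 0.2, 2.3]
grip_width: 0.646
finger_force: 12.0
```

drive_tool([
  {"x": 0,"y": 0,"z": 0,"ax": 0,"ay": 0,"az": 0},
  {"x": 0,"y": 0,"z": 0,"ax": 0,"ay": 0,"az": 0},
  {"x": 0,"y": 0,"z": 0,"ax": 0,"ay": 0,"az": 0},
  {"x": 0,"y": 0,"z": -0.5,"ax": 0,"ay": 0,"az": 0},
  {"x": 0,"y": 0,"z": -1,"ax": 0,"ay": 0,"az": 0},
  {"x": 0,"y": 0,"z": -1,"ax": 0,"ay": 0,"az": 0},
  {"x": 0,"y": 0,"z": -1,"ax": 0,"ay": 0,"az": -1},
  {"x": 0,"y": 0,"z": -0.5,"ax": 0,"ay": 0,"az": -1},
], hand=0)

```text
time: 30.15
tool_pos: [0.4417, -0.155, 0.1616]
ee_rot: [1.0, -0.015, 0.002, 0.0]
contact_force: [0.6, -0.5, 0.1]
grip_width: 1.0
finger_force: 0.0
```

drive_tool([
  {"x": 0,"y": 0,"z": 0,"ax": 0,"ay": 0,"az": -1},
  {"x": 0,"y": 0,"z": 0,"ax": 0,"ay": 0,"az": -1},
  {"x": 0,"y": 0,"z": 0,"ax": 0,"ay": 0,"az": -1},
  {"x": 0,"y": 0,"z": 0,"ax": 0,"ay": 0,"az": -1},
  {"x": 0,"y": 0,"z": 0,"ax": 0,"ay": 0,"az": -1},
  {"x": 0,"y": 0,"z": 0,"ax": 0,"ay": 0,"az": -1},
  {"x": 0,"y": 0,"z": 0,"ax": 0,"ay": 0,"az": -1},
  {"x": 0,"y": 0,"z": 0,"ax": 0,"ay": 0,"az": -1},
])

```text
time: 30.95
tool_pos: [0.4402, -0.1548, 0.1588]
ee_rot: [0.92, 0.393, -0.0, -0.0]
contact_force: [-0.5, -0.9, 0.4]
grip_width: 0.996
finger_force: 0.0
```

drive_tool([
  {"x": 0,"y": 0,"z": 0,"ax": 0,"ay": 0,"az": -1},
  {"x": 0,"y": 0,"z": 0,"ax": 0,"ay": 0,"az": -1},
  {"x": 0,"y": 0,"z": 0,"ax": 0,"ay": 0,"az": -0.15},
  {"x": 0.9,"y": -0.27,"z": 0,"ax": 0,"ay": 0,"az": 0},
  {"x": 0.9,"y": -0.27,"z": 0,"ax": 0,"ay": 0,"az": 0},
  {"x": 0.9,"y": -0.27,"z": 0,"ax": 0,"ay": 0,"az": 0},
  {"x": 0.9,"y": -0.27,"z": 0,"ax": 0,"ay": 0,"az": 0},
  {"x": 0.9,"y": -0.27,"z": 0,"ax": 0,"ay": 0,"az": 0},
])

```text
time: 31.75
tool_pos: [0.4756, -0.0173, 0.1589]
ee_rot: [0.871, 0.491, -0.0, -0.0]
contact_force: [0.2, 0.6, 0.3]
grip_width: 0.995
finger_force: 0.0
```

drive_tool([
  {"x": 0.9,"y": -0.27,"z": 0,"ax": 0,"ay": 0,"az": 0},
  {"x": 0.9,"y": -0.27,"z": 0,"ax": 0,"ay": 0,"az": 0},
  {"x": 0.9,"y": -0.27,"z": 0,"ax": 0,"ay": 0,"az": 0},
  {"x": 0.9,"y": -0.27,"z": 0,"ax": 0,"ay": 0,"az": 0},
  {"x": 0.9,"y": -0.27,"z": 0,"ax": 0,"ay": 0,"az": 0},
  {"x": 0.9,"y": -0.27,"z": 0,"ax": 0,"ay": 0,"az": 0},
  {"x": 0.9,"y": -0.27,"z": 0,"ax": 0,"ay": 0,"az": 0},
  {"x": 0,"y": 0,"z": 0,"ax": 0,"ay": 0,"az": 0},
])

```text
time: 32.55
tool_pos: [0.5255, 0.1755, 0.1586]
ee_rot: [0.87, 0.492, 0.001, 0.0]
contact_force: [-0.3, -0.7, 0.3]
grip_width: 0.999
finger_force: 0.0
```

```bash
python3 -c "
from h import *
to(.5342,.206,.0585,59)"
```

```text
t 32.55 tcp [0.5255 0.1755 0.1586] yaw(tool x) deg 58.97 z [ 0.001   0.0004 -1.    ] q6 1.98 w 0.9988793944738239 F [-0.34   -0.6969  0.3441]
now: x 1.02 y -0.28 | after turn: x 1.02 y -0.28 | z 3.34 az -0.00
```

drive_tool([
  {"x": 0.5,"y": -0.14,"z": 0,"ax": 0,"ay": 0,"az": 0},
  {"x": 0.5,"y": -0.14,"z": 0.3,"ax": 0,"ay": 0,"az": 0},
  {"x": 0,"y": 0,"z": 0.7,"ax": 0,"ay": 0,"az": 0},
  {"x": 0,"y": 0,"z": 0.7,"ax": 0,"ay": 0,"az": 0},
  {"x": 0,"y": 0,"z": 0.7,"ax": 0,"ay": 0,"az": 0},
  {"x": 0,"y": 0,"z": 0.5,"ax": 0,"ay": 0,"az": 0},
  {"x": 0,"y": 0,"z": 0.3,"ax": 0,"ay": 0,"az": 0},
  {"x": 0,"y": 0,"z": 0.15,"ax": 0,"ay": 0,"az": 0},
])

```text
time: 33.35
tool_pos: [0.5326, 0.2026, 0.0572]
ee_rot: [0.871, 0.491, -0.001, 0.0]
contact_force: [0.4, -0.7, 0.4]
grip_width: 0.997
finger_force: 0.0
```

drive_tool([
  {"x": 0,"y": 0,"z": 0,"ax": 0,"ay": 0,"az": 0},
  {"x": 0,"y": 0,"z": 0,"ax": 0,"ay": 0,"az": 0},
  {"x": 0,"y": 0,"z": 0,"ax": 0,"ay": 0,"az": 0},
  {"x": 0,"y": 0,"z": 0,"ax": 0,"ay": 0,"az": 0},
  {"x": 0,"y": 0,"z": 0,"ax": 0,"ay": 0,"az": 0},
  {"x": 0,"y": 0,"z": 0,"ax": 0,"ay": 0,"az": 0},
  {"x": 0,"y": 0,"z": 0,"ax": 0,"ay": 0,"az": 0},
  {"x": 0,"y": 0,"z": 0,"ax": 0,"ay": 0,"az": 0},
], hand=1, force=25)

```text
time: 34.15
tool_pos: [0.5329, 0.2028, 0.0585]
ee_rot: [0.871, 0.492, 0.0, -0.0]
contact_force: [0.2, -0.2, -1.2]
grip_width: 0.35
finger_force: 0.0
```

drive_tool([
  {"x": 0,"y": 0,"z": 0,"ax": 0,"ay": 0,"az": 0},
  {"x": 0,"y": 0,"z": 0,"ax": 0,"ay": 0,"az": 0},
  {"x": 0,"y": 0,"z": 0,"ax": 0,"ay": 0,"az": 0},
  {"x": 0,"y": 0,"z": 0,"ax": 0,"ay": 0,"az": 0},
  {"x": 0,"y": 0,"z": 0,"ax": 0,"ay": 0,"az": 0},
  {"x": 0,"y": 0,"z": 0,"ax": 0,"ay": 0,"az": 0},
  {"x": 0,"y": 0,"z": 0,"ax": 0,"ay": 0,"az": 0},
  {"x": 0,"y": 0,"z": 0,"ax": 0,"ay": 0,"az": 0},
])

```text
time: 34.95
tool_pos: [0.5322, 0.2031, 0.0584]
ee_rot: [0.871, 0.492, -0.0, -0.0]
contact_force: [-4.7, 3.3, 2.7]
grip_width: 0.186
finger_force: 25.0
```

```bash
python3 -c "
from h import *
to(.5342,.206,.0585,-31)"
```

```text
t 34.95 tcp [0.5322 0.2031 0.0584] yaw(tool x) deg 58.89 z [-0.001   0.0002 -1.    ] q6 1.95 w 0.18550555538248206 F [-4.6881  3.2883  2.6919]
now: x 0.12 y 0.01 | after turn: x 0.01 y -0.12 | z -0.00 az 14.98
```

drive_tool([
  {"x": 0.12,"y": -0.03,"z": 0,"ax": 0,"ay": 0,"az": 0},
  {"x": 0,"y": 0,"z": 0,"ax": 0,"ay": 0,"az": 1},
  {"x": 0,"y": 0,"z": 0,"ax": 0,"ay": 0,"az": 1},
  {"x": 0,"y": 0,"z": 0,"ax": 0,"ay": 0,"az": 1},
  {"x": 0,"y": 0,"z": 0,"ax": 0,"ay": 0,"az": 1},
  {"x": 0,"y": 0,"z": 0,"ax": 0,"ay": 0,"az": 1},
  {"x": 0,"y": 0,"z": 0,"ax": 0,"ay": 0,"az": 1},
  {"x": 0,"y": 0,"z": 0,"ax": 0,"ay": 0,"az": 1},
])

```text
time: 35.75
tool_pos: [0.5303, 0.2057, 0.0583]
ee_rot: [0.989, 0.145, -0.004, 0.001]
contact_force: [-13.6, 4.9, 8.5]
grip_width: 0.185
finger_force: 25.0
```

drive_tool([
  {"x": 0,"y": 0,"z": 0,"ax": 0,"ay": 0,"az": 1},
  {"x": 0,"y": 0,"z": 0,"ax": 0,"ay": 0,"az": 1},
  {"x": 0,"y": 0,"z": 0,"ax": 0,"ay": 0,"az": 1},
  {"x": 0,"y": 0,"z": 0,"ax": 0,"ay": 0,"az": 1},
  {"x": 0,"y": 0,"z": 0,"ax": 0,"ay": 0,"az": 1},
  {"x": 0,"y": 0,"z": 0,"ax": 0,"ay": 0,"az": 1},
  {"x": 0,"y": 0,"z": 0,"ax": 0,"ay": 0,"az": 1},
  {"x": 0,"y": 0,"z": 0,"ax": 0,"ay": 0,"az": 1},
])

```text
time: 36.55
tool_pos: [0.5308, 0.2093, 0.0584]
ee_rot: [0.963, -0.27, -0.002, -0.001]
contact_force: [-15.2, 14.6, 6.8]
grip_width: 0.18
finger_force: 25.0
```

drive_tool([
  {"x": 0,"y": 0,"z": 0,"ax": 0,"ay": 0,"az": 0},
  {"x": 0,"y": 0,"z": 0,"ax": 0,"ay": 0,"az": 0},
  {"x": 0,"y": 0,"z": 0,"ax": 0,"ay": 0,"az": 0},
  {"x": 0,"y": 0,"z": 0,"ax": 0,"ay": 0,"az": 0},
  {"x": 0,"y": 0,"z": 0,"ax": 0,"ay": 0,"az": 0},
  {"x": 0,"y": 0,"z": 0,"ax": 0,"ay": 0,"az": 0},
  {"x": 0,"y": 0,"z": 0,"ax": 0,"ay": 0,"az": 0},
  {"x": 0,"y": 0,"z": 0,"ax": 0,"ay": 0,"az": 0},
])

```text
time: 37.35
tool_pos: [0.5309, 0.2093, 0.0584]
ee_rot: [0.963, -0.268, -0.002, -0.001]
contact_force: [-15.5, 13.7, 6.4]
grip_width: 0.183
finger_force: 25.0
```

```bash
python3 -c "
from h import *
to(.5342,.206,.0585,-31)"
```

```text
t 37.35 tcp [0.5309 0.2093 0.0584] yaw(tool x) deg -31.12 z [-0.0041  0.0032 -1.    ] q6 0.38 w 0.1827816635583835 F [-15.4907  13.6824   6.3647]
now: x 0.15 y 0.04 | after turn: x 0.15 y 0.04 | z -0.00 az -0.02
```

drive_tool([
  {"x": 0,"y": 0,"z": 0,"ax": 0,"ay": 0,"az": 0},
  {"x": 0,"y": 0,"z": 0,"ax": 0,"ay": 0,"az": 0},
  {"x": 0,"y": 0,"z": 0,"ax": 0,"ay": 0,"az": 0},
  {"x": 0,"y": 0,"z": 0,"ax": 0,"ay": 0,"az": 0},
  {"x": 0,"y": 0,"z": -0.5,"ax": 0,"ay": 0,"az": 0},
  {"x": 0,"y": 0,"z": -1,"ax": 0,"ay": 0,"az": 0},
  {"x": 0,"y": 0,"z": -1,"ax": 0,"ay": 0,"az": 0},
  {"x": 0,"y": 0,"z": -1,"ax": 0,"ay": 0,"az": 0},
], hand=0)

```text
time: 38.15
tool_pos: [0.5341, 0.2057, 0.1644]
ee_rot: [0.963, -0.268, 0.0, 0.0]
contact_force: [0.4, -0.1, -0.8]
grip_width: 0.825
finger_force: 0.0
```

drive_tool([
  {"x": -0.8,"y": 0,"z": -0.6,"ax": 0,"ay": 0,"az": 0},
  {"x": -0.8,"y": 0,"z": -0.5,"ax": 0,"ay": 0,"az": 0},
  {"x": -0.8,"y": 0,"z": 0,"ax": 0,"ay": 0,"az": 0},
  {"x": -0.8,"y": 0,"z": 0,"ax": 0,"ay": 0,"az": 0},
  {"x": -0.8,"y": 0,"z": 0,"ax": 0,"ay": 0,"az": 0},
  {"x": -0.4,"y": 0,"z": 0,"ax": 0,"ay": 0,"az": 0},
  {"x": 0,"y": 0,"z": 0,"ax": 0,"ay": 0,"az": 0},
  {"x": 0,"y": 0,"z": 0,"ax": 0,"ay": 0,"az": 0},
])

```text
time: 38.95
tool_pos: [0.4214, 0.2744, 0.1965]
ee_rot: [0.963, -0.268, 0.0, -0.0]
contact_force: [0.9, -0.5, -0.5]
grip_width: 1.001
finger_force: 0.0
```

```bash
python3 - <<'E'
from h import *
im,c=snap("w8"); o=np.array([.5342,.206])
p=proj(c,[[.4654,.2500,.041],[.5342,.206,.081]]); print(p)
q=tuple(map(int,p[0]));
for thr in (30,45,60,80): print(thr,fit(im,c,q,.041,thr,110)[0])
cv2.imwrite("pics/w8c.png",cv2.resize(im[60:260,130:430],(600,400),interpolation=cv2.INTER_CUBIC))
E
```

```text
t 38.95 tcp [0.4214 0.2744 0.1965] yaw(tool x) deg -31.09 z [ 0.0004 -0.     -1.    ] q6 0.13 w 1.0007099134041455 F [ 0.861  -0.5034 -0.4805]
[[276.0453 151.4916]
 [278.1342  53.9322]]
30 [465.6643 252.2964 -30.2262  69.4552  42.9601]
45 [465.8498 252.0572 -30.1737  70.1439  44.777 ]
60 [466.0361 252.1836 -30.1731  70.3707  45.1831]
80 [467.7186 255.3251 -29.1208  71.8788  53.579 ]
```

drive_tool([
  {"x": 0.33,"y": -0.02,"z": 0.7,"ax": 0,"ay": 0,"az": -0.13},
  {"x": 0.33,"y": -0.02,"z": 0.8,"ax": 0,"ay": 0,"az": 0},
  {"x": 0.33,"y": -0.02,"z": 0.8,"ax": 0,"ay": 0,"az": 0},
  {"x": 0.33,"y": -0.02,"z": 0.8,"ax": 0,"ay": 0,"az": 0},
  {"x": 0.33,"y": -0.03,"z": 0.6,"ax": 0,"ay": 0,"az": 0},
  {"x": 0,"y": 0,"z": 0.3,"ax": 0,"ay": 0,"az": 0},
  {"x": 0,"y": 0,"z": 0,"ax": 0,"ay": 0,"az": 0},
  {"x": 0,"y": 0,"z": 0,"ax": 0,"ay": 0,"az": 0},
])

```text
time: 39.8
tool_pos: [0.4657, 0.2525, 0.077]
ee_rot: [0.965, -0.261, 0.0, -0.0]
contact_force: [0.5, 0.5, 1.0]
grip_width: 0.997
finger_force: 0.0
```

```bash
python3 -c "
from h import *
to(.4658,.2521,.0195,-30.3)"
```

```text
t 39.8 tcp [0.4657 0.2525 0.077 ] yaw(tool x) deg -30.32 z [ 0.0008  0.0004 -1.    ] q6 0.24 w 0.9974540274623745 F [0.5216 0.5049 1.0382]
now: x 0.01 y 0.01 | after turn: x 0.01 y 0.01 | z 1.92 az -0.00
```

drive_tool([
  {"x": 0,"y": 0,"z": 0.35,"ax": 0,"ay": 0,"az": 0},
  {"x": 0,"y": 0,"z": 0.35,"ax": 0,"ay": 0,"az": 0},
  {"x": 0,"y": 0,"z": 0.35,"ax": 0,"ay": 0,"az": 0},
  {"x": 0,"y": 0,"z": 0.35,"ax": 0,"ay": 0,"az": 0},
  {"x": 0,"y": 0,"z": 0.3,"ax": 0,"ay": 0,"az": 0},
  {"x": 0,"y": 0,"z": 0.2,"ax": 0,"ay": 0,"az": 0},
  {"x": 0,"y": 0,"z": 0.02,"ax": 0,"ay": 0,"az": 0},
  {"x": 0,"y": 0,"z": 0,"ax": 0,"ay": 0,"az": 0},
])

```text
time: 40.6
tool_pos: [0.4653, 0.2524, 0.0187]
ee_rot: [0.965, -0.261, -0.0, 0.0]
contact_force: [-0.1, 0.4, -0.1]
grip_width: 1.0
finger_force: 0.0
```

drive_tool([
  {"x": 0,"y": 0,"z": 0,"ax": 0,"ay": 0,"az": 0},
  {"x": 0,"y": 0,"z": 0,"ax": 0,"ay": 0,"az": 0},
  {"x": 0,"y": 0,"z": 0,"ax": 0,"ay": 0,"az": 0},
  {"x": 0,"y": 0,"z": 0,"ax": 0,"ay": 0,"az": 0},
  {"x": 0,"y": 0,"z": 0,"ax": 0,"ay": 0,"az": 0},
  {"x": 0,"y": 0,"z": 0,"ax": 0,"ay": 0,"az": 0},
  {"x": 0,"y": 0,"z": 0,"ax": 0,"ay": 0,"az": 0},
  {"x": 0,"y": 0,"z": 0,"ax": 0,"ay": 0,"az": 0},
], hand=1, force=30)

```text
time: 41.4
tool_pos: [0.4653, 0.2523, 0.0189]
ee_rot: [0.965, -0.261, -0.0, 0.0]
contact_force: [-0.2, 0.2, 1.9]
grip_width: 0.524
finger_force: 30.0
```

drive_tool([
  {"x": 0,"y": 0,"z": 0,"ax": 0,"ay": 0,"az": 0},
  {"x": 0,"y": 0,"z": 0,"ax": 0,"ay": 0,"az": 0},
  {"x": 0,"y": 0,"z": -0.2,"ax": 0,"ay": 0,"az": 0},
  {"x": 0,"y": 0,"z": -0.5,"ax": 0,"ay": 0,"az": 0},
  {"x": 0,"y": 0,"z": -1,"ax": 0,"ay": 0,"az": 0},
  {"x": 0,"y": 0,"z": -1,"ax": 0,"ay": 0,"az": 0},
  {"x": 0,"y": 0,"z": -1,"ax": 0,"ay": 0,"az": 0},
  {"x": 0,"y": 0,"z": -1,"ax": 0,"ay": 0,"az": 0},
])

```text
time: 42.2
tool_pos: [0.4646, 0.2519, 0.1608]
ee_rot: [0.965, -0.262, -0.0, 0.0]
contact_force: [0.6, 1.1, -3.1]
grip_width: 0.524
finger_force: 30.0
```

```bash
python3 -c "
from h import *
to(.4415,-.155,.15,-14)"
```

```text
t 42.2 tcp [0.4646 0.2519 0.1608] yaw(tool x) deg -30.33 z [-0.0011 -0.0004 -1.    ] q6 0.24 w 0.5242751634616839 F [ 0.5725  1.0769 -3.0914]
now: x 6.18 y 12.09 | after turn: x 2.53 y 13.35 | z 0.36 az -2.72
```

drive_tool([
  {"x": 0,"y": 0,"z": 0,"ax": 0,"ay": 0,"az": -0.7},
  {"x": 0,"y": 0,"z": 0,"ax": 0,"ay": 0,"az": -0.7},
  {"x": 0,"y": 0,"z": 0,"ax": 0,"ay": 0,"az": -0.7},
  {"x": 0,"y": 0,"z": 0,"ax": 0,"ay": 0,"az": -0.62},
  {"x": 0.1,"y": 0.5,"z": 0,"ax": 0,"ay": 0,"az": 0},
  {"x": 0.17,"y": 0.9,"z": 0,"ax": 0,"ay": 0,"az": 0},
  {"x": 0.17,"y": 0.9,"z": 0,"ax": 0,"ay": 0,"az": 0},
  {"x": 0.17,"y": 0.9,"z": 0,"ax": 0,"ay": 0,"az": 0},
])

```text
time: 43.0
tool_pos: [0.4588, 0.1529, 0.1595]
ee_rot: [0.992, -0.122, -0.001, 0.0]
contact_force: [0.0, 1.1, -1.7]
grip_width: 0.528
finger_force: 30.0
```

drive_tool([
  {"x": 0.17,"y": 0.9,"z": 0,"ax": 0,"ay": 0,"az": 0},
  {"x": 0.17,"y": 0.9,"z": 0,"ax": 0,"ay": 0,"az": 0},
  {"x": 0.17,"y": 0.9,"z": 0,"ax": 0,"ay": 0,"az": 0},
  {"x": 0.17,"y": 0.9,"z": 0,"ax": 0,"ay": 0,"az": 0},
  {"x": 0.17,"y": 0.9,"z": 0,"ax": 0,"ay": 0,"az": 0},
  {"x": 0.17,"y": 0.9,"z": 0,"ax": 0,"ay": 0,"az": 0},
  {"x": 0.17,"y": 0.9,"z": 0,"ax": 0,"ay": 0,"az": 0},
  {"x": 0.17,"y": 0.9,"z": 0,"ax": 0,"ay": 0,"az": 0},
])

```text
time: 43.8
tool_pos: [0.4459, -0.0663, 0.1597]
ee_rot: [0.992, -0.123, -0.0, -0.0]
contact_force: [0.4, 0.4, -2.8]
grip_width: 0.524
finger_force: 30.0
```

drive_tool([
  {"x": 0.17,"y": 0.9,"z": 0.2,"ax": 0,"ay": 0,"az": 0},
  {"x": 0.17,"y": 0.9,"z": 0.5,"ax": 0,"ay": 0,"az": 0},
  {"x": 0.17,"y": 0.9,"z": 0.5,"ax": 0,"ay": 0,"az": 0},
  {"x": 0.05,"y": 0.25,"z": 0.5,"ax": 0,"ay": 0,"az": 0},
  {"x": 0,"y": 0,"z": 0.4,"ax": 0,"ay": 0,"az": 0},
  {"x": 0,"y": 0,"z": 0,"ax": 0,"ay": 0,"az": 0},
  {"x": 0,"y": 0,"z": 0,"ax": 0,"ay": 0,"az": 0},
  {"x": 0,"y": 0,"z": 0,"ax": 0,"ay": 0,"az": 0},
])

```text
time: 44.6
tool_pos: [0.4424, -0.1546, 0.0976]
ee_rot: [0.993, -0.122, 0.001, -0.0]
contact_force: [0.6, 0.3, -2.3]
grip_width: 0.533
finger_force: 30.0
```

```bash
python3 - <<'E'
from h import *
to(.4415,-.155,.048,-14)
im,c=snap("w9")
# sheet end and the ends of held block
a=np.radians(-14); X=np.array([np.cos(a),np.sin(a)]);Y=np.array([X[1],-X[0]]); o=np.array([.4415,-.155])
for x,z in ((.042,.044),(.060,.012)): print(proj(c,[[*(o+x*X),z]]))
hx=c; s=bot.get_state(); zt=s["tool_pos"][2]-.0039+.026
print("held end",proj(c,[[*(s["tool_pos"][:2]+.036*X),zt]]))
print(im[120:230:2,262:296].astype(float).sum(2).mean(1).astype(int).tolist())
E
```

```text
t 44.6 tcp [ 0.4424 -0.1546  0.0976] yaw(tool x) deg -13.98 z [ 0.0014 -0.0001 -1.    ] q6 1.31 w 0.532549659393195 F [ 0.6289  0.294  -2.3248]
now: x -0.03 y 0.02 | after turn: x -0.03 y 0.02 | z 1.65 az 0.00
t 44.6 tcp [ 0.4424 -0.1546  0.0976] yaw(tool x) deg -13.98 z [ 0.0014 -0.0001 -1.    ] q6 1.31 w 0.532549659393195 F [ 0.6289  0.294  -2.3248]
[[278.1792 174.1428]]
[[278.2504 145.9142]]
held end [[276.5019 207.0658]]
[533, 537, 539, 542, 536, 532, 527, 524, 525, 508, 487, 393, 342, 249, 251, 272, 275, 273, 272, 255, 243, 240, 235, 238, 226, 214, 205, 195, 249, 415, 490, 478, 471, 480, 481, 479, 470, 468, 388, 337, 280, 341, 341, 351, 364, 369, 370, 368, 369, 369, 374, 379, 379, 381, 382]
```

drive_tool([
  {"x": -0.02,"y": 0.02,"z": 0.4,"ax": 0,"ay": 0,"az": 0},
  {"x": 0,"y": 0,"z": 0.4,"ax": 0,"ay": 0,"az": 0},
  {"x": 0,"y": 0,"z": 0.3,"ax": 0,"ay": 0,"az": 0},
  {"x": 0,"y": 0,"z": 0.2,"ax": 0,"ay": 0,"az": 0},
  {"x": 0,"y": 0,"z": 0.15,"ax": 0,"ay": 0,"az": 0},
  {"x": 0,"y": 0,"z": 0.1,"ax": 0,"ay": 0,"az": 0},
  {"x": 0,"y": 0,"z": 0.05,"ax": 0,"ay": 0,"az": 0},
  {"x": 0,"y": 0,"z": 0,"ax": 0,"ay": 0,"az": 0},
])

```text
time: 45.45
tool_pos: [0.4414, -0.1551, 0.0488]
ee_rot: [0.993, -0.122, 0.0, 0.0]
contact_force: [-0.4, 0.5, -2.8]
grip_width: 0.521
finger_force: 30.0
```

drive_tool([
  {"x": 0,"y": 0,"z": 0.02,"ax": 0,"ay": 0,"az": 0},
  {"x": 0,"y": 0,"z": 0,"ax": 0,"ay": 0,"az": 0},
  {"x": 0,"y": 0,"z": 0.02,"ax": 0,"ay": 0,"az": 0},
  {"x": 0,"y": 0,"z": 0,"ax": 0,"ay": 0,"az": 0},
  {"x": 0,"y": 0,"z": 0,"ax": 0,"ay": 0,"az": 0},
  {"x": 0,"y": 0,"z": 0,"ax": 0,"ay": 0,"az": 0},
  {"x": 0,"y": 0,"z": 0,"ax": 0,"ay": 0,"az": 0},
  {"x": 0,"y": 0,"z": 0,"ax": 0,"ay": 0,"az": 0},
])

```text
time: 46.25
tool_pos: [0.4416, -0.1551, 0.0479]
ee_rot: [0.993, -0.122, 0.0, 0.0]
contact_force: [-0.1, 0.2, 1.8]
grip_width: 0.524
finger_force: 30.0
```

drive_tool([
  {"x": 0,"y": 0,"z": 0,"ax": 0,"ay": 0,"az": 0},
  {"x": 0,"y": 0,"z": 0,"ax": 0,"ay": 0,"az": 0},
  {"x": 0,"y": 0,"z": 0,"ax": 0,"ay": 0,"az": 0},
  {"x": 0,"y": 0,"z": -0.5,"ax": 0,"ay": 0,"az": 0},
  {"x": 0,"y": 0,"z": -1,"ax": 0,"ay": 0,"az": 0},
  {"x": 0,"y": 0,"z": -1,"ax": 0,"ay": 0,"az": 0},
  {"x": 0,"y": 0,"z": -1,"ax": 0,"ay": 0,"az": 0},
  {"x": 0,"y": 0,"z": -0.8,"ax": 0,"ay": 0,"az": 0},
], hand=0)

```text
time: 47.05
tool_pos: [0.4416, -0.1552, 0.1785]
ee_rot: [0.993, -0.122, 0.001, -0.0]
contact_force: [-0.2, -0.2, 0.7]
grip_width: 0.993
finger_force: 0.0
```

drive_tool([
  {"x": 0,"y": 0,"z": 0,"ax": 0,"ay": 0,"az": -0.9},
  {"x": 0,"y": 0,"z": 0,"ax": 0,"ay": 0,"az": -0.9},
  {"x": 0,"y": 0,"z": 0,"ax": 0,"ay": 0,"az": -0.9},
  {"x": 0,"y": 0,"z": 0,"ax": 0,"ay": 0,"az": -0.9},
  {"x": 0,"y": 0,"z": 0,"ax": 0,"ay": 0,"az": -0.9},
  {"x": 0,"y": 0,"z": 0,"ax": 0,"ay": 0,"az": -0.67},
  {"x": 0.8,"y": -0.1,"z": 0,"ax": 0,"ay": 0,"az": 0},
  {"x": 0.8,"y": -0.1,"z": 0,"ax": 0,"ay": 0,"az": 0},
])

```text
time: 47.85
tool_pos: [0.4856, -0.1353, 0.1769]
ee_rot: [0.989, 0.148, 0.0, 0.0]
contact_force: [1.4, -0.7, 1.0]
grip_width: 1.002
finger_force: 0.0
```

drive_tool([
  {"x": 0.8,"y": -0.08,"z": 0,"ax": 0,"ay": 0,"az": 0},
  {"x": 0.8,"y": -0.08,"z": 0,"ax": 0,"ay": 0,"az": 0},
  {"x": 0.8,"y": -0.08,"z": 0,"ax": 0,"ay": 0,"az": 0},
  {"x": 0.8,"y": -0.08,"z": 0,"ax": 0,"ay": 0,"az": 0},
  {"x": 0.8,"y": -0.08,"z": 0,"ax": 0,"ay": 0,"az": 0},
  {"x": 0.8,"y": -0.08,"z": 0,"ax": 0,"ay": 0,"az": 0},
  {"x": 0,"y": 0,"z": 0,"ax": 0,"ay": 0,"az": 0},
  {"x": 0,"y": 0,"z": 0,"ax": 0,"ay": 0,"az": 0},
])

```text
time: 48.65
tool_pos: [0.6186, -0.0792, 0.1759]
ee_rot: [0.989, 0.148, -0.001, -0.0]
contact_force: [-0.5, 1.1, -0.3]
grip_width: 0.999
finger_force: 0.0
```

```bash
python3 - <<'E'
from h import *
im,c=snap("w10"); p=tuple(map(int,proj(c,[[.666,-.068,.006]])[0])); print(p)
for thr in (20,26,32): print(fit(im,c,p,.006,thr,110)[0])
g=cv2.GaussianBlur(im,(0,0),.8)[:,:,0].astype(int)
for r in (p[1]-25,p[1],p[1]+25): print(r,g[r,p[0]-36:p[0]-18].tolist(),g[r,p[0]+18:p[0]+40].tolist())
for q in (p[0]-15,p[0]+12): print(q,g[p[1]-52:p[1]-30,q].tolist(),g[p[1]+30:p[1]+52,q].tolist())
E
```

```text
t 48.65 tcp [ 0.6186 -0.0792  0.1759] yaw(tool x) deg 17.03 z [-0.0016  0.0001 -1.    ] q6 1.74 w 0.9991450994509312 F [-0.4589  1.102  -0.2673]
(280, 151)
[667.8834 -67.1452  15.7739  85.9442  60.7131]
[668.5718 -67.1684  15.8202  88.2722  61.1926]
[668.509  -66.1801  16.555   89.9117  62.3802]
126 [117, 116, 117, 117, 117, 115, 111, 106, 104, 103, 101, 100, 99, 99, 97, 96, 96, 98] [96, 95, 94, 94, 92, 87, 83, 83, 84, 87, 98, 112, 120, 122, 121, 120, 119, 119, 118, 117, 117, 117]
151 [119, 120, 120, 121, 120, 119, 115, 107, 99, 95, 95, 97, 98, 98, 96, 94, 92, 90] [94, 96, 95, 93, 87, 79, 79, 80, 81, 83, 91, 104, 114, 116, 116, 115, 115, 115, 116, 115, 115, 116]
176 [117, 117, 117, 116, 116, 116, 112, 104, 99, 95, 92, 90, 89, 87, 86, 88, 92, 94] [96, 98, 101, 99, 89, 79, 76, 77, 80, 87, 96, 105, 109, 111, 111, 111, 111, 112, 113, 114, 115, 116]
265 [118, 117, 116, 113, 109, 106, 105, 106, 106, 103, 95, 89, 85, 82, 79, 82, 89, 96, 101, 102, 101, 100] [88, 91, 95, 97, 96, 96, 98, 101, 105, 112, 118, 121, 121, 120, 118, 117, 115, 115, 117, 119, 120, 122]
292 [113, 113, 114, 114, 112, 109, 107, 105, 102, 96, 91, 92, 95, 97, 98, 98, 97, 96, 97, 99, 98, 96] [95, 89, 84, 80, 80, 84, 91, 96, 99, 105, 112, 113, 112, 110, 109, 110, 111, 113, 115, 117, 119, 121]
```

```bash
python3 - <<'E'
from h import *
im,c=load("w10")
P=plane(c,[(251,149.5),(303.5,149.5),(277,109),(277,190)],.006)[:,:2]; print(P[:2].mean(0),np.linalg.norm(P[0]-P[1]),P[2:].mean(0),np.linalg.norm(P[2]-P[3]))
m=(P[:2].mean(0)+P[2:].mean(0))/2; to(*m,.03,16.5)
E
```

```text
[ 0.6667 -0.0639] 0.05594175879803454 [ 0.6653 -0.0641] 0.08473545531738393
t 48.7 tcp [ 0.6182 -0.0795  0.1761] yaw(tool x) deg 17.01 z [-0.0014  0.     -1.    ] q6 1.74 w 1.0004204829539327 F [-0.9196  0.21    0.3645]
now: x 1.67 y -0.03 | after turn: x 1.67 y -0.04 | z 4.87 az 0.09
```

Clean fit (55.9 × 84.7 mm). Descend and grip.

drive_tool([
  {"x": 0.3,"y": -0.03,"z": 0.9,"ax": 0,"ay": 0,"az": 0.09},
  {"x": 0.3,"y": 0,"z": 0.9,"ax": 0,"ay": 0,"az": 0},
  {"x": 0.3,"y": 0,"z": 0.9,"ax": 0,"ay": 0,"az": 0},
  {"x": 0.3,"y": 0,"z": 0.9,"ax": 0,"ay": 0,"az": 0},
  {"x": 0.3,"y": 0,"z": 0.8,"ax": 0,"ay": 0,"az": 0},
  {"x": 0.14,"y": 0,"z": 0.4,"ax": 0,"ay": 0,"az": 0},
  {"x": 0,"y": 0,"z": 0,"ax": 0,"ay": 0,"az": 0},
  {"x": 0,"y": 0,"z": 0,"ax": 0,"ay": 0,"az": 0},
])

```text
time: 49.5
tool_pos: [0.666, -0.0647, 0.0337]
ee_rot: [0.99, 0.143, 0.0, 0.0]
contact_force: [0.4, 0.2, -0.5]
grip_width: 1.002
finger_force: 0.0
```

```bash
python3 -c "
from h import *
to(.666,-.064,.0015,16.5)"
```

```text
t 49.5 tcp [ 0.666  -0.0647  0.0337] yaw(tool x) deg 16.49 z [ 0.001  -0.0002 -1.    ] q6 1.71 w 1.0022793992833532 F [ 0.4028  0.1773 -0.455 ]
now: x 0.01 y -0.02 | after turn: x 0.01 y -0.02 | z 1.07 az -0.00
```

drive_tool([
  {"x": 0,"y": 0,"z": 0.25,"ax": 0,"ay": 0,"az": 0},
  {"x": 0,"y": 0,"z": 0.25,"ax": 0,"ay": 0,"az": 0},
  {"x": 0,"y": 0,"z": 0.2,"ax": 0,"ay": 0,"az": 0},
  {"x": 0,"y": 0,"z": 0.15,"ax": 0,"ay": 0,"az": 0},
  {"x": 0,"y": 0,"z": 0.1,"ax": 0,"ay": 0,"az": 0},
  {"x": 0,"y": 0,"z": 0.08,"ax": 0,"ay": 0,"az": 0},
  {"x": 0,"y": 0,"z": 0,"ax": 0,"ay": 0,"az": 0},
  {"x": 0,"y": 0,"z": 0,"ax": 0,"ay": 0,"az": 0},
])

```text
time: 50.3
tool_pos: [0.666, -0.0645, 0.0018]
ee_rot: [0.99, 0.143, 0.0, 0.0]
contact_force: [0.1, 0.9, 0.7]
grip_width: 0.997
finger_force: 0.0
```

drive_tool([
  {"x": 0,"y": 0,"z": 0,"ax": 0,"ay": 0,"az": 0},
  {"x": 0,"y": 0,"z": 0,"ax": 0,"ay": 0,"az": 0},
  {"x": 0,"y": 0,"z": 0,"ax": 0,"ay": 0,"az": 0},
  {"x": 0,"y": 0,"z": 0,"ax": 0,"ay": 0,"az": 0},
  {"x": 0,"y": 0,"z": 0,"ax": 0,"ay": 0,"az": 0},
  {"x": 0,"y": 0,"z": 0,"ax": 0,"ay": 0,"az": 0},
  {"x": 0,"y": 0,"z": 0,"ax": 0,"ay": 0,"az": 0},
  {"x": 0,"y": 0,"z": 0,"ax": 0,"ay": 0,"az": 0},
], hand=1, force=12)

```text
time: 51.1
tool_pos: [0.6658, -0.0645, 0.0018]
ee_rot: [0.99, 0.143, 0.0, -0.0]
contact_force: [-0.5, -0.3, -0.4]
grip_width: 0.642
finger_force: 12.0
```

drive_tool([
  {"x": 0,"y": 0,"z": -0.3,"ax": 0,"ay": 0,"az": 0},
  {"x": 0,"y": 0,"z": -0.7,"ax": 0,"ay": 0,"az": 0},
  {"x": 0,"y": 0,"z": -1,"ax": 0,"ay": 0,"az": 0},
  {"x": 0,"y": 0,"z": -1,"ax": 0,"ay": 0,"az": 0},
  {"x": 0,"y": 0,"z": -1,"ax": 0,"ay": 0,"az": 0},
  {"x": 0,"y": 0,"z": -0.5,"ax": 0,"ay": 0,"az": 0.8},
  {"x": 0,"y": 0,"z": 0,"ax": 0,"ay": 0,"az": 0.8},
  {"x": 0,"y": 0,"z": 0,"ax": 0,"ay": 0,"az": 0},
])

```text
time: 51.9
tool_pos: [0.666, -0.0645, 0.1382]
ee_rot: [0.998, 0.06, 0.001, -0.0]
contact_force: [-0.3, -0.4, -0.4]
grip_width: 0.641
finger_force: 12.0
```

```bash
python3 -c "
from h import *
to(.4415,-.155,.11,-14)"
```

```text
t 51.9 tcp [ 0.666  -0.0645  0.1382] yaw(tool x) deg 6.88 z [ 0.002   0.0004 -1.    ] q6 1.55 w 0.64065278679858 F [-0.3363 -0.4451 -0.4176]
now: x -7.79 y 2.10 | after turn: x -6.53 y 4.74 | z 0.94 az 3.48
```

drive_tool([
  {"x": 0,"y": 0,"z": 0,"ax": 0,"ay": 0,"az": 0.87},
  {"x": 0,"y": 0,"z": 0,"ax": 0,"ay": 0,"az": 0.87},
  {"x": 0,"y": 0,"z": 0,"ax": 0,"ay": 0,"az": 0.87},
  {"x": 0,"y": 0,"z": 0,"ax": 0,"ay": 0,"az": 0.87},
  {"x": -0.4,"y": 0.29,"z": 0,"ax": 0,"ay": 0,"az": 0},
  {"x": -0.73,"y": 0.53,"z": 0,"ax": 0,"ay": 0,"az": 0},
  {"x": -0.73,"y": 0.53,"z": 0,"ax": 0,"ay": 0,"az": 0},
  {"x": -0.73,"y": 0.53,"z": 0,"ax": 0,"ay": 0,"az": 0},
])

```text
time: 52.7
tool_pos: [0.5754, -0.1007, 0.1362]
ee_rot: [0.993, -0.121, -0.001, 0.0]
contact_force: [0.8, 0.0, 0.2]
grip_width: 0.643
finger_force: 12.0
```

drive_tool([
  {"x": -0.73,"y": 0.53,"z": 0,"ax": 0,"ay": 0,"az": 0},
  {"x": -0.73,"y": 0.53,"z": 0,"ax": 0,"ay": 0,"az": 0},
  {"x": -0.73,"y": 0.53,"z": 0,"ax": 0,"ay": 0,"az": 0},
  {"x": -0.73,"y": 0.53,"z": 0,"ax": 0,"ay": 0,"az": 0},
  {"x": -0.73,"y": 0.53,"z": 0,"ax": 0,"ay": 0,"az": 0},
  {"x": -0.3,"y": 0.21,"z": 0.2,"ax": 0,"ay": 0,"az": 0},
  {"x": 0,"y": 0,"z": 0.2,"ax": 0,"ay": 0,"az": 0},
  {"x": 0,"y": 0,"z": 0,"ax": 0,"ay": 0,"az": 0},
])

```text
time: 53.5
tool_pos: [0.4412, -0.1549, 0.1239]
ee_rot: [0.993, -0.121, -0.001, 0.0]
contact_force: [-0.4, 0.3, 0.5]
grip_width: 0.642
finger_force: 12.0
```

```bash
python3 -c "
from h import *
to(.4415,-.155,.072,-14)"
```

```text
t 53.5 tcp [ 0.4412 -0.1549  0.1239] yaw(tool x) deg -13.96 z [-0.0013 -0.0001 -1.    ] q6 1.32 w 0.6417253656497689 F [-0.3906  0.2928  0.5187]
now: x 0.01 y 0.00 | after turn: x 0.01 y 0.00 | z 1.73 az 0.01
```

drive_tool([
  {"x": 0.01,"y": 0,"z": 0.4,"ax": 0,"ay": 0,"az": 0},
  {"x": 0,"y": 0,"z": 0.4,"ax": 0,"ay": 0,"az": 0},
  {"x": 0,"y": 0,"z": 0.35,"ax": 0,"ay": 0,"az": 0},
  {"x": 0,"y": 0,"z": 0.25,"ax": 0,"ay": 0,"az": 0},
  {"x": 0,"y": 0,"z": 0.15,"ax": 0,"ay": 0,"az": 0},
  {"x": 0,"y": 0,"z": 0.1,"ax": 0,"ay": 0,"az": 0},
  {"x": 0,"y": 0,"z": 0.05,"ax": 0,"ay": 0,"az": 0},
  {"x": 0,"y": 0,"z": 0,"ax": 0,"ay": 0,"az": 0},
])

```text
time: 54.3
tool_pos: [0.4415, -0.1551, 0.0738]
ee_rot: [0.993, -0.122, 0.0, 0.0]
contact_force: [0.5, 0.3, -0.9]
grip_width: 0.642
finger_force: 12.0
```

drive_tool([
  {"x": 0,"y": 0,"z": 0.02,"ax": 0,"ay": 0,"az": 0},
  {"x": 0,"y": 0,"z": 0,"ax": 0,"ay": 0,"az": 0},
  {"x": 0,"y": 0,"z": 0.02,"ax": 0,"ay": 0,"az": 0},
  {"x": 0,"y": 0,"z": 0,"ax": 0,"ay": 0,"az": 0},
  {"x": 0,"y": 0,"z": 0,"ax": 0,"ay": 0,"az": 0},
  {"x": 0,"y": 0,"z": 0,"ax": 0,"ay": 0,"az": 0},
  {"x": 0,"y": 0,"z": 0,"ax": 0,"ay": 0,"az": 0},
  {"x": 0,"y": 0,"z": 0,"ax": 0,"ay": 0,"az": 0},
])

```text
time: 55.1
tool_pos: [0.4413, -0.1551, 0.0726]
ee_rot: [0.993, -0.122, 0.0, -0.0]
contact_force: [0.8, 0.1, -0.4]
grip_width: 0.64
finger_force: 12.0
```

drive_tool([
  {"x": 0,"y": 0,"z": 0.02,"ax": 0,"ay": 0,"az": 0},
  {"x": 0,"y": 0,"z": 0.02,"ax": 0,"ay": 0,"az": 0},
  {"x": 0,"y": 0,"z": 0,"ax": 0,"ay": 0,"az": 0},
  {"x": 0,"y": 0,"z": 0,"ax": 0,"ay": 0,"az": 0},
  {"x": 0,"y": 0,"z": 0,"ax": 0,"ay": 0,"az": 0},
  {"x": 0,"y": 0,"z": 0,"ax": 0,"ay": 0,"az": 0},
  {"x": 0,"y": 0,"z": 0,"ax": 0,"ay": 0,"az": 0},
  {"x": 0,"y": 0,"z": 0,"ax": 0,"ay": 0,"az": 0},
])

```text
time: 55.9
tool_pos: [0.4414, -0.1551, 0.0717]
ee_rot: [0.993, -0.122, 0.0, 0.0]
contact_force: [-2.3, 0.5, 4.4]
grip_width: 0.644
finger_force: 12.0
```

drive_tool([
  {"x": 0,"y": 0,"z": 0,"ax": 0,"ay": 0,"az": 0},
  {"x": 0,"y": 0,"z": 0,"ax": 0,"ay": 0,"az": 0},
  {"x": 0,"y": 0,"z": 0,"ax": 0,"ay": 0,"az": 0},
  {"x": 0,"y": 0,"z": -0.5,"ax": 0,"ay": 0,"az": 0},
  {"x": 0,"y": 0,"z": -1,"ax": 0,"ay": 0,"az": 0},
  {"x": 0,"y": 0,"z": -1,"ax": 0,"ay": 0,"az": 0.95},
  {"x": 0,"y": 0,"z": -0.5,"ax": 0,"ay": 0,"az": 0.95},
  {"x": 0,"y": 0,"z": 0,"ax": 0,"ay": 0,"az": 0.95},
], hand=0)

```text
time: 56.7
tool_pos: [0.4431, -0.1552, 0.1638]
ee_rot: [0.963, -0.27, 0.003, -0.001]
contact_force: [0.8, 0.5, -0.1]
grip_width: 0.999
finger_force: 0.0
```

drive_tool([
  {"x": -0.27,"y": -0.9,"z": 0,"ax": 0,"ay": 0,"az": 0},
  {"x": -0.27,"y": -0.9,"z": 0,"ax": 0,"ay": 0,"az": 0},
  {"x": -0.27,"y": -0.9,"z": 0,"ax": 0,"ay": 0,"az": 0},
  {"x": -0.27,"y": -0.9,"z": 0,"ax": 0,"ay": 0,"az": 0},
  {"x": -0.27,"y": -0.9,"z": 0,"ax": 0,"ay": 0,"az": 0},
  {"x": -0.27,"y": -0.9,"z": 0,"ax": 0,"ay": 0,"az": 0},
  {"x": -0.27,"y": -0.9,"z": 0,"ax": 0,"ay": 0,"az": 0},
  {"x": -0.27,"y": -0.9,"z": 0,"ax": 0,"ay": 0,"az": 0},
])

```text
time: 57.5
tool_pos: [0.4975, 0.0645, 0.1611]
ee_rot: [0.963, -0.268, -0.0, 0.0]
contact_force: [0.3, -0.1, -0.6]
grip_width: 1.0
finger_force: 0.0
```

drive_tool([
  {"x": -0.27,"y": -0.9,"z": 0,"ax": 0,"ay": 0,"az": 0},
  {"x": -0.27,"y": -0.9,"z": 0,"ax": 0,"ay": 0,"az": 0},
  {"x": -0.27,"y": -0.9,"z": 0,"ax": 0,"ay": 0,"az": 0},
  {"x": -0.27,"y": -0.9,"z": 0,"ax": 0,"ay": 0,"az": 0},
  {"x": -0.27,"y": -0.9,"z": 0,"ax": 0,"ay": 0,"az": 0},
  {"x": -0.07,"y": -0.25,"z": 0,"ax": 0,"ay": 0,"az": 0},
  {"x": 0,"y": 0,"z": 0,"ax": 0,"ay": 0,"az": 0},
  {"x": 0,"y": 0,"z": 0,"ax": 0,"ay": 0,"az": 0},
])

```text
time: 58.3
tool_pos: [0.534, 0.2066, 0.1609]
ee_rot: [0.963, -0.268, -0.0, 0.0]
contact_force: [0.1, -0.1, 0.2]
grip_width: 1.002
finger_force: 0.0
```

```bash
python3 -c "
from h import *
to(.5346,.2071,.0585,-31)"
```

```text
t 58.3 tcp [0.534  0.2066 0.1609] yaw(tool x) deg -31.12 z [-0.0012 -0.0007 -1.    ] q6 0.38 w 1.001584361819676 F [ 0.1031 -0.1436  0.2124]
now: x 0.01 y -0.03 | after turn: x 0.01 y -0.03 | z 3.41 az -0.02
```

drive_tool([
  {"x": 0.01,"y": -0.03,"z": 0.4,"ax": 0,"ay": 0,"az": 0},
  {"x": 0,"y": 0,"z": 0.7,"ax": 0,"ay": 0,"az": 0},
  {"x": 0,"y": 0,"z": 0.7,"ax": 0,"ay": 0,"az": 0},
  {"x": 0,"y": 0,"z": 0.7,"ax": 0,"ay": 0,"az": 0},
  {"x": 0,"y": 0,"z": 0.5,"ax": 0,"ay": 0,"az": 0},
  {"x": 0,"y": 0,"z": 0.3,"ax": 0,"ay": 0,"az": 0},
  {"x": 0,"y": 0,"z": 0.1,"ax": 0,"ay": 0,"az": 0},
  {"x": 0,"y": 0,"z": 0,"ax": 0,"ay": 0,"az": 0},
])

```text
time: 59.1
tool_pos: [0.5353, 0.2076, 0.0592]
ee_rot: [0.963, -0.268, -0.0, 0.0]
contact_force: [-0.4, 0.3, 0.7]
grip_width: 1.0
finger_force: 0.0
```

drive_tool([
  {"x": 0,"y": 0,"z": 0,"ax": 0,"ay": 0,"az": 0},
  {"x": 0,"y": 0,"z": 0,"ax": 0,"ay": 0,"az": 0},
  {"x": 0,"y": 0,"z": 0,"ax": 0,"ay": 0,"az": 0},
  {"x": 0,"y": 0,"z": 0,"ax": 0,"ay": 0,"az": 0},
  {"x": 0,"y": 0,"z": 0,"ax": 0,"ay": 0,"az": 0},
  {"x": 0,"y": 0,"z": 0,"ax": 0,"ay": 0,"az": 0},
  {"x": 0,"y": 0,"z": 0,"ax": 0,"ay": 0,"az": 0},
  {"x": 0,"y": 0,"z": 0,"ax": 0,"ay": 0,"az": 0},
], hand=1, force=25)

```text
time: 59.9
tool_pos: [0.5353, 0.208, 0.0593]
ee_rot: [0.963, -0.268, -0.0, 0.0]
contact_force: [-0.2, -0.4, -0.1]
grip_width: 0.356
finger_force: 0.0
```

drive_tool([
  {"x": 0,"y": 0,"z": 0,"ax": 0,"ay": 0,"az": 0},
  {"x": 0,"y": 0,"z": 0,"ax": 0,"ay": 0,"az": 0},
  {"x": 0,"y": 0,"z": 0,"ax": 0,"ay": 0,"az": 0},
  {"x": 0,"y": 0,"z": 0,"ax": 0,"ay": 0,"az": 0},
  {"x": 0,"y": 0,"z": 0,"ax": 0,"ay": 0,"az": 0},
  {"x": 0,"y": 0,"z": 0,"ax": 0,"ay": 0,"az": 0},
  {"x": 0,"y": 0,"z": 0,"ax": 0,"ay": 0,"az": 0},
  {"x": 0,"y": 0,"z": 0,"ax": 0,"ay": 0,"az": 0},
])

```text
time: 60.7
tool_pos: [0.5346, 0.2072, 0.0592]
ee_rot: [0.963, -0.268, -0.001, 0.001]
contact_force: [-1.7, -4.3, 2.9]
grip_width: 0.178
finger_force: 25.0
```

```bash
python3 -c "
from h import *
to(.5346,.2071,.0585,-121)"
```

```text
t 60.7 tcp [0.5346 0.2072 0.0592] yaw(tool x) deg -31.11 z [-0.0016 -0.0014 -1.    ] q6 0.38 w 0.1775934944917922 F [-1.6599 -4.2547  2.9189]
now: x -0.00 y 0.00 | after turn: x 0.00 y 0.00 | z 0.02 az 14.98
```

Axis confirmed. Turn 90°, y‑trim, then open and rise.

drive_tool([
  {"x": 0,"y": 0.03,"z": 0,"ax": 0,"ay": 0,"az": 0},
  {"x": 0,"y": 0,"z": 0,"ax": 0,"ay": 0,"az": 1},
  {"x": 0,"y": 0,"z": 0,"ax": 0,"ay": 0,"az": 1},
  {"x": 0,"y": 0,"z": 0,"ax": 0,"ay": 0,"az": 1},
  {"x": 0,"y": 0,"z": 0,"ax": 0,"ay": 0,"az": 1},
  {"x": 0,"y": 0,"z": 0,"ax": 0,"ay": 0,"az": 1},
  {"x": 0,"y": 0,"z": 0,"ax": 0,"ay": 0,"az": 1},
  {"x": 0,"y": 0,"z": 0,"ax": 0,"ay": 0,"az": 1},
])

```text
time: 61.5
tool_pos: [0.5346, 0.2071, 0.0592]
ee_rot: [0.802, -0.597, -0.0, 0.0]
contact_force: [-1.6, -3.3, 1.0]
grip_width: 0.182
finger_force: 25.0
```

drive_tool([
  {"x": 0,"y": 0,"z": 0,"ax": 0,"ay": 0,"az": 1},
  {"x": 0,"y": 0,"z": 0,"ax": 0,"ay": 0,"az": 1},
  {"x": 0,"y": 0,"z": 0,"ax": 0,"ay": 0,"az": 1},
  {"x": 0,"y": 0,"z": 0,"ax": 0,"ay": 0,"az": 1},
  {"x": 0,"y": 0,"z": 0,"ax": 0,"ay": 0,"az": 1},
  {"x": 0,"y": 0,"z": 0,"ax": 0,"ay": 0,"az": 1},
  {"x": 0,"y": 0,"z": 0,"ax": 0,"ay": 0,"az": 1},
  {"x": 0,"y": 0,"z": 0,"ax": 0,"ay": 0,"az": 1},
])

```text
time: 62.3
tool_pos: [0.5346, 0.2071, 0.0592]
ee_rot: [-0.49, 0.872, -0.0, -0.0]
contact_force: [-2.5, -4.2, 1.3]
grip_width: 0.182
finger_force: 25.0
```

drive_tool([
  {"x": 0,"y": 0,"z": 0,"ax": 0,"ay": 0,"az": 0},
  {"x": 0,"y": 0,"z": 0,"ax": 0,"ay": 0,"az": 0},
  {"x": 0,"y": 0,"z": 0,"ax": 0,"ay": 0,"az": 0},
  {"x": 0,"y": 0,"z": 0,"ax": 0,"ay": 0,"az": 0},
  {"x": 0,"y": 0,"z": 0,"ax": 0,"ay": 0,"az": 0},
  {"x": 0,"y": 0,"z": 0,"ax": 0,"ay": 0,"az": 0},
  {"x": 0,"y": 0,"z": 0,"ax": 0,"ay": 0,"az": 0},
  {"x": 0,"y": 0,"z": 0,"ax": 0,"ay": 0,"az": 0},
])

```text
time: 63.1
tool_pos: [0.5346, 0.2071, 0.0592]
ee_rot: [-0.492, 0.871, 0.0, -0.0]
contact_force: [-2.6, -3.1, 1.7]
grip_width: 0.183
finger_force: 25.0
```

drive_tool([
  {"x": 0,"y": 0,"z": 0,"ax": 0,"ay": 0,"az": 0},
  {"x": 0,"y": 0,"z": 0,"ax": 0,"ay": 0,"az": 0},
  {"x": 0,"y": 0,"z": 0,"ax": 0,"ay": 0,"az": 0},
  {"x": 0,"y": 0,"z": 0,"ax": 0,"ay": 0,"az": 0},
  {"x": 0,"y": 0,"z": -0.5,"ax": 0,"ay": 0,"az": 0},
  {"x": 0,"y": 0,"z": -1,"ax": 0,"ay": 0,"az": 0},
  {"x": 0,"y": 0,"z": -1,"ax": 0,"ay": 0,"az": 0},
  {"x": 0,"y": 0,"z": -1,"ax": 0,"ay": 0,"az": 0},
], hand=0)

```text
time: 63.9
tool_pos: [0.5349, 0.2074, 0.1655]
ee_rot: [-0.492, 0.871, 0.0, 0.0]
contact_force: [0.5, 0.4, 0.3]
grip_width: 0.83
finger_force: 0.0
```

```bash
python3 -c "
from h import *
to(.581+.43*.13,.2775+.13*.0+.06,.2,-121)"
```

```text
t 63.9 tcp [0.5349 0.2074 0.1655] yaw(tool x) deg -121.08 z [ 0.0005  0.0003 -1.    ] q6 -1.19 w 0.8303115523132433 F [0.5404 0.4191 0.2999]
now: x -5.47 y -0.67 | after turn: x -5.47 y -0.68 | z -1.15 az -0.01
```

drive_tool([
  {"x": -0.5,"y": -0.02,"z": -0.5,"ax": 0,"ay": 0,"az": 0},
  {"x": -0.8,"y": -0.02,"z": -0.5,"ax": 0,"ay": 0,"az": 0},
  {"x": -0.8,"y": -0.02,"z": 0,"ax": 0,"ay": 0,"az": 0},
  {"x": -0.8,"y": -0.02,"z": 0,"ax": 0,"ay": 0,"az": 0},
  {"x": -0.8,"y": -0.02,"z": 0,"ax": 0,"ay": 0,"az": 0},
  {"x": -0.76,"y": -0.02,"z": 0,"ax": 0,"ay": 0,"az": 0},
  {"x": 0,"y": 0,"z": 0,"ax": 0,"ay": 0,"az": 0},
  {"x": 0,"y": 0,"z": 0,"ax": 0,"ay": 0,"az": 0},
])

```text
time: 64.7
tool_pos: [0.6069, 0.3202, 0.1937]
ee_rot: [-0.492, 0.871, 0.0, -0.0]
contact_force: [1.0, 0.1, 0.2]
grip_width: 0.995
finger_force: 0.0
```

```bash
python3 - <<'E'
from h import *
im,c=snap("w11")
p=proj(c,[[.581,.2775,.041]])[0]; q=tuple(map(int,p)); print(q)
for thr in (30,45,60,80): print(thr,fit(im,c,q,.041,thr,110)[0])
E
```

```text
t 64.7 tcp [0.6069 0.3202 0.1937] yaw(tool x) deg -121.07 z [-0.0007 -0.0003 -1.    ] q6 -1.26 w 0.9949717581337464 F [0.9844 0.1154 0.1975]
(278, 152)
30 [581.0471 277.1677 -27.7722  68.0742  42.7062]
45 [580.8563 277.6268 -27.9483  69.1615  44.0125]
60 [580.6813 277.56   -27.765   70.4001  44.414 ]
80 [580.7309 277.5453 -27.9539  71.6385  45.1323]
```

drive_tool([
  {"x": 0,"y": 0,"z": 0.5,"ax": 0,"ay": 0,"az": -0.51},
  {"x": 0.33,"y": 0.02,"z": 0.8,"ax": 0,"ay": 0,"az": 0},
  {"x": 0.33,"y": 0.02,"z": 0.8,"ax": 0,"ay": 0,"az": 0},
  {"x": 0.33,"y": 0.02,"z": 0.8,"ax": 0,"ay": 0,"az": 0},
  {"x": 0.33,"y": 0.02,"z": 0.7,"ax": 0,"ay": 0,"az": 0},
  {"x": 0.33,"y": 0.02,"z": 0.3,"ax": 0,"ay": 0,"az": 0},
  {"x": 0,"y": 0,"z": 0,"ax": 0,"ay": 0,"az": 0},
  {"x": 0,"y": 0,"z": 0,"ax": 0,"ay": 0,"az": 0},
])

```text
time: 65.55
tool_pos: [0.5816, 0.2775, 0.0784]
ee_rot: [-0.515, 0.857, -0.0, 0.001]
contact_force: [0.3, 0.1, 0.2]
grip_width: 0.997
finger_force: 0.0
```

```bash
python3 -c "
from h import *
to(.5807,.2775,.0195,-118)"
```

```text
t 65.55 tcp [0.5816 0.2775 0.0784] yaw(tool x) deg -118.04 z [ 0.0015  0.0007 -1.    ] q6 -1.19 w 0.9972735174604209 F [0.3169 0.1093 0.1676]
now: x 0.01 y 0.03 | after turn: x 0.01 y 0.03 | z 1.96 az -0.01
```

drive_tool([
  {"x": 0,"y": 0.02,"z": 0.35,"ax": 0,"ay": 0,"az": 0},
  {"x": 0,"y": 0,"z": 0.35,"ax": 0,"ay": 0,"az": 0},
  {"x": 0,"y": 0,"z": 0.35,"ax": 0,"ay": 0,"az": 0},
  {"x": 0,"y": 0,"z": 0.35,"ax": 0,"ay": 0,"az": 0},
  {"x": 0,"y": 0,"z": 0.3,"ax": 0,"ay": 0,"az": 0},
  {"x": 0,"y": 0,"z": 0.2,"ax": 0,"ay": 0,"az": 0},
  {"x": 0,"y": 0,"z": 0.05,"ax": 0,"ay": 0,"az": 0},
  {"x": 0,"y": 0,"z": 0,"ax": 0,"ay": 0,"az": 0},
])

```text
time: 66.35
tool_pos: [0.5806, 0.2779, 0.0186]
ee_rot: [-0.515, 0.857, -0.0, -0.0]
contact_force: [0.1, 0.3, 0.2]
grip_width: 0.997
finger_force: 0.0
```

drive_tool([
  {"x": 0,"y": 0,"z": 0,"ax": 0,"ay": 0,"az": 0},
  {"x": 0,"y": 0,"z": 0,"ax": 0,"ay": 0,"az": 0},
  {"x": 0,"y": 0,"z": 0,"ax": 0,"ay": 0,"az": 0},
  {"x": 0,"y": 0,"z": 0,"ax": 0,"ay": 0,"az": 0},
  {"x": 0,"y": 0,"z": 0,"ax": 0,"ay": 0,"az": 0},
  {"x": 0,"y": 0,"z": 0,"ax": 0,"ay": 0,"az": 0},
  {"x": 0,"y": 0,"z": 0,"ax": 0,"ay": 0,"az": 0},
  {"x": 0,"y": 0,"z": 0,"ax": 0,"ay": 0,"az": 0},
], hand=1, force=30)

```text
time: 67.15
tool_pos: [0.5808, 0.2781, 0.0194]
ee_rot: [-0.515, 0.857, -0.0, 0.0]
contact_force: [-1.1, 0.9, 4.1]
grip_width: 0.82
finger_force: 30.0
```

drive_tool([
  {"x": 0,"y": 0,"z": -0.2,"ax": 0,"ay": 0,"az": 0},
  {"x": 0,"y": 0,"z": -0.5,"ax": 0,"ay": 0,"az": 0},
  {"x": 0,"y": 0,"z": -1,"ax": 0,"ay": 0,"az": 0},
  {"x": 0,"y": 0,"z": -1,"ax": 0,"ay": 0,"az": 0},
  {"x": 0,"y": 0,"z": -1,"ax": 0,"ay": 0,"az": 0},
  {"x": 0,"y": 0,"z": -1,"ax": 0,"ay": 0,"az": 0},
  {"x": 0,"y": 0,"z": -0.5,"ax": 0,"ay": 0,"az": 0},
  {"x": 0,"y": 0,"z": 0,"ax": 0,"ay": 0,"az": 0},
])

```text
time: 67.95
tool_pos: [0.5817, 0.2787, 0.1786]
ee_rot: [-0.515, 0.857, 0.0, 0.003]
contact_force: [0.0, -1.3, -2.3]
grip_width: 0.826
finger_force: 30.0
```

```bash
python3 -c "
from h import *
to(.4415,-.155,.15,-104)"
```

```text
t 67.95 tcp [0.5817 0.2787 0.1786] yaw(tool x) deg -118.02 z [ 0.0053  0.0037 -1.    ] q6 -1.19 w 0.8263861900649894 F [ 0.0109 -1.3473 -2.2943]
now: x 14.96 y -2.67 | after turn: x 15.16 y 1.04 | z 0.95 az -2.34
```

drive_tool([
  {"x": 0,"y": 0,"z": 0,"ax": 0,"ay": 0,"az": -0.78},
  {"x": 0,"y": 0,"z": 0,"ax": 0,"ay": 0,"az": -0.78},
  {"x": 0,"y": 0,"z": 0,"ax": 0,"ay": 0,"az": -0.78},
  {"x": 0.5,"y": 0.04,"z": 0,"ax": 0,"ay": 0,"az": 0},
  {"x": 0.9,"y": 0.06,"z": 0,"ax": 0,"ay": 0,"az": 0},
  {"x": 0.9,"y": 0.06,"z": 0,"ax": 0,"ay": 0,"az": 0},
  {"x": 0.9,"y": 0.06,"z": 0,"ax": 0,"ay": 0,"az": 0},
  {"x": 0.9,"y": 0.06,"z": 0,"ax": 0,"ay": 0,"az": 0},
])

```text
time: 68.75
tool_pos: [0.541, 0.1586, 0.1739]
ee_rot: [-0.615, 0.789, 0.0, -0.001]
contact_force: [0.4, -0.4, -2.0]
grip_width: 0.827
finger_force: 30.0
```

drive_tool([
  {"x": 0.9,"y": 0.06,"z": 0,"ax": 0,"ay": 0,"az": 0},
  {"x": 0.9,"y": 0.06,"z": 0,"ax": 0,"ay": 0,"az": 0},
  {"x": 0.9,"y": 0.06,"z": 0,"ax": 0,"ay": 0,"az": 0},
  {"x": 0.9,"y": 0.06,"z": 0,"ax": 0,"ay": 0,"az": 0},
  {"x": 0.9,"y": 0.06,"z": 0,"ax": 0,"ay": 0,"az": 0},
  {"x": 0.9,"y": 0.06,"z": 0,"ax": 0,"ay": 0,"az": 0},
  {"x": 0.9,"y": 0.06,"z": 0,"ax": 0,"ay": 0,"az": 0},
  {"x": 0.9,"y": 0.06,"z": 0,"ax": 0,"ay": 0,"az": 0},
])

```text
time: 69.55
tool_pos: [0.4744, -0.0471, 0.1742]
ee_rot: [-0.615, 0.789, 0.001, -0.001]
contact_force: [0.1, -0.2, -2.1]
grip_width: 0.823
finger_force: 30.0
```

drive_tool([
  {"x": 0.9,"y": 0.06,"z": 0,"ax": 0,"ay": 0,"az": 0},
  {"x": 0.9,"y": 0.06,"z": 0,"ax": 0,"ay": 0,"az": 0},
  {"x": 0.9,"y": 0.06,"z": 0.3,"ax": 0,"ay": 0,"az": 0},
  {"x": 0.9,"y": 0.06,"z": 0.5,"ax": 0,"ay": 0,"az": 0},
  {"x": 0.2,"y": 0.04,"z": 0.5,"ax": 0,"ay": 0,"az": 0},
  {"x": 0,"y": 0,"z": 0.4,"ax": 0,"ay": 0,"az": 0},
  {"x": 0,"y": 0,"z": 0,"ax": 0,"ay": 0,"az": 0},
  {"x": 0,"y": 0,"z": 0,"ax": 0,"ay": 0,"az": 0},
])

```text
time: 70.35
tool_pos: [0.44, -0.1543, 0.1238]
ee_rot: [-0.615, 0.788, 0.0, -0.0]
contact_force: [0.2, 0.9, -2.1]
grip_width: 0.827
finger_force: 30.0
```

```bash
python3 - <<'E'
from h import *
to(.4415,-.155,.081,-104)
im,c=snap("w12")
# sheet2 far long edge (-y side) as seen, plus board edge, vs expectation
a=np.radians(-104); X=np.array([np.cos(a),np.sin(a)]);Y=np.array([X[1],-X[0]]); o=np.array([.4415,-.155])
for n,x,z in (("sheet2 top",.028,.076),("sheet2 bot",.028,.070),("board",.045,.012)): print(n,proj(c,[[*(o+x*X-.03*Y),z],[*(o+x*X+.03*Y),z]]).tolist())
for n,z in (("sheet2 ends",.076),): print(n,proj(c,[[*(o+.026*X-.042*Y),z],[*(o+.026*X+.042*Y),z]]).tolist())
print("held",proj(c,[[*(bot.get_state()["tool_pos"][:2]+.023*X),bot.get_state()["tool_pos"][2]+.0216]]))
print(im[140:250:2,262:296].astype(float).sum(2).mean(1).astype(int).tolist())
E
```

```text
t 70.35 tcp [ 0.44   -0.1543  0.1238] yaw(tool x) deg -104.05 z [-0.001  -0.0001 -1.    ] q6 -0.26 w 0.8269622178669866 F [ 0.2191  0.9264 -2.1161]
now: x 0.01 y -0.05 | after turn: x 0.01 y -0.05 | z 1.43 az -0.01
t 70.35 tcp [ 0.44   -0.1543  0.1238] yaw(tool x) deg -104.05 z [-0.001  -0.0001 -1.    ] q6 -0.26 w 0.8269622178669866 F [ 0.2191  0.9264 -2.1161]
sheet2 top [[233.35723474205332, 194.56349381253864], [318.93691994719546, 194.56789608357946]]
sheet2 bot [[234.54183083148405, 192.8570836141567], [317.8716180259838, 192.86145687209208]]
board [[242.85504353646948, 161.04201265410254], [310.39683266516914, 161.04685027461304]]
sheet2 ends [[216.38267428574778, 197.3510832350605], [335.9191328149098, 197.3569889023679]]
held [[277.2337 235.3448]]
[276, 277, 275, 276, 275, 274, 273, 274, 273, 274, 258, 152, 155, 160, 156, 160, 165, 166, 167, 169, 175, 176, 197, 285, 285, 288, 276, 288, 289, 293, 346, 416, 419, 409, 408, 412, 410, 409, 414, 412, 360, 342, 330, 320, 344, 344, 349, 398, 500, 554, 554, 551, 552, 556, 559]
```

```bash
python3 - <<'E'
from h import *
im,c=load("w12")
a=np.radians(-104); X=np.array([np.cos(a),np.sin(a)]);Y=np.array([X[1],-X[0]]); o=np.array([.4415,-.155])
for n,x,z in (("s1 top",.028,.044),("s1 bot",.028,.038),("b2 top",.023,.070),("b2 bot",.023,.044)): print(n,proj(c,[[*(o+x*X),z]]).tolist())
cv2.imwrite("pics/w12c.png",cv2.resize(im[140:260,180:380],(800,480),interpolation=cv2.INTER_CUBIC))
E
```

```text
s1 top [[276.43379740598766, 186.3984318158583]]
s1 bot [[276.47943844544835, 185.09015792230684]]
b2 top [[276.22107630674736, 199.64052782928556]]
b2 bot [[276.44409806295226, 192.52200334442827]]
```

View pics/w12c.png

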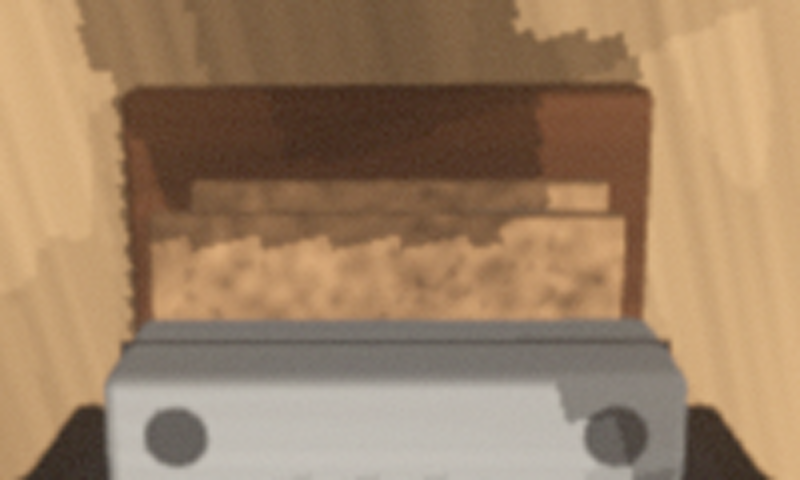

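drive_tool([
  {"x": 0.01,"y": -0.05,"z": 0.35,"ax": 0,"ay": 0,"az": 0},
  {"x": 0,"y": 0,"z": 0.35,"ax": 0,"ay": 0,"az": 0},
  {"x": 0,"y": 0,"z": 0.25,"ax": 0,"ay": 0,"az": 0},
  {"x": 0,"y": 0,"z": 0.2,"ax": 0,"ay": 0,"az": 0},
  {"x": 0,"y": 0,"z": 0.12,"ax": 0,"ay": 0,"az": 0},
  {"x": 0,"y": 0,"z": 0.08,"ax": 0,"ay": 0,"az": 0},
  {"x": 0,"y": 0,"z": 0.03,"ax": 0,"ay": 0,"az": 0},
  {"x": 0,"y": 0,"z": 0,"ax": 0,"ay": 0,"az": 0},
])

```text
time: 71.2
tool_pos: [0.4422, -0.1547, 0.0825]
ee_rot: [-0.616, 0.788, -0.0, 0.0]
contact_force: [0.2, 0.3, -2.3]
grip_width: 0.821
finger_force: 30.0
```

drive_tool([
  {"x": 0,"y": 0,"z": 0.02,"ax": 0,"ay": 0,"az": 0},
  {"x": 0,"y": 0,"z": 0,"ax": 0,"ay": 0,"az": 0},
  {"x": 0,"y": 0,"z": 0.02,"ax": 0,"ay": 0,"az": 0},
  {"x": 0,"y": 0,"z": 0,"ax": 0,"ay": 0,"az": 0},
  {"x": 0,"y": 0,"z": 0,"ax": 0,"ay": 0,"az": 0},
  {"x": 0,"y": 0,"z": 0,"ax": 0,"ay": 0,"az": 0},
  {"x": 0,"y": 0,"z": 0,"ax": 0,"ay": 0,"az": 0},
  {"x": 0,"y": 0,"z": 0,"ax": 0,"ay": 0,"az": 0},
])

```text
time: 72.0
tool_pos: [0.4421, -0.1547, 0.0813]
ee_rot: [-0.616, 0.788, 0.0, -0.0]
contact_force: [0.7, -0.1, -2.5]
grip_width: 0.827
finger_force: 30.0
```

drive_tool([
  {"x": 0,"y": 0,"z": 0.02,"ax": 0,"ay": 0,"az": 0},
  {"x": 0,"y": 0,"z": 0,"ax": 0,"ay": 0,"az": 0},
  {"x": 0,"y": 0,"z": 0.02,"ax": 0,"ay": 0,"az": 0},
  {"x": 0,"y": 0,"z": 0,"ax": 0,"ay": 0,"az": 0},
  {"x": 0,"y": 0,"z": 0.02,"ax": 0,"ay": 0,"az": 0},
  {"x": 0,"y": 0,"z": 0,"ax": 0,"ay": 0,"az": 0},
  {"x": 0,"y": 0,"z": 0,"ax": 0,"ay": 0,"az": 0},
  {"x": 0,"y": 0,"z": 0,"ax": 0,"ay": 0,"az": 0},
])

```text
time: 72.8
tool_pos: [0.4422, -0.1548, 0.0803]
ee_rot: [-0.616, 0.788, -0.0, 0.0]
contact_force: [-3.1, 1.5, 6.1]
grip_width: 0.823
finger_force: 30.0
```

drive_tool([
  {"x": 0,"y": 0,"z": 0,"ax": 0,"ay": 0,"az": 0},
  {"x": 0,"y": 0,"z": 0,"ax": 0,"ay": 0,"az": 0},
  {"x": 0,"y": 0,"z": 0,"ax": 0,"ay": 0,"az": 0},
  {"x": 0,"y": 0,"z": -0.5,"ax": 0,"ay": 0,"az": 0},
  {"x": 0,"y": 0,"z": -1,"ax": 0,"ay": 0,"az": 0},
  {"x": 0,"y": 0,"z": -1,"ax": 0,"ay": 0,"az": 0},
  {"x": 0,"y": 0,"z": -1,"ax": 0,"ay": 0,"az": 0.9},
  {"x": 0,"y": 0,"z": -0.5,"ax": 0,"ay": 0,"az": 0.93},
], hand=0)

```text
time: 73.6
tool_pos: [0.4434, -0.155, 0.2022]
ee_rot: [-0.536, 0.844, -0.002, 0.002]
contact_force: [0.6, 0.9, -0.8]
grip_width: 1.004
finger_force: 0.0
```

drive_tool([
  {"x": 0,"y": 0,"z": 0,"ax": 0,"ay": 0,"az": 1},
  {"x": 0,"y": 0,"z": 0,"ax": 0,"ay": 0,"az": 1},
  {"x": 0,"y": 0,"z": 0,"ax": 0,"ay": 0,"az": 1},
  {"x": 0,"y": 0,"z": 0,"ax": 0,"ay": 0,"az": 1},
  {"x": 0,"y": 0,"z": 0,"ax": 0,"ay": 0,"az": 1},
  {"x": 0,"y": 0,"z": 0,"ax": 0,"ay": 0,"az": 1},
  {"x": 0,"y": 0,"z": 0,"ax": 0,"ay": 0,"az": 1},
  {"x": 0,"y": 0,"z": 0,"ax": 0,"ay": 0,"az": 1},
])

```text
time: 74.4
tool_pos: [0.4421, -0.1547, 0.1992]
ee_rot: [-0.146, 0.989, 0.0, -0.0]
contact_force: [0.0, -0.7, 0.2]
grip_width: 1.001
finger_force: 0.0
```

drive_tool([
  {"x": 0,"y": 0,"z": 0,"ax": 0,"ay": 0,"az": 1},
  {"x": -0.43,"y": -1,"z": 0,"ax": 0,"ay": 0,"az": 0},
  {"x": -0.43,"y": -1,"z": 0,"ax": 0,"ay": 0,"az": 0},
  {"x": -0.43,"y": -1,"z": 0,"ax": 0,"ay": 0,"az": 0},
  {"x": -0.43,"y": -1,"z": 0,"ax": 0,"ay": 0,"az": 0},
  {"x": -0.43,"y": -1,"z": 0,"ax": 0,"ay": 0,"az": 0},
  {"x": -0.43,"y": -1,"z": 0,"ax": 0,"ay": 0,"az": 0},
  {"x": -0.43,"y": -1,"z": 0,"ax": 0,"ay": 0,"az": 0},
])

```text
time: 75.2
tool_pos: [0.5715, -0.3448, 0.1989]
ee_rot: [-0.096, 0.995, 0.0, -0.0]
contact_force: [0.7, -0.1, -0.1]
grip_width: 1.002
finger_force: 0.0
```

drive_tool([
  {"x": 0,"y": -0.48,"z": 0,"ax": 0,"ay": 0,"az": 0},
  {"x": 0,"y": 0,"z": 0,"ax": 0,"ay": 0,"az": 0},
  {"x": 0,"y": 0,"z": 0,"ax": 0,"ay": 0,"az": 0},
  {"x": 0,"y": 0,"z": 0,"ax": 0,"ay": 0,"az": 0},
  {"x": 0,"y": 0,"z": 0,"ax": 0,"ay": 0,"az": 0},
  {"x": 0,"y": 0,"z": 0,"ax": 0,"ay": 0,"az": 0},
  {"x": 0,"y": 0,"z": 0,"ax": 0,"ay": 0,"az": 0},
  {"x": 0,"y": 0,"z": 0,"ax": 0,"ay": 0,"az": 0},
])

```text
time: 76.0
tool_pos: [0.5736, -0.3574, 0.1997]
ee_rot: [-0.096, 0.995, -0.0, 0.0]
contact_force: [-0.6, -0.3, -0.1]
grip_width: 1.0
finger_force: 0.0
```

```bash
python3 - <<'E'
from h import *
im,c=snap("w13")
g=cv2.GaussianBlur(im,(0,0),1); hsv=cv2.cvtColor(g,cv2.COLOR_BGR2HSV)
m=((hsv[...,2]<100)&(hsv[...,1]<70)).astype(np.uint8); m[238:]=0
m=cv2.morphologyEx(m,cv2.MORPH_OPEN,np.ones((5,5)))
for k in cv2.findContours(m,cv2.RETR_EXTERNAL,cv2.CHAIN_APPROX_NONE)[0]:
    if cv2.contourArea(k)<400: continue
    P=plane(c,k[:,0],.028)[:,:2]*1000; print(cv2.boundingRect(k),cv2.minAreaRect(P.astype(np.float32)))
print(proj(c,[[.525,-.367,.028]]))
E
```

```text
t 76.0 tcp [ 0.5736 -0.3574  0.1997] yaw(tool x) deg -168.96 z [ 0.0002 -0.     -1.    ] q6 -1.06 w 1.0004907893429946 F [-0.6383 -0.342  -0.0679]
(0, 140, 104, 92) ((607.656494140625, -613.5499267578125), (67.76388549804688, 154.32139587402344), 31.178083419799805)
[[279.0841 150.8332]]
```

```bash
python3 - <<'E'
from h import *
im,c=load("w13"); print(im[150,279],im[120,279],im[180,279])
for thr in (25,35,45,60): print(fit(im,c,(279,151),.028,thr,110)[0])
t=imaging.get_image("top"); cv2.imwrite("pics/top2.png",t)
d=cv2.absdiff(t,cv2.imread("pics/top0.png")).max(2)>40
n,l,s,ce=cv2.connectedComponentsWithStats(cv2.morphologyEx(d.astype(np.uint8),cv2.MORPH_OPEN,np.ones((3,3))))
print([(s[i].tolist()) for i in range(1,n) if s[i,4]>60])
E
```

```text
[ 85  89 100] [ 89  91 101] [ 85  93 102]
[ 524.8516 -371.2581   11.4851   87.3022   42.441 ]
[ 524.4772 -371.5561   11.0995   88.1609   43.8234]
[ 525.6492 -374.5423   10.9582   89.3271   50.4489]
[ 527.1495 -382.2497   11.0979   89.2889   66.9004]
[[230, 68, 330, 352, 51633], [161, 163, 50, 57, 1832], [216, 162, 48, 59, 1094], [337, 231, 30, 37, 806], [553, 352, 7, 14, 66], [453, 368, 33, 52, 1055], [544, 376, 16, 9, 95], [521, 390, 34, 30, 536], [216, 406, 15, 14, 114]]
```

drive_tool([
  {"x": 0.3,"y": -0.03,"z": 0.9,"ax": 0,"ay": 0,"az": 0.05},
  {"x": 0.3,"y": -0.03,"z": 0.9,"ax": 0,"ay": 0,"az": 0},
  {"x": 0.3,"y": -0.03,"z": 0.9,"ax": 0,"ay": 0,"az": 0},
  {"x": 0.3,"y": -0.03,"z": 0.9,"ax": 0,"ay": 0,"az": 0},
  {"x": 0.3,"y": -0.03,"z": 0.9,"ax": 0,"ay": 0,"az": 0},
  {"x": 0.19,"y": 0,"z": 0.5,"ax": 0,"ay": 0,"az": 0},
  {"x": 0,"y": 0,"z": 0,"ax": 0,"ay": 0,"az": 0},
  {"x": 0,"y": 0,"z": 0,"ax": 0,"ay": 0,"az": 0},
])

```text
time: 76.9
tool_pos: [0.5253, -0.372, 0.0499]
ee_rot: [-0.094, 0.996, -0.0, 0.0]
contact_force: [-0.2, 0.9, 0.4]
grip_width: 1.001
finger_force: 0.0
```

```bash
python3 -c "
from h import *
to(.5247,-.3714,.004,-168.7)"
```

```text
t 76.9 tcp [ 0.5253 -0.372   0.0499] yaw(tool x) deg -169.25 z [ 0.0005 -0.0008 -1.    ] q6 -1.02 w 1.0008241785008074 F [-0.2393  0.8986  0.3518]
now: x 0.01 y 0.02 | after turn: x 0.01 y 0.02 | z 1.53 az -0.09
```

drive_tool([
  {"x": 0.01,"y": 0.02,"z": 0.3,"ax": 0,"ay": 0,"az": -0.09},
  {"x": 0,"y": 0,"z": 0.3,"ax": 0,"ay": 0,"az": 0},
  {"x": 0,"y": 0,"z": 0.3,"ax": 0,"ay": 0,"az": 0},
  {"x": 0,"y": 0,"z": 0.25,"ax": 0,"ay": 0,"az": 0},
  {"x": 0,"y": 0,"z": 0.2,"ax": 0,"ay": 0,"az": 0},
  {"x": 0,"y": 0,"z": 0.13,"ax": 0,"ay": 0,"az": 0},
  {"x": 0,"y": 0,"z": 0,"ax": 0,"ay": 0,"az": 0},
  {"x": 0,"y": 0,"z": 0,"ax": 0,"ay": 0,"az": 0},
])

```text
time: 77.7
tool_pos: [0.5244, -0.3712, 0.0051]
ee_rot: [-0.098, 0.995, -0.0, 0.0]
contact_force: [-0.2, -0.6, 0.8]
grip_width: 1.002
finger_force: 0.0
```

drive_tool([
  {"x": 0,"y": 0,"z": 0,"ax": 0,"ay": 0,"az": 0},
  {"x": 0,"y": 0,"z": 0,"ax": 0,"ay": 0,"az": 0},
  {"x": 0,"y": 0,"z": 0,"ax": 0,"ay": 0,"az": 0},
  {"x": 0,"y": 0,"z": 0,"ax": 0,"ay": 0,"az": 0},
  {"x": 0,"y": 0,"z": 0,"ax": 0,"ay": 0,"az": 0},
  {"x": 0,"y": 0,"z": 0,"ax": 0,"ay": 0,"az": 0},
  {"x": 0,"y": 0,"z": 0,"ax": 0,"ay": 0,"az": 0},
  {"x": 0,"y": 0,"z": 0,"ax": 0,"ay": 0,"az": 0},
], hand=1, force=45)

```text
time: 78.5
tool_pos: [0.524, -0.3706, 0.005]
ee_rot: [-0.098, 0.995, 0.0, -0.0]
contact_force: [-0.0, 2.3, 0.7]
grip_width: 0.502
finger_force: 45.0
```

drive_tool([
  {"x": 0,"y": 0,"z": -0.1,"ax": 0,"ay": 0,"az": 0},
  {"x": 0,"y": 0,"z": -0.4,"ax": 0,"ay": 0,"az": 0},
  {"x": 0,"y": 0,"z": -0.8,"ax": 0,"ay": 0,"az": 0},
  {"x": 0,"y": 0,"z": -0.9,"ax": 0,"ay": 0,"az": 0},
  {"x": 0,"y": 0,"z": -0.9,"ax": 0,"ay": 0,"az": 0},
  {"x": 0,"y": 0,"z": -0.9,"ax": 0,"ay": 0,"az": 0},
  {"x": 0,"y": 0,"z": -0.8,"ax": 0,"ay": 0,"az": 0},
  {"x": 0,"y": 0,"z": -0.4,"ax": 0,"ay": 0,"az": 0},
])

```text
time: 79.3
tool_pos: [0.5246, -0.3715, 0.1634]
ee_rot: [-0.098, 0.995, -0.001, 0.001]
contact_force: [-0.6, 0.0, -7.3]
grip_width: 0.499
finger_force: 45.0
```

```bash
python3 -c "
from h import *
to(.4418,-.155,.15,166)"
```

```text
t 79.3 tcp [ 0.5246 -0.3715  0.1634] yaw(tool x) deg -168.75 z [ 0.0027 -0.0013 -1.    ] q6 -1.01 w 0.49870325540255395 F [-0.6311  0.0004 -7.292 ]
now: x 1.30 y 7.62 | after turn: x 4.42 y 6.33 | z 0.45 az 4.21
```

drive_tool([
  {"x": 0,"y": 0,"z": 0,"ax": 0,"ay": 0,"az": 0.84},
  {"x": 0,"y": 0,"z": 0,"ax": 0,"ay": 0,"az": 0.84},
  {"x": 0,"y": 0,"z": 0,"ax": 0,"ay": 0,"az": 0.84},
  {"x": 0,"y": 0,"z": 0,"ax": 0,"ay": 0,"az": 0.84},
  {"x": 0,"y": 0,"z": 0,"ax": 0,"ay": 0,"az": 0.85},
  {"x": 0.25,"y": 0.35,"z": 0,"ax": 0,"ay": 0,"az": 0},
  {"x": 0.5,"y": 0.7,"z": 0,"ax": 0,"ay": 0,"az": 0},
  {"x": 0.5,"y": 0.7,"z": 0,"ax": 0,"ay": 0,"az": 0},
])

```text
time: 80.1
tool_pos: [0.499, -0.3097, 0.1597]
ee_rot: [0.122, 0.993, 0.001, -0.001]
contact_force: [-0.1, 0.8, -7.9]
grip_width: 0.499
finger_force: 45.0
```

drive_tool([
  {"x": 0.5,"y": 0.7,"z": 0,"ax": 0,"ay": 0,"az": 0},
  {"x": 0.5,"y": 0.7,"z": 0,"ax": 0,"ay": 0,"az": 0},
  {"x": 0.5,"y": 0.7,"z": 0,"ax": 0,"ay": 0,"az": 0},
  {"x": 0.5,"y": 0.7,"z": 0,"ax": 0,"ay": 0,"az": 0},
  {"x": 0.5,"y": 0.7,"z": 0,"ax": 0,"ay": 0,"az": 0},
  {"x": 0.45,"y": 0.7,"z": 0,"ax": 0,"ay": 0,"az": 0},
  {"x": 0.22,"y": 0.38,"z": 0,"ax": 0,"ay": 0,"az": 0},
  {"x": 0,"y": 0,"z": 0,"ax": 0,"ay": 0,"az": 0},
])

```text
time: 80.9
tool_pos: [0.4403, -0.1533, 0.161]
ee_rot: [0.12, 0.993, 0.0, -0.0]
contact_force: [0.4, 0.8, -7.5]
grip_width: 0.506
finger_force: 45.0
```

drive_tool([
  {"x": 0,"y": 0,"z": 0.2,"ax": 0,"ay": 0,"az": 0},
  {"x": 0,"y": 0,"z": 0.2,"ax": 0,"ay": 0,"az": 0},
  {"x": 0,"y": 0,"z": 0.2,"ax": 0,"ay": 0,"az": 0},
  {"x": 0,"y": 0,"z": 0.2,"ax": 0,"ay": 0,"az": 0},
  {"x": 0,"y": 0,"z": 0.2,"ax": 0,"ay": 0,"az": 0},
  {"x": 0,"y": 0,"z": 0,"ax": 0,"ay": 0,"az": 0},
  {"x": 0,"y": 0,"z": 0,"ax": 0,"ay": 0,"az": 0},
  {"x": 0,"y": 0,"z": 0,"ax": 0,"ay": 0,"az": 0},
])

```text
time: 81.7
tool_pos: [0.4419, -0.1549, 0.1313]
ee_rot: [0.122, 0.993, -0.0, 0.0]
contact_force: [-0.0, -0.9, -7.3]
grip_width: 0.499
finger_force: 45.0
```

```bash
python3 - <<'E'
from h import *
to(.4418,-.155,.1075,166)
im,c=snap("w14")
a=np.radians(166); X=np.array([np.cos(a),np.sin(a)]);Y=np.array([X[1],-X[0]]); o=np.array([.4415,-.155]); s=bot.get_state()["tool_pos"]
for n,x,z in (("board",.06,.012),("sheet2",.042,.076),("b1 top",.036,.102),("b1 bot",.036,.076)): print(n,proj(c,[[*(o+x*X),z]]).tolist())
print("weight top,bot",proj(c,[[*(s[:2]+.045*X),s[2]+.023],[*(s[:2]+.045*X),s[2]-.005]]).tolist())
print(im[130:250:2,262:296].astype(float).sum(2).mean(1).astype(int).tolist())
E
```

```text
t 81.7 tcp [ 0.4419 -0.1549  0.1313] yaw(tool x) deg 166.01 z [ 0.0007 -0.0002 -1.    ] q6 -1.83 w 0.49948257405393187 F [-0.0025 -0.8583 -7.3477]
now: x 0.00 y -0.01 | after turn: x 0.00 y -0.01 | z 0.79 az 0.00
t 81.7 tcp [ 0.4419 -0.1549  0.1313] yaw(tool x) deg 166.01 z [ 0.0007 -0.0002 -1.    ] q6 -1.83 w 0.49948257405393187 F [-0.0025 -0.8583 -7.3477]
board [[279.02809702841677, 142.1497264613099]]
sheet2 [[279.17334520495547, 171.79783906347387]]
b1 top [[279.2602210654491, 186.75697042809293]]
b1 bot [[279.1595386246021, 180.16369214587817]]
weight top,bot [[280.21395453736835, 188.84340991131674], [279.9199260855073, 179.2634238596516]]
[526, 531, 532, 531, 528, 532, 387, 276, 277, 277, 276, 273, 273, 273, 273, 270, 274, 447, 469, 466, 457, 430, 470, 469, 468, 472, 380, 235, 237, 240, 249, 290, 299, 296, 293, 295, 294, 294, 291, 293, 293, 291, 291, 291, 290, 289, 290, 291, 290, 289, 290, 289, 289, 289, 289, 288, 279, 255, 240, 238]
```

drive_tool([
  {"x": 0.03,"y": 0,"z": 0.2,"ax": 0,"ay": 0,"az": 0},
  {"x": 0,"y": 0,"z": 0.2,"ax": 0,"ay": 0,"az": 0},
  {"x": 0,"y": 0,"z": 0.15,"ax": 0,"ay": 0,"az": 0},
  {"x": 0,"y": 0,"z": 0.1,"ax": 0,"ay": 0,"az": 0},
  {"x": 0,"y": 0,"z": 0.07,"ax": 0,"ay": 0,"az": 0},
  {"x": 0,"y": 0,"z": 0.04,"ax": 0,"ay": 0,"az": 0},
  {"x": 0,"y": 0,"z": 0,"ax": 0,"ay": 0,"az": 0},
  {"x": 0,"y": 0,"z": 0,"ax": 0,"ay": 0,"az": 0},
])

```text
time: 82.55
tool_pos: [0.4408, -0.1546, 0.1084]
ee_rot: [0.122, 0.993, -0.0, 0.0]
contact_force: [-0.6, -0.2, -7.9]
grip_width: 0.501
finger_force: 45.0
```

drive_tool([
  {"x": 0,"y": 0,"z": 0.02,"ax": 0,"ay": 0,"az": 0},
  {"x": 0,"y": 0,"z": 0,"ax": 0,"ay": 0,"az": 0},
  {"x": 0,"y": 0,"z": 0.02,"ax": 0,"ay": 0,"az": 0},
  {"x": 0,"y": 0,"z": 0,"ax": 0,"ay": 0,"az": 0},
  {"x": 0,"y": 0,"z": 0,"ax": 0,"ay": 0,"az": 0},
  {"x": 0,"y": 0,"z": 0,"ax": 0,"ay": 0,"az": 0},
  {"x": 0,"y": 0,"z": 0,"ax": 0,"ay": 0,"az": 0},
  {"x": 0,"y": 0,"z": 0,"ax": 0,"ay": 0,"az": 0},
])

```text
time: 83.35
tool_pos: [0.4406, -0.1546, 0.1071]
ee_rot: [0.122, 0.993, -0.0, -0.0]
contact_force: [-0.5, 0.2, -8.4]
grip_width: 0.504
finger_force: 45.0
```

drive_tool([
  {"x": 0,"y": 0,"z": 0.02,"ax": 0,"ay": 0,"az": 0},
  {"x": 0,"y": 0,"z": 0,"ax": 0,"ay": 0,"az": 0},
  {"x": 0,"y": 0,"z": 0.02,"ax": 0,"ay": 0,"az": 0},
  {"x": 0,"y": 0,"z": 0,"ax": 0,"ay": 0,"az": 0},
  {"x": 0,"y": 0,"z": 0,"ax": 0,"ay": 0,"az": 0},
  {"x": 0,"y": 0,"z": 0,"ax": 0,"ay": 0,"az": 0},
  {"x": 0,"y": 0,"z": 0,"ax": 0,"ay": 0,"az": 0},
  {"x": 0,"y": 0,"z": 0,"ax": 0,"ay": 0,"az": 0},
])

```text
time: 84.15
tool_pos: [0.4408, -0.1546, 0.1069]
ee_rot: [0.122, 0.993, -0.0, 0.0]
contact_force: [-4.5, 2.0, 5.4]
grip_width: 0.503
finger_force: 45.0
```

drive_tool([
  {"x": 0,"y": 0,"z": 0,"ax": 0,"ay": 0,"az": 0},
  {"x": 0,"y": 0,"z": 0,"ax": 0,"ay": 0,"az": 0},
  {"x": 0,"y": 0,"z": 0,"ax": 0,"ay": 0,"az": 0},
  {"x": 0,"y": 0,"z": 0,"ax": 0,"ay": 0,"az": 0},
  {"x": 0,"y": 0,"z": -0.4,"ax": 0,"ay": 0,"az": 0},
  {"x": 0,"y": 0,"z": -0.8,"ax": 0,"ay": 0,"az": 0},
  {"x": 0,"y": 0,"z": -1,"ax": 0,"ay": 0,"az": 0},
  {"x": 0,"y": 0,"z": -1,"ax": 0,"ay": 0,"az": 0},
], hand=0)

```text
time: 84.95
tool_pos: [0.4406, -0.1546, 0.2027]
ee_rot: [0.122, 0.993, -0.0, -0.0]
contact_force: [0.6, -0.0, 0.6]
grip_width: 0.994
finger_force: 0.0
```

```bash
python3 - <<'E'
from h import *
s=cam("side"); c3=load("w3")[1]; o=np.array([.5346,.2071])
f=lambda L:[((x+.5)/4+179.5,(y+.5)/4+169.5) for x,y in L]
for L in ([(568,328),(425,335)],[(240,430),(352,364)]):
    w=plane(s,f(L),.046)[:,:2]; d=w[0]-w[1]; e=w-o
    print("line dir",np.degrees(np.arctan2(d[1],d[0])),"polar",np.degrees(np.arctan2(e[:,1],e[:,0])))
g=lambda L:[((x+.5)/3+149.5,(y+.5)/3+14.5) for x,y in L]
w=plane(c3,g([(438,60),(378,280)]),.046)[:,:2]; e=w-o; print("w3 wall polar",np.degrees(np.arctan2(e[:,1],e[:,0])))
e=plane(c3,g([(110,120),(570,112)]),.051)[:,:2]-o; print("w3 cover edges",np.degrees(np.arctan2(e[:,1],e[:,0])))
# unused enhancement of walls in latest drum views
for n in ("w8","w11"):
    im,c=load(n); r=np.linspace(.05,.128,60); A=np.radians(np.arange(0,360,.5)); z=.046
    P=np.stack([o[0]+np.outer(np.cos(A),r),o[1]+np.outer(np.sin(A),r),np.full((len(A),len(r)),z)],-1)
    px=proj(c,P.reshape(-1,3)).reshape(len(A),len(r),2).astype(np.float32)
    S=cv2.remap(im,px[...,0],px[...,1],cv2.INTER_LINEAR).astype(float).sum(2)
    ok=((px[...,1]>5)&(px[...,1]<235)&(px[...,0]>5)&(px[...,0]<555)).all(1)
    m=np.median(S,1); bg=cv2.medianBlur(m.astype(np.float32).reshape(-1,1),5)[:,0]; loc=m-np.array([np.median(m[max(0,i-10):i+11]) for i in range(len(m))])
    print(n,"visible",np.degrees(A[ok])[[0,-1]] if ok.any() else None)
    idx=[i for i in np.argsort(-np.abs(loc)) if ok[i]][:14]; print([(float(np.degrees(A[i]).round(1)),int(loc[i])) for i in idx])
E
```

```text
line dir -168.67474261511447 polar [-166.5998 -160.5929]
line dir 51.60112874022738 polar [54.6618 64.7906]
w3 wall polar [-75.1218 -78.2756]
w3 cover edges [-14.3996 -99.3703]
w8 visible [ 37.5 260.5]
[(192.0, -202), (192.5, -202), (193.0, -198), (191.5, -195), (193.5, -178), (191.0, -144), (194.0, -89), (106.5, -80), (106.0, -79), (105.5, -78), (105.0, -74), (107.0, -70), (190.5, -66), (107.5, -36)]
w11 visible [  0.  359.5]
[(101.5, -185), (102.0, -184), (102.5, -182), (101.0, -182), (103.0, -177), (15.0, -171), (14.5, -167), (15.5, -159), (100.5, -148), (16.0, -146), (14.0, -142), (103.5, -132), (16.5, -111), (100.0, -111)]
```

```bash
python3 - <<'E'
from h import *
o=np.array([.5346,.2071])
rows=[]
for n in ("w3","w4","w8","w11"):
    im,c=load(n); r=np.linspace(.040,.130,400); A=np.radians(np.arange(-180,180,.5))
    P=np.stack([o[0]+np.outer(np.cos(A),r),o[1]+np.outer(np.sin(A),r),np.full((len(A),len(r)),.046)],-1)
    px=proj(c,P.reshape(-1,3)).reshape(len(A),len(r),2).astype(np.float32)
    S=cv2.remap(im,px[...,0],px[...,1],cv2.INTER_CUBIC)
    S=cv2.resize(S,(190,720)); S[cv2.resize((px[...,1]>238).astype(np.uint8),(190,720))>0]=0
    rows.append(S)
V=np.hstack(rows); V=cv2.createCLAHE(3,(4,6)).apply(cv2.cvtColor(V,cv2.COLOR_BGR2GRAY))
V=cv2.resize(V,(760,600))
for k in range(0,360,30): cv2.putText(V,str(k-180),(0,int(k/360*600)+8),0,.35,255,1)
cv2.imwrite("pics/polar.png",V)
E
```

```text
(no output)
```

View pics/polar.png

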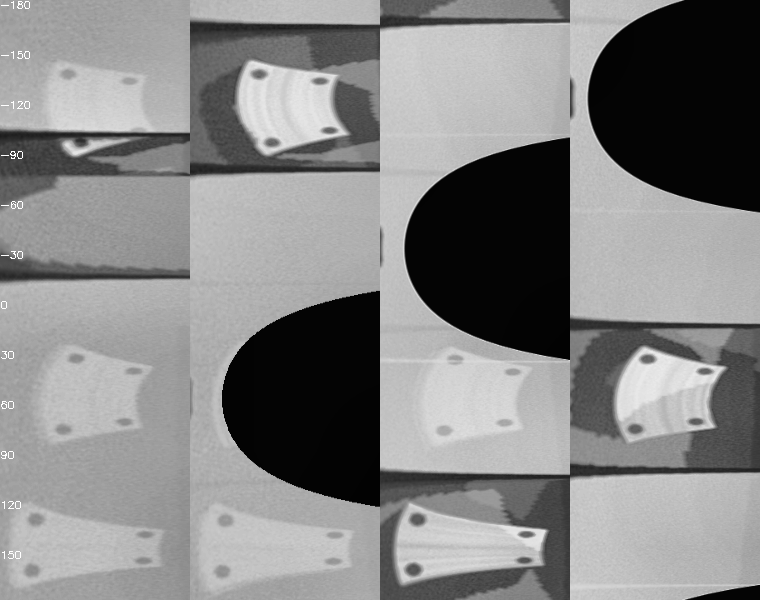

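```bash
python3 - <<'E'
from h import *
o=np.array([.5346,.2071])
for n in ("w3","w4","w8","w11"):
    im,c=load(n); r=np.linspace(.05,.128,200); deg=np.arange(-180,180,.25); A=np.radians(deg)
    P=np.stack([o[0]+np.outer(np.cos(A),r),o[1]+np.outer(np.sin(A),r),np.full((len(A),len(r)),.046)],-1)
    px=proj(c,P.reshape(-1,3)).reshape(len(A),len(r),2).astype(np.float32)
    S=cv2.remap(im,px[...,0],px[...,1],cv2.INTER_LINEAR).astype(float).sum(2); S[(px[...,1]>236)|(px[...,1]<2)]=np.nan
    for w in (-165.5,-75.5,14.5,104.5):
        i=np.where(np.abs(deg-w)<9)[0]; T=S[i]; T=T[:,~np.isnan(T).any(0)]
        if T.shape[1]<30: continue
        m=np.convolve(T.mean(1),np.ones(3)/3,'same')[1:-1]; b=np.array([np.median(m[max(0,k-14):k+15]) for k in range(len(m))]); l=m-b
        print(n,w,"cols",T.shape[1],"dip",deg[i][1:-1][l.argmin()],round(l.min(),1),"peak",deg[i][1:-1][l.argmax()],round(l.max(),1),"noise",round(np.std(l),1))
E
```

```text
w3 -165.5 cols 200 dip -162.0 -1.6 peak -164.5 1.2 noise 0.7
w3 -75.5 cols 200 dip -76.25 -38.3 peak -84.0 11.7 noise 12.1
w3 14.5 cols 200 dip 20.25 -0.4 peak 6.0 0.5 noise 0.2
w3 104.5 cols 200 dip 107.5 -0.7 peak 112.25 0.6 noise 0.3
w4 -165.5 cols 200 dip -163.5 -38.2 peak -157.0 15.3 noise 13.3
w4 -75.5 cols 200 dip -78.5 -78.3 peak -84.0 40.2 noise 26.7
w4 14.5 cols 38 dip 23.0 -0.7 peak 8.25 0.7 noise 0.4
w4 104.5 cols 40 dip 109.5 -2.5 peak 113.0 1.6 noise 0.9
w8 -165.5 cols 200 dip -168.0 -145.6 peak -170.75 7.4 noise 47.5
w8 14.5 cols 31 dip 17.0 -5.5 peak 11.75 1.2 noise 1.8
w8 104.5 cols 200 dip 106.0 -68.8 peak 113.0 6.0 noise 22.8
w11 14.5 cols 200 dip 15.0 -120.8 peak 18.75 10.8 noise 39.3
w11 104.5 cols 200 dip 101.5 -86.7 peak 98.75 11.3 noise 29.5
```

drive_tool([
  {"x": 0,"y": 0,"z": -0.3,"ax": 0,"ay": 0,"az": -1},
  {"x": 0,"y": 0,"z": 0,"ax": 0,"ay": 0,"az": -1},
  {"x": 0,"y": 0,"z": 0,"ax": 0,"ay": 0,"az": -1},
  {"x": 0,"y": 0,"z": 0,"ax": 0,"ay": 0,"az": -1},
  {"x": 0,"y": 0,"z": 0,"ax": 0,"ay": 0,"az": -1},
  {"x": 0,"y": 0,"z": 0,"ax": 0,"ay": 0,"az": -1},
  {"x": 0,"y": 0,"z": 0,"ax": 0,"ay": 0,"az": -1},
  {"x": 0,"y": 0,"z": 0,"ax": 0,"ay": 0,"az": -1},
])

```text
time: 85.75
tool_pos: [0.4408, -0.1546, 0.2108]
ee_rot: [-0.294, 0.956, -0.0, 0.0]
contact_force: [0.0, 0.0, 0.1]
grip_width: 1.004
finger_force: 0.0
```

drive_tool([
  {"x": 0,"y": 0,"z": 0,"ax": 0,"ay": 0,"az": -1},
  {"x": 0,"y": 0,"z": 0,"ax": 0,"ay": 0,"az": -1},
  {"x": 0,"y": 0,"z": 0,"ax": 0,"ay": 0,"az": -1},
  {"x": 0,"y": 0,"z": 0,"ax": 0,"ay": 0,"az": -1},
  {"x": 0,"y": 0,"z": 0,"ax": 0,"ay": 0,"az": -0.17},
  {"x": -0.9,"y": 0.27,"z": 0,"ax": 0,"ay": 0,"az": 0},
  {"x": -0.9,"y": 0.27,"z": 0,"ax": 0,"ay": 0,"az": 0},
  {"x": -0.9,"y": 0.27,"z": 0,"ax": 0,"ay": 0,"az": 0},
])

```text
time: 86.55
tool_pos: [0.4617, -0.0718, 0.2109]
ee_rot: [-0.491, 0.871, -0.0, 0.0]
contact_force: [1.3, 0.1, 0.5]
grip_width: 1.001
finger_force: 0.0
```

drive_tool([
  {"x": -0.9,"y": 0.27,"z": 0,"ax": 0,"ay": 0,"az": 0},
  {"x": -0.9,"y": 0.27,"z": 0,"ax": 0,"ay": 0,"az": 0},
  {"x": -0.9,"y": 0.27,"z": 0,"ax": 0,"ay": 0,"az": 0},
  {"x": -0.9,"y": 0.27,"z": 0,"ax": 0,"ay": 0,"az": 0},
  {"x": -0.9,"y": 0.27,"z": 0,"ax": 0,"ay": 0,"az": 0},
  {"x": -0.9,"y": 0.27,"z": 0,"ax": 0,"ay": 0,"az": 0},
  {"x": -0.9,"y": 0.27,"z": 0,"ax": 0,"ay": 0,"az": 0},
  {"x": -0.9,"y": 0.27,"z": 0,"ax": 0,"ay": 0,"az": 0},
])

```text
time: 87.35
tool_pos: [0.5174, 0.1471, 0.2108]
ee_rot: [-0.492, 0.871, -0.0, 0.0]
contact_force: [0.4, -0.3, 0.5]
grip_width: 0.997
finger_force: 0.0
```

drive_tool([
  {"x": -0.9,"y": 0.27,"z": 0,"ax": 0,"ay": 0,"az": 0},
  {"x": -0.9,"y": 0.27,"z": 0,"ax": 0,"ay": 0,"az": 0},
  {"x": -0.25,"y": 0.01,"z": 0,"ax": 0,"ay": 0,"az": 0},
  {"x": 0,"y": 0,"z": 0.5,"ax": 0,"ay": 0,"az": 0},
  {"x": 0,"y": 0,"z": 0.8,"ax": 0,"ay": 0,"az": 0},
  {"x": 0,"y": 0,"z": 0.8,"ax": 0,"ay": 0,"az": 0},
  {"x": 0,"y": 0,"z": 0,"ax": 0,"ay": 0,"az": 0},
  {"x": 0,"y": 0,"z": 0,"ax": 0,"ay": 0,"az": 0},
])

```text
time: 88.15
tool_pos: [0.5349, 0.2067, 0.1481]
ee_rot: [-0.492, 0.87, -0.0, -0.0]
contact_force: [-0.0, -0.2, 1.1]
grip_width: 1.0
finger_force: 0.0
```

```bash
python3 -c "
from h import *
to(.5346,.2071,.0592,-121)"
```

```text
t 88.15 tcp [0.5349 0.2067 0.1481] yaw(tool x) deg -121.02 z [-0.     -0.0008 -1.    ] q6 -1.19 w 0.9996580581339184 F [-0.0181 -0.2475  1.0861]
now: x -0.01 y 0.02 | after turn: x -0.01 y 0.02 | z 2.96 az -0.00
```

drive_tool([
  {"x": -0.01,"y": 0.02,"z": 0.5,"ax": 0,"ay": 0,"az": 0},
  {"x": 0,"y": 0,"z": 0.7,"ax": 0,"ay": 0,"az": 0},
  {"x": 0,"y": 0,"z": 0.7,"ax": 0,"ay": 0,"az": 0},
  {"x": 0,"y": 0,"z": 0.5,"ax": 0,"ay": 0,"az": 0},
  {"x": 0,"y": 0,"z": 0.35,"ax": 0,"ay": 0,"az": 0},
  {"x": 0,"y": 0,"z": 0.2,"ax": 0,"ay": 0,"az": 0},
  {"x": 0,"y": 0,"z": 0,"ax": 0,"ay": 0,"az": 0},
  {"x": 0,"y": 0,"z": 0,"ax": 0,"ay": 0,"az": 0},
])

```text
time: 88.95
tool_pos: [0.5349, 0.2081, 0.0603]
ee_rot: [-0.493, 0.87, -0.0, 0.001]
contact_force: [0.3, -0.1, 0.6]
grip_width: 1.002
finger_force: 0.0
```

drive_tool([
  {"x": 0,"y": 0,"z": 0,"ax": 0,"ay": 0,"az": 0},
  {"x": 0,"y": 0,"z": 0,"ax": 0,"ay": 0,"az": 0},
  {"x": 0,"y": 0,"z": 0,"ax": 0,"ay": 0,"az": 0},
  {"x": 0,"y": 0,"z": 0,"ax": 0,"ay": 0,"az": 0},
  {"x": 0,"y": 0,"z": 0,"ax": 0,"ay": 0,"az": 0},
  {"x": 0,"y": 0,"z": 0,"ax": 0,"ay": 0,"az": 0},
  {"x": 0,"y": 0,"z": 0,"ax": 0,"ay": 0,"az": 0},
  {"x": 0,"y": 0,"z": 0,"ax": 0,"ay": 0,"az": 0},
], hand=1, force=25)

```text
time: 89.75
tool_pos: [0.5342, 0.2077, 0.0593]
ee_rot: [-0.493, 0.87, -0.0, -0.0]
contact_force: [-0.0, 0.4, 0.4]
grip_width: 0.359
finger_force: 0.0
```

drive_tool([
  {"x": 0,"y": 0,"z": 0,"ax": 0,"ay": 0,"az": 0},
  {"x": 0,"y": 0,"z": 0,"ax": 0,"ay": 0,"az": 0},
  {"x": 0,"y": 0,"z": 0,"ax": 0,"ay": 0,"az": 0},
  {"x": 0,"y": 0,"z": 0,"ax": 0,"ay": 0,"az": 0},
  {"x": 0,"y": 0,"z": 0,"ax": 0,"ay": 0,"az": 0},
  {"x": 0,"y": 0,"z": 0,"ax": 0,"ay": 0,"az": 0},
  {"x": 0,"y": 0,"z": 0,"ax": 0,"ay": 0,"az": 0},
  {"x": 0,"y": 0,"z": 0,"ax": 0,"ay": 0,"az": 0},
])

```text
time: 90.55
tool_pos: [0.5348, 0.2075, 0.0593]
ee_rot: [-0.493, 0.87, -0.0, 0.0]
contact_force: [4.2, -2.8, -2.8]
grip_width: 0.182
finger_force: 25.0
```

```bash
python3 -c "
from h import *
to(.5346,.2071,.0592,150)"
```

```text
t 90.55 tcp [0.5348 0.2075 0.0593] yaw(tool x) deg -120.98 z [ 0.0007 -0.0001 -1.    ] q6 -1.19 w 0.1816131616237541 F [ 4.2246 -2.8149 -2.8144]
now: x 0.01 y -0.00 | after turn: x -0.00 y -0.01 | z 0.00 az 14.84
```

drive_tool([
  {"x": 0,"y": -0.02,"z": 0,"ax": 0,"ay": 0,"az": 0},
  {"x": 0,"y": 0,"z": 0,"ax": 0,"ay": 0,"az": 0.99},
  {"x": 0,"y": 0,"z": 0,"ax": 0,"ay": 0,"az": 0.99},
  {"x": 0,"y": 0,"z": 0,"ax": 0,"ay": 0,"az": 0.99},
  {"x": 0,"y": 0,"z": 0,"ax": 0,"ay": 0,"az": 0.99},
  {"x": 0,"y": 0,"z": 0,"ax": 0,"ay": 0,"az": 0.99},
  {"x": 0,"y": 0,"z": 0,"ax": 0,"ay": 0,"az": 0.99},
  {"x": 0,"y": 0,"z": 0,"ax": 0,"ay": 0,"az": 0.99},
])

```text
time: 91.35
tool_pos: [0.5349, 0.2073, 0.0593]
ee_rot: [-0.15, 0.989, -0.0, 0.0]
contact_force: [3.6, -2.4, -2.0]
grip_width: 0.181
finger_force: 25.0
```

drive_tool([
  {"x": 0,"y": 0,"z": 0,"ax": 0,"ay": 0,"az": 0.99},
  {"x": 0,"y": 0,"z": 0,"ax": 0,"ay": 0,"az": 0.99},
  {"x": 0,"y": 0,"z": 0,"ax": 0,"ay": 0,"az": 0.99},
  {"x": 0,"y": 0,"z": 0,"ax": 0,"ay": 0,"az": 0.99},
  {"x": 0,"y": 0,"z": 0,"ax": 0,"ay": 0,"az": 0.99},
  {"x": 0,"y": 0,"z": 0,"ax": 0,"ay": 0,"az": 0.99},
  {"x": 0,"y": 0,"z": 0,"ax": 0,"ay": 0,"az": 0.99},
  {"x": 0,"y": 0,"z": 0,"ax": 0,"ay": 0,"az": 0.99},
])

```text
time: 92.15
tool_pos: [0.5349, 0.207, 0.0593]
ee_rot: [0.261, 0.965, -0.0, 0.0]
contact_force: [3.7, -2.8, -1.0]
grip_width: 0.186
finger_force: 25.0
```

drive_tool([
  {"x": 0,"y": 0,"z": 0,"ax": 0,"ay": 0,"az": 0},
  {"x": 0,"y": 0,"z": 0,"ax": 0,"ay": 0,"az": 0},
  {"x": 0,"y": 0,"z": 0,"ax": 0,"ay": 0,"az": 0},
  {"x": 0,"y": 0,"z": 0,"ax": 0,"ay": 0,"az": 0},
  {"x": 0,"y": 0,"z": 0,"ax": 0,"ay": 0,"az": 0},
  {"x": 0,"y": 0,"z": 0,"ax": 0,"ay": 0,"az": 0},
  {"x": 0,"y": 0,"z": 0,"ax": 0,"ay": 0,"az": 0},
  {"x": 0,"y": 0,"z": 0,"ax": 0,"ay": 0,"az": 0},
])

```text
time: 92.95
tool_pos: [0.5349, 0.207, 0.0594]
ee_rot: [0.259, 0.966, -0.0, 0.0]
contact_force: [4.0, -4.3, -1.9]
grip_width: 0.178
finger_force: 25.0
```

drive_tool([
  {"x": 0,"y": 0,"z": 0,"ax": 0,"ay": 0,"az": 0},
  {"x": 0,"y": 0,"z": 0,"ax": 0,"ay": 0,"az": 0},
  {"x": 0,"y": 0,"z": 0,"ax": 0,"ay": 0,"az": 0},
  {"x": 0,"y": 0,"z": 0,"ax": 0,"ay": 0,"az": 0},
  {"x": 0,"y": 0,"z": -0.5,"ax": 0,"ay": 0,"az": 0},
  {"x": 0,"y": 0,"z": -1,"ax": 0,"ay": 0,"az": 0},
  {"x": 0,"y": 0,"z": -1,"ax": 0,"ay": 0,"az": 0},
  {"x": 0,"y": 0,"z": -1,"ax": 0,"ay": 0,"az": 0},
], hand=0)

```text
time: 93.75
tool_pos: [0.5344, 0.2075, 0.1654]
ee_rot: [0.259, 0.966, -0.0, -0.0]
contact_force: [-0.1, 0.1, -0.2]
grip_width: 0.823
finger_force: 0.0
```

```bash
python3 -c "
from h import *
to(.5346+.12*.866,.2071-.12*.5,.28,150)"
```

```text
t 93.75 tcp [0.5344 0.2075 0.1654] yaw(tool x) deg 149.95 z [-0.0005 -0.0001 -1.    ] q6 -2.75 w 0.8229242047347792 F [-0.1222  0.1141 -0.1533]
now: x -4.01 y -0.01 | after turn: x -4.01 y -0.01 | z -3.82 az -0.01
```

drive_tool([
  {"x": -0.5,"y": 0,"z": -0.5,"ax": 0,"ay": 0,"az": 0},
  {"x": -0.8,"y": 0,"z": -0.5,"ax": 0,"ay": 0,"az": 0},
  {"x": -0.8,"y": 0,"z": -0.5,"ax": 0,"ay": 0,"az": 0},
  {"x": -0.8,"y": 0,"z": -0.5,"ax": 0,"ay": 0,"az": 0},
  {"x": -0.8,"y": 0,"z": 0,"ax": 0,"ay": 0,"az": 0},
  {"x": -0.3,"y": 0,"z": 0,"ax": 0,"ay": 0,"az": 0},
  {"x": 0,"y": 0,"z": 0,"ax": 0,"ay": 0,"az": 0},
  {"x": 0,"y": 0,"z": 0,"ax": 0,"ay": 0,"az": 0},
])

```text
time: 94.55
tool_pos: [0.6378, 0.1475, 0.2236]
ee_rot: [0.259, 0.966, -0.0, -0.001]
contact_force: [-0.7, -0.1, -0.2]
grip_width: 0.999
finger_force: 0.0
```

```bash
python3 - <<'E'
from h import *
o=np.array([.5346,.2071]); im,c=snap("w15")
def prof(c,im,z,r0,r1,deg):
    A=np.radians(deg); r=np.linspace(r0,r1,60)
    P=np.stack([o[0]+np.outer(np.cos(A),r),o[1]+np.outer(np.sin(A),r),np.full((len(A),len(r)),z)],-1)
    px=proj(c,P.reshape(-1,3)).reshape(len(A),len(r),2).astype(np.float32)
    S=cv2.remap(im,px[...,0],px[...,1],cv2.INTER_LINEAR).astype(float).sum(2); S[(px[...,1]>236)]=np.nan
    return np.nanmedian(S,1)
for lo,hi in ((-85,-62),(2,26)):
    d=np.arange(lo,hi,.5)
    for r0,r1 in ((.07,.095),(.1,.128)): print(r0,list(zip(d.tolist(),prof(c,im,.05,r0,r1,d).astype(int).tolist())))
E
```

```text
t 94.55 tcp [0.6378 0.1475 0.2236] yaw(tool x) deg 149.93 z [-0.0018 -0.0003 -1.    ] q6 -2.57 w 0.9987155661113384 F [-0.6613 -0.1472 -0.2248]
0.07 [(-85.0, 500), (-84.5, 501), (-84.0, 500), (-83.5, 500), (-83.0, 500), (-82.5, 500), (-82.0, 500), (-81.5, 500), (-81.0, 500), (-80.5, 500), (-80.0, 499), (-79.5, 500), (-79.0, 499), (-78.5, 499), (-78.0, 500), (-77.5, 500), (-77.0, 500), (-76.5, 499), (-76.0, 480), (-75.5, 417), (-75.0, 318), (-74.5, 224), (-74.0, 180), (-73.5, 172), (-73.0, 173), (-72.5, 180), (-72.0, 213), (-71.5, 273), (-71.0, 331), (-70.5, 359), (-70.0, 364), (-69.5, 364), (-69.0, 363), (-68.5, 364), (-68.0, 364), (-67.5, 365), (-67.0, 368), (-66.5, 374), (-66.0, 380), (-65.5, 389), (-65.0, 396), (-64.5, 397), (-64.0, 398), (-63.5, 400), (-63.0, 399), (-62.5, 400)]
0.1 [(-85.0, 495), (-84.5, 494), (-84.0, 495), (-83.5, 494), (-83.0, 494), (-82.5, 493), (-82.0, 495), (-81.5, 494), (-81.0, 494), (-80.5, 494), (-80.0, 494), (-79.5, 494), (-79.0, 493), (-78.5, 494), (-78.0, 494), (-77.5, 494), (-77.0, 493), (-76.5, 494), (-76.0, 494), (-75.5, 489), (-75.0, 445), (-74.5,
[... 869 characters left out ...]
.5, 499), (23.0, 499), (23.5, 499), (24.0, 500), (24.5, 500), (25.0, 499), (25.5, 499)]
0.1 [(2.0, 398), (2.5, 396), (3.0, 396), (3.5, 396), (4.0, 397), (4.5, 396), (5.0, 399), (5.5, 396), (6.0, 396), (6.5, 395), (7.0, 371), (7.5, 327), (8.0, 293), (8.5, 286), (9.0, 286), (9.5, 286), (10.0, 285), (10.5, 273), (11.0, 231), (11.5, 191), (12.0, 183), (12.5, 183), (13.0, 195), (13.5, 281), (14.0, 417), (14.5, 487), (15.0, 495), (15.5, 495), (16.0, 494), (16.5, 493), (17.0, 493), (17.5, 492), (18.0, 493), (18.5, 494), (19.0, 494), (19.5, 494), (20.0, 493), (20.5, 494), (21.0, 495), (21.5, 494), (22.0, 494), (22.5, 494), (23.0, 494), (23.5, 496), (24.0, 495), (24.5, 494), (25.0, 495), (25.5, 495)]
```

```bash
python3 - <<'E'
from h import *
o=np.array([.5346,.2071])
for n,lo,hi in (("w3",-86,-66),("w4",-86,-70),("w4",-168,-156),("w8",98,112),("w8",184,196),("w11",10,24),("w11",94,106)):
    im,c=load(n)
    for r0,r1 in ((.08,.1),(.115,.13)):
        d=np.arange(lo,hi,.5); A=np.radians(d); r=np.linspace(r0,r1,40)
        P=np.stack([o[0]+np.outer(np.cos(A),r),o[1]+np.outer(np.sin(A),r),np.full((len(A),len(r)),.046)],-1)
        px=proj(c,P.reshape(-1,3)).reshape(len(A),len(r),2).astype(np.float32)
        S=np.median(cv2.remap(im,px[...,0],px[...,1],cv2.INTER_LINEAR).astype(float).sum(2),1)
        print(n,r0,lo,S.astype(int).tolist())
E
```

```text
w3 0.08 -86 [334, 366, 381, 382, 381, 376, 351, 312, 279, 266, 265, 264, 263, 264, 263, 263, 261, 261, 261, 260, 260, 272, 302, 350, 392, 414, 421, 422, 422, 422, 421, 421, 422, 421, 420, 423, 423, 422, 421, 420]
w3 0.115 -86 [383, 383, 384, 384, 382, 383, 385, 385, 386, 385, 385, 388, 390, 395, 393, 401, 397, 372, 339, 303, 294, 291, 299, 347, 401, 422, 425, 424, 425, 425, 424, 422, 424, 424, 424, 424, 424, 425, 426, 426]
w4 0.08 -86 [385, 366, 340, 308, 279, 272, 270, 272, 275, 273, 267, 247, 218, 198, 188, 187, 190, 210, 287, 403, 491, 526, 532, 530, 529, 529, 529, 529, 529, 529, 529, 529]
w4 0.115 -86 [393, 393, 394, 410, 415, 393, 357, 311, 297, 299, 302, 298, 269, 216, 179, 178, 180, 248, 404, 511, 538, 537, 532, 530, 531, 531, 531, 531, 532, 531, 530, 530]
w4 0.08 -168 [529, 527, 511, 459, 357, 257, 207, 197, 196, 194, 198, 217, 237, 246, 248, 254, 261, 270, 275, 283, 296, 306, 309, 309]
w4 0.115 -168 [529, 532, 532, 530, 486, 353, 229, 203, 203, 200, 216, 242, 250, 255, 267, 275, 275, 273, 275, 277, 273, 276, 276, 277]
w8 0.08 98 [557, 557, 557, 557, 557, 556, 557, 557, 558, 
[... 388 characters left out ...]
5 184 [350, 338, 357, 375, 399, 406, 406, 407, 409, 407, 410, 408, 413, 390, 301, 221, 206, 207, 236, 381, 542, 566, 551, 550]
w11 0.08 10 [552, 553, 553, 553, 553, 539, 468, 344, 235, 200, 201, 201, 209, 251, 327, 386, 409, 415, 418, 414, 413, 413, 414, 411, 410, 408, 407, 406]
w11 0.115 10 [546, 547, 546, 546, 547, 548, 547, 520, 388, 228, 197, 201, 207, 234, 280, 306, 316, 323, 318, 319, 319, 319, 319, 321, 320, 319, 320, 319]
w11 0.08 94 [410, 409, 408, 407, 409, 412, 410, 409, 409, 411, 408, 382, 318, 247, 202, 196, 199, 200, 205, 255, 391, 505, 545, 552]
w11 0.115 94 [267, 267, 266, 267, 268, 268, 268, 268, 268, 266, 270, 273, 267, 243, 193, 180, 184, 183, 238, 409, 522, 538, 540, 543]
```

```bash
python3 - <<'E'
from h import *
im=cv2.imread("pics/top0.png"); c=cam("top")
t2=imaging.get_image("top"); cv2.imwrite("pics/top3.png",t2)
# re-centre on the rim seen by this camera
best=None
for n,I in (("top0",im),):
  for ox in (.5346,.5326):
    for oy in (.2071,.2051):
      o=np.array([ox,oy])
      d=np.arange(-110,-5,.5); A=np.radians(d); out=[]
      r=np.linspace(.1,.13,60)
      P=np.stack([o[0]+np.outer(np.cos(A),r),o[1]+np.outer(np.sin(A),r),np.full((len(A),len(r)),.046)],-1)
      px=proj(c,P.reshape(-1,3)).reshape(len(A),len(r),2).astype(np.float32)
      S=np.median(cv2.remap(I,px[...,0],px[...,1],cv2.INTER_LINEAR).astype(float).sum(2),1)
      g=np.gradient(S); i=(d>-85)&(d<-68); print(o,"wall edge",d[i][g[i].argmax()],"cover dark",d[d<-90][S[d<-90].argmin()],d[d>-30][S[d>-30].argmin()],S[i].astype(int)[::2].tolist())
o=np.array([.5346,.2071]); A=np.radians(np.arange(0,360,3))
for z in (.046,.051):
    E=proj(c,np.c_[o[0]+.14*np.cos(A),o[1]+.14*np.sin(A),np.full(len(A),z)]); print(E.min(0),E.max(0))
E
```

```text
[0.5346 0.2071] wall edge -75.0 cover dark -99.0 -14.5 [275, 278, 280, 251, 206, 167, 155, 144, 145, 182, 241, 272, 281, 281, 281, 282, 280]
[0.5346 0.2051] wall edge -75.0 cover dark -99.0 -14.0 [276, 279, 280, 262, 218, 178, 157, 147, 141, 166, 229, 267, 279, 281, 280, 282, 281]
[0.5326 0.2071] wall edge -74.5 cover dark -98.0 -14.5 [277, 276, 278, 280, 251, 205, 167, 154, 144, 146, 186, 244, 273, 281, 281, 281, 282]
[0.5326 0.2051] wall edge -74.0 cover dark -98.0 -13.5 [278, 276, 279, 280, 261, 217, 174, 157, 147, 142, 169, 230, 268, 279, 281, 280, 283]
[157.5105 158.3863] [265.1548 263.7213]
[156.9663 157.8119] [265.1222 263.6279]
```

```bash
python3 - <<'E'
from h import *
t=cam("top"); im=cv2.imread("pics/top3.png")
for nm,z in (("weight",.130),):
    p=tuple(int(v) for v in proj(t,[[.4415,-.155,z]])[0]); print(p,im[p[1],p[0]])
    for thr in (20,30,40): print(fit(im,t,p,z,thr,40)[0])
s=cam("side"); si=imaging.get_image("side"); cv2.imwrite("pics/side3.png",si)
p=tuple(int(v) for v in proj(s,[[.4415,-.155,.130]])[0]); print(p,si[p[1],p[0]])
for thr in (20,30): print(fit(si,s,p,.130,thr,40)[0])
d=cv2.absdiff(si,cv2.imread("pics/side0.png")).max(2)>45
n,l,st,ce=cv2.connectedComponentsWithStats(cv2.morphologyEx(d.astype(np.uint8),cv2.MORPH_OPEN,np.ones((3,3))))
print([st[i].tolist() for i in range(1,n) if st[i,4]>40])
E
```

```text
(356, 245) [66 70 71]
[ 439.6519 -154.9561  -11.8281   86.5254   46.1564]
[ 438.891  -155.6361  -11.8214   88.8357   48.7292]
[ 430.7561 -189.277    77.8101  119.3821   91.5798]
(315, 173) [54 60 67]
[ 392.8831 -227.7546   62.8374  316.5195  112.7592]
[ 384.657  -239.5162   60.9503  352.0461  125.5694]
[[363, 0, 48, 34, 1098], [460, 1, 41, 28, 485], [232, 8, 163, 108, 5324], [409, 11, 21, 21, 279], [448, 34, 29, 17, 217], [401, 42, 26, 109, 1162], [217, 47, 25, 14, 226], [475, 95, 33, 108, 1857], [217, 120, 52, 74, 1682], [333, 148, 33, 26, 398], [358, 148, 13, 10, 66], [430, 151, 18, 30, 452], [202, 152, 8, 15, 68], [307, 162, 23, 23, 341], [245, 175, 44, 22, 517], [392, 175, 20, 23, 170], [419, 180, 13, 5, 46], [431, 181, 55, 34, 987], [376, 182, 47, 54, 989], [417, 189, 13, 4, 46], [495, 195, 30, 16, 174], [303, 197, 20, 11, 159], [229, 199, 21, 12, 171], [489, 212, 33, 27, 589], [459, 214, 17, 10, 114], [481, 222, 6, 12, 50], [462, 227, 23, 18, 257]]
```

```bash
python3 -c "
from workcell import ticket
print(ticket.finish_job())"
```

```text
the job is handed in; nothing more can be done
None
```

I handed the job in: all three blocks are stacked on the board with a cork sheet between each, the weight is on top, and the cover is closed to within about 1–2° of square by my measurement.

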